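# Put the finishing bench back in order: bottles in their lane, ear defenders on the rail

### The job

Tidy the finishing bench after a knock: hang both pairs of ear defenders over the steel rail, with the band across the bar and one cup hanging down on each side, and stand every tipped colourant bottle upright on the floor of the bottle lane, among the ones standing there. All the bottles, the ones already standing there too, must end upright in the lane with their whole base on its floor.

Things in the scene. Friction and masses are not known exactly. Their poses are not given: they have to be found in the camera images.
- lane: the bottle lane: a fixed plywood strip, 610 mm long (own y) and 112 mm deep (own x, pointing away from the robot), floor 6 mm above the bench, a 12 mm high, 6 mm thick lip along the front edge and a 40 mm high, 6 mm thick fence along the back, 100 mm clear between them, ends open. Origin: centre of its underside at bench level
- bottle1: a square white plastic paint-colourant bottle with a red cap and a stripe of that colour round its paper label. Body 46 x 46 mm and 88 mm tall, with a round cap 30 mm across on top, 124 mm tall in all, 0.3 kg, bottom-heavy. Origin: centre of its base; its own z runs from the base to the cap. It starts lying on its side on the bench in front of the lane; it may be absent.
- bottle2: a square white plastic paint-colourant bottle with a blue cap and a stripe of that colour round its paper label. Body 46 x 46 mm and 88 mm tall, with a round cap 30 mm across on top, 124 mm tall in all, 0.3 kg, bottom-heavy. Origin: centre of its base; its own z runs from the base to the cap. It starts lying on its side on the bench in front of the lane; it may be absent.
- bottle3: a square white plastic paint-colourant bottle with a yellow cap and a stripe of that colour round its paper label. Body 46 x 46 mm and 88 mm tall, with a round cap 30 mm across on top, 124 mm tall in all, 0.3 kg, bottom-heavy. Origin: centre of its base; its own z runs from the base to the cap. It starts lying on its side on the bench in front of the lane; it may be absent.
- bottle4: a square white plastic paint-colourant bottle with a green cap and a stripe of that colour round its paper label. Body 46 x 46 mm and 88 mm tall, with a round cap 30 mm across on top, 124 mm tall in all, 0.3 kg, bottom-heavy. Origin: centre of its base; its own z runs from the base to the cap. It starts lying on its side on the bench in front of the lane; it may be absent.
- stood1: a square white plastic paint-colourant bottle with a black cap and a stripe of that colour round its paper label. Body 46 x 46 mm and 88 mm tall, with a round cap 30 mm across on top, 124 mm tall in all, 0.3 kg, bottom-heavy. Origin: centre of its base; its own z runs from the base to the cap. It starts standing in the lane.
- stood2: a square white plastic paint-colourant bottle with an orange cap and a stripe of that colour round its paper label. Body 46 x 46 mm and 88 mm tall, with a round cap 30 mm across on top, 124 mm tall in all, 0.3 kg, bottom-heavy. Origin: centre of its base; its own z runs from the base to the cap. It starts standing in the lane.
- rail: the hanging rail: a fixed round steel bar 16 mm thick and 300 mm long (own y) on a post at each end, its top 165 mm above the bench. Origin: at bench level under the middle of the bar
- bar (a point): middle of the bar, on its upper side
- muffs1: yellow ear defenders, 152 mm across (own x), 66 wide (y), 150 tall (z), 0.22 kg: two cups 30 x 66 x 72 mm tall, inner faces 92 mm apart, joined by a rigid arched headband. Starts standing on its cups, band on top. Origin: midway between the cups' lower edges. The band's crown is a rubber pad 60 (x) x 24 (y) x 15 mm, from 135 to 150 mm above the origin; 10 mm wires slope from its ends to the cups
- muffs1_crown (a point): centre of the underside of the band's crown of muffs1
- muffs1_cup_a (a point): centre of the cup of muffs1 on its +x side, 61 mm from the middle
- muffs1_cup_b (a point): centre of the cup of muffs1 on its -x side, 61 mm from the middle
- muffs2: red ear defenders, 152 mm across (own x), 66 wide (y), 150 tall (z), 0.22 kg: two cups 30 x 66 x 72 mm tall, inner faces 92 mm apart, joined by a rigid arched headband. Starts standing on its cups, band on top. Origin: midway between the cups' lower edges. The band's crown is a rubber pad 60 (x) x 24 (y) x 15 mm, from 135 to 150 mm above the origin; 10 mm wires slope from its ends to the cups
- muffs2_crown (a point): centre of the underside of the band's crown of muffs2
- muffs2_cup_a (a point): centre of the cup of muffs2 on its +x side, 61 mm from the middle
- muffs2_cup_b (a point): centre of the cup of muffs2 on its -x side, 61 mm from the middle
Things that resemble listed ones, but are neither listed nor needed, are in the scene too. Leave any green look-alike of the muffs1 alone.

How it is judged:
At the end, for the whole second after the job is handed in: Every bottle present stands still and upright (0.1 rad) on the lane's floor, base centre within 30 mm of its midline and 285 mm of its middle; both ear defenders hang still over the bar between the posts, a cup 25 mm or more to each side, crown on the bar, within 0.35 rad of upright (angle between each of bottle1, bottle2, bottle3, bottle4, stood1, stood2's own z axis and vertical below 0.1 rad and x of bottle1 in the frame of lane between -0.03 and 0.03 m and y of bottle1 in the frame of lane between -0.285 and 0.285 m and z of bottle1 in the frame of lane between 0.002 and 0.011 m and linear speed of each of bottle1, bottle2, bottle3, bottle4, stood1, stood2 below 0.02 m/s and x of bottle2 in the frame of lane between -0.03 and 0.03 m and y of bottle2 in the frame of lane between -0.285 and 0.285 m and z of bottle2 in the frame of lane between 0.002 and 0.011 m and x of bottle3 in the frame of lane between -0.03 and 0.03 m and y of bottle3 in the frame of lane between -0.285 and 0.285 m and z of bottle3 in the frame of lane between 0.002 and 0.011 m and x of bottle4 in the frame of lane between -0.03 and 0.03 m and y of bottle4 in the frame of lane between -0.285 and 0.285 m and z of bottle4 in the frame of lane between 0.002 and 0.011 m and x of stood1 in the frame of lane between -0.03 and 0.03 m and y of stood1 in the frame of lane between -0.285 and 0.285 m and z of stood1 in the frame of lane between 0.002 and 0.011 m and x of stood2 in the frame of lane between -0.03 and 0.03 m and y of stood2 in the frame of lane between -0.285 and 0.285 m and z of stood2 in the frame of lane between 0.002 and 0.011 m and ((x of muffs1_cup_a in the frame of rail above 0.025 m and x of muffs1_cup_b in the frame of rail below -0.025 m) or (x of muffs1_cup_b in the frame of rail above 0.025 m and x of muffs1_cup_a in the frame of rail below -0.025 m)) and z of muffs1_crown in the frame of rail between 0.155 and 0.185 m and y of muffs1_crown in the frame of rail between -0.13 and 0.13 m and x of muffs1_crown in the frame of rail between -0.03 and 0.03 m and angle between each of muffs1, muffs2's own z axis and vertical below 0.35 rad and linear speed of each of muffs1, muffs2 below 0.03 m/s and ((x of muffs2_cup_a in the frame of rail above 0.025 m and x of muffs2_cup_b in the frame of rail below -0.025 m) or (x of muffs2_cup_b in the frame of rail above 0.025 m and x of muffs2_cup_a in the frame of rail below -0.025 m)) and z of muffs2_crown in the frame of rail between 0.155 and 0.185 m and y of muffs2_crown in the frame of rail between -0.13 and 0.13 m and x of muffs2_crown in the frame of rail between -0.03 and 0.03 m); the robot touches nothing.
Of bottle1, bottle2, bottle3, bottle4 only 3 to 4 are there at a start; the rules pass over those that are not, and their reading is None.
At some moment in a run one of bottle1, bottle2, bottle3, bottle4, muffs1, muffs2 may be knocked a few centimetres aside while the robot is not near it.
It also fails if it takes over 210 s, if anything falls off the work surface, if the arm or the gripper's body presses on something with over 40 N, if the wrist force passes 120 N, or if a joint passes its speed limit or range.

### The arm

A 6-joint arm with a two-finger parallel gripper is mounted at the origin on the work surface. World frame = base frame: x ahead of the robot, y to its left, z up, the work surface at z = 0. Lengths are in m, angles in rad, forces in N, time in s.
With the tool pointing down it reaches from about 0.425 to 0.95 m from the base axis. Payload 3.5 kg.
Tool frame: the origin (TCP) lies midway between the tips of the shut fingers; the grasp point (between the pads) lies 19 mm behind it (ctrl.tcp_to_grasp is the distance from the TCP to the grasp point, in m); z points along the fingers, x is the direction in which the jaws open and shut, and the axes are right-handed (so a half turn about z gives the same grasp; the last joint's range is limited). The gripper opens to 85 mm and grips with 20 to 120 N. Pads are 22 mm wide; open, the fingers measure 114 mm over their backs; the gripper's body (76 mm by 85 mm) begins 54 mm behind the grasp point. The pads swing forward as they close: fully open they stand 13 mm farther back than shut.
Start: joints at [1.097, 0.286, 1.577, -0, 1.279, -0.15], TCP at [0.215, 0.64, 0.231] pointing down, gripper open.
Joint ranges: [-2.77, 2.77], [-0.9, 2.22], [0.21, 2.48], [-1.53, 4.67], [0.24, 2.81], [-2.84, 2.84]. Speed limits (rad/s): [2.79, 2.79, 3.14, 3.14, 3.14, 3.14].

### API

Orientations are given as a unit quaternion [x, y, z, w].
In Python, from plant import ctrl, cams, workorder, spotter gives the robot as it stands. The module is installed in compiled form; this text tells all that it offers.
- The arm moves only by the tool send_rows, never from a script. Its argument "motion" is one flat list of numbers, 5 for each row, row after row: the shift along the tool's x, y, z in cm, then the turn about the tool's z in rad, then the finger opening in cm, from 0 to 8.54. In form: [tx, ty, tz, spin, gripper, tx, ty, tz, spin, gripper, ...]. A call has 1 to 12 rows; each row shifts and turns the pose as measured when the row begins, along the tool's axes as they then stand; what a row does not reach is not made up. A row lasts 1/10 s, in which the tool goes at most 50 mm and 8.59 degrees, less where a joint would pass 70% of its speed; a pose out of reach is approached as far as the arm can. A call is refused whole if a number of a shift passes 5 or a number of a turn 0.15, either way. A call with a gripper value outside its range is refused whole. The fingers move at their own pace and stop on an object; "grip_force" is the grip in N (left out, the last holds). Time passes only in rows, so rows that do not move let the fingers close. It gives the time, the measured TCP pose, the force and the opening at its end, in the units of the state.
- ctrl.get_state(): the state, without advancing time (a new reading comes with each control period).
- cams.read_camera(name): name is "scene" or "top"; returns (picture, depth): 480x640x3 uint8, red, green, blue; 480x640 float32, m along the optical axis (not along the pixel's ray), 0 where there is no reading.
- cams.camera_params(name): a dict with "fx", "fy", "cx", "cy" (pixels), "k1" (the pictures are not rectified: a ray, as slopes to the right and down, at radius r is drawn at 1 + k1 r^2 times it, then the intrinsics apply), "xyz" and "attitude" of the camera in the world. Camera axes: x right, y down, z forward; pixel columns grow to the right and rows downward; lengths in m; the calibration is good to about 2 mm. A picture is of the moment at which its call begins. camera_params takes no time and is no camera call.
- workorder.sign_off(): hands the job in, once; it reports no verdict.
Trained networks look in the newest picture that a camera, given by its name, has taken for a name from the list of things; names that differ only in an ending like _2 or _b are one class to them, and where a whole thing is asked for, a point or a joint stands for the part that bears it (a point fixed in the world has none). Each returns a list of dicts, best first, with "conf" (0 to 1); they miss things now and then, are a little off and sometimes report something else, mostly with a low value. They report only what shows in the picture. A call takes as long as a camera call. They do not tell look-alikes from the thing itself.
- spotter.trace(target, camera): "mask" (480x640 bool, what is visible of it) and "bbox" ([left, top, width, height] in pixels, round what is visible of it).
The state is a dict: "time": time; "qpos": joint angles; "dq": joint speeds; "joint_efforts": joint torques, N m; "eef_pos": TCP position; "tcp_rot": TCP orientation; "contact_force": force on the tool from outside, world axes, zero at the start; "wrist_torque": the same for the moment, N m; "opening": opening from 0.0 (shut) to 1.0 (fully open).
Only numpy, scipy, OpenCV 4.12 (cv2) and the standard library are available. Lean on these libraries where they do the work, as an engineer would, in place of code of your own. Each camera call takes 0.05 s, during which the arm holds its last target.

## Working session

There is one attempt and no reset: what is moved stays moved. The work goes in short steps, Python scripts to look and compute and a tool call to move; the robot and the scene stay as the last step left them, time stands still between calls to the robot, and variables do not carry over. Pictures are saved under pics/ and viewed, and the job is handed in when it is done.

Besides the shell and the picture viewer there is one more tool, called after "Emit:" as name(argument=value, ...) on one line, values as JSON. send_rows: Moves the arm, as the interface text tells. Its arguments: {"type":"object","properties":{"motion":{"type":"array","items":{"type":"number"}},"grip_force":{"type":"number"}},"required":["motion"]}

```bash
ls; mkdir -p pics; python3 - <<'E'
from plant import ctrl,cams
import cv2
print(ctrl.get_state(), ctrl.tcp_to_grasp)
for n in ("scene","top"):
    print(cams.camera_params(n))
    p,d=cams.read_camera(n)
    cv2.imwrite(f"pics/{n}0.png",p[:,:,::-1])
E
```

```text
pics
{'time': 0.0, 'qpos': array([ 1.09698913e+00,  2.87186153e-01,  1.57821261e+00,  3.21691494e-05,
        1.27860332e+00, -1.49995424e-01]), 'dq': array([ 1.75348202e-03, -1.40796275e-03,  1.11334421e-03, -5.11851670e-05,
        2.78970632e-03,  1.22654460e-03]), 'joint_efforts': array([-8.96932506e-04, -4.06001544e+01, -2.92613429e+01, -1.95699881e-04,
        5.96800237e-03, -5.04595022e-06]), 'eef_pos': array([0.2144247 , 0.63932788, 0.22991425]), 'tcp_rot': array([ 8.11846488e-01,  5.83869701e-01, -1.07919329e-03,  5.35648722e-04]), 'contact_force': array([1.32133409, 0.09787558, 0.11720937]), 'wrist_torque': array([-0.06021105, -0.031873  ,  0.04069046]), 'opening': 0.9956010942843491} 0.0187
{'fx': 506.4337518286349, 'fy': 506.4337518286349, 'cx': 322.8583241147526, 'cy': 251.18897405266534, 'k1': -0.06295488620799264, 'xyz': array([1.36959502, 0.0690364 , 1.1016341 ]), 'attitude': array([ 0.66704341,  0.65457632, -0.24917887, -0.25395438])}
{'fx': 505.88905556992256, 'fy': 505.88905556992256, 'cx': 319.74187628876945, 'cy': 236.98395368169733, 'k1': -0.05009241955746655, 'xyz': array([0.29303037, 0.0562822 , 1.36580842]), 'attitude': array([ 0.71449257, -0.69387686,  0.0606804 , -0.06597845])}
```

View pics/scene0.png

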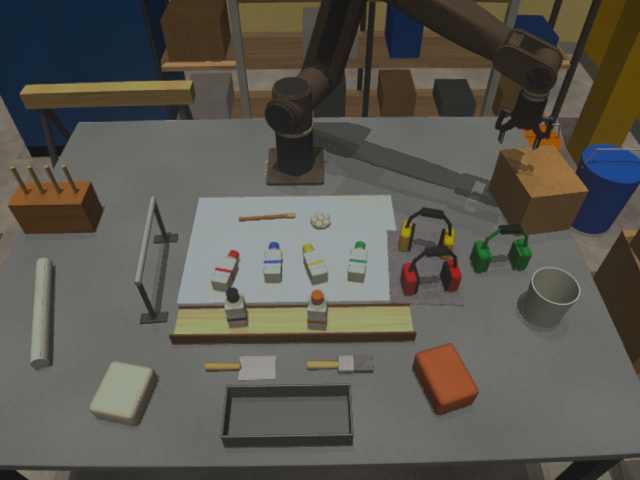

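View pics/top0.png

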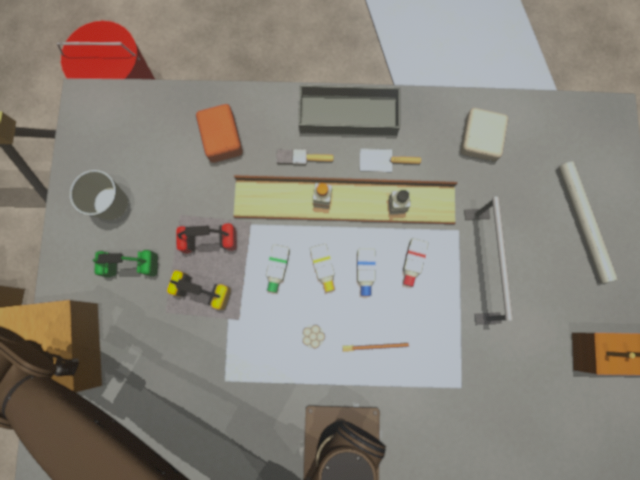

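```bash
cat > h.py <<'E'
import numpy as np, cv2
from scipy.spatial.transform import Rotation as R
from plant import ctrl,cams,workorder,spotter
def cloud(n):
    p,d=cams.read_camera(n); c=cams.camera_params(n)
    K=np.array([[c['fx'],0,c['cx']],[0,c['fy'],c['cy']],[0,0,1]])
    u,v=np.meshgrid(np.arange(640.),np.arange(480.))
    r=cv2.undistortPoints(np.stack([u,v],-1).reshape(-1,1,2),K,np.array([c['k1'],0,0,0])).reshape(480,640,2)
    X=np.dstack([r*d[...,None],d])
    W=X@R.from_quat(c['attitude']).as_matrix().T+c['xyz']
    W[d==0]=np.nan
    return p,W
def st():
    s=ctrl.get_state(); m=R.from_quat(s['tcp_rot']).as_matrix()
    return s,m
def show():
    s,m=st()
    print('t',round(s['time'],2),'pos',s['eef_pos'].round(4),'yaw',round(np.arctan2(m[1,0],m[0,0]),3),'tilt',round(float(np.arccos(-m[2,2])),3),'F',s['contact_force'].round(1),'open',round(s['opening']*85.4,1), 'q6',s['qpos'].round(2))
def go(target,yaw,wrap=True):
    """shift needed in tool axes (cm), total spin"""
    s,m=st(); y0=np.arctan2(m[1,0],m[0,0])
    dy=(yaw-y0+np.pi)%(2*np.pi)-np.pi
    if wrap: dy=(dy+np.pi/2)%np.pi-np.pi/2
    d=np.array(target)-s['eef_pos']
    # spin about tool z(down): positive spin -> yaw decreases
    print('tool shift cm (current axes)',(m.T@d*100).round(2),'spin',round(-dy,3),'world d cm',(d*100).round(2))
    return
def rect(P):
    (c,s,a)=cv2.minAreaRect((P[:,:2]*1000).astype(np.float32)); b=cv2.boxPoints((c,s,a))
    e=b[1]-b[0]; f=b[2]-b[1]
    L=e if np.linalg.norm(e)>np.linalg.norm(f) else f
    return np.array(c),sorted(s),np.degrees(np.arctan2(L[1],L[0]))%180
E
cat > a.py <<'E'
from h import *
p,W=cloud('top')
np.save('W.npy',W);np.save('p.npy',p)
print('bench z',np.nanmedian(W[350:380,150:220,2]), W[240,20], W[390,500])
for t in ['bottle1','muffs1','lane','rail']:
    for r in spotter.trace(t,'top'):
        P=W[r['mask']];P=P[np.isfinite(P[:,2])]; 
        if t!='lane' : P=P[P[:,2]>0.012]
        zq=np.percentile(P[:,2],[2,50,98]).round(3)
        hi=P[:,2]>zq[2]-0.02
        print(t,round(r['conf'],2),r['bbox'],rect(P),'z',zq,'med',np.median(P,0).round(3))
E
python3 a.py
```

```text
bench z 0.0009119011453638803 [ 0.62415089  1.37144215 -0.74070926] [ 0.14677562 -0.41275631  0.00588696]
bottle1 0.9 [354.2, 249.8, 21.6, 46.2] (array([444.90982056, -53.65052795]), [47.42013931274414, 122.91122436523438], np.float32(179.90071)) z [0.028 0.046 0.053] med [ 0.45  -0.053  0.046]
bottle1 0.88 [265.3, 245.2, 23.6, 45.1] (array([447.25994873, 183.81466675]), [47.44774627685547, 123.48299407958984], np.float32(170.05489)) z [0.022 0.046 0.053] med [0.454 0.182 0.046]
bottle1 0.75 [399.4, 240.3, 27.0, 46.1] (array([ 473.33868408, -181.12832642]), [47.821990966796875, 123.1930160522461], np.float32(166.21393)) z [0.024 0.046 0.053] med [ 0.478 -0.179  0.046]
bottle1 0.55 [307.9, 244.6, 26.9, 48.6] (array([452.70349121,  57.94346619]), [47.02214050292969, 123.92957305908203], np.float32(16.812796)) z [0.028 0.046 0.053] med [0.458 0.058 0.046]
muffs1 0.71 [167.5, 268.4, 65.5, 42.7] (array([383.57891846, 381.70880127]), [65.04479217529297, 153.36167907714844], np.float32(74.36445)) z [0.021 0.072 0.154] med [0.38  0.367 0.072]
muffs1 0.64 [90.9, 246.7, 67.0, 31.4] (array([447
[... 178 characters left out ...]
ay([520.3973999 , 371.94036865]), [61.78412628173828, 151.30563354492188], np.float32(95.26593)) z [0.021 0.072 0.154] med [0.517 0.364 0.072]
lane 0.75 [232.6, 172.6, 225.4, 51.0] (array([648.4276123 ,   7.70388794]), [129.00135803222656, 623.8338623046875], np.float32(89.735405)) z [0.001 0.008 0.043] med [0.646 0.007 0.008]
lane 0.45 [174.1, 226.0, 61.6, 21.6] (array([527.49975586, 372.5949707 ]), [76.04901885986328, 151.30563354492188], np.float32(95.26593)) z [0.012 0.071 0.154] med [0.517 0.361 0.071]
rail 0.66 [464.0, 196.8, 49.1, 129.6] (array([ 470.431427  , -371.30374146]), [66.0560531616211, 306.458251953125], np.float32(4.9280095)) z [0.014 0.163 0.17 ] med [ 0.467 -0.371  0.163]
```

```bash
cat > b.py <<'E'
from h import *
W=np.load('W.npy')
def box(x0,x1,y0,y1,z0,z1):
    m=(W[...,0]>x0)&(W[...,0]<x1)&(W[...,1]>y0)&(W[...,1]<y1)&(W[...,2]>z0)&(W[...,2]<z1); return W[m]
P=box(.28,.66,-.45,-.3,.155,.18); print('bar',len(P),rect(P),np.percentile(P[:,2],[2,50,98]).round(4),P[:,:2].min(0),P[:,:2].max(0))
for n,(x,y) in dict(m1=(.384,.382),m2=(.52,.372),g=(.4475,.581)).items():
    P=box(x-.06,x+.06,y-.08,y+.08,.138,.17); print(n,'crown',len(P),rect(P),P[:,2].max().round(3))
    P=box(x-.06,x+.06,y-.09,y+.09,.055,.085); print('   cups',rect(P))
P=box(.56,.74,-.35,.35,.033,.048); print('fence',rect(P),np.median(P[:,2]))
P=box(.56,.62,-.35,.35,.009,.016); print('lip',len(P),rect(P),np.median(P[:,2]))
P=box(.60,.69,-.35,.35,.003,.010); print('floor',rect(P),np.median(P[:,2]))
P=box(.56,.74,-.35,.35,.08,.2)
for lo,hi in((-.3,0.),(0.,.3)):
    Q=P[(P[:,1]>lo)&(P[:,1]<hi)]
    if len(Q)>5:
        for a,b in((.08,.11),(.118,.14)):
            S=Q[(Q[:,2]>a)&(Q[:,2]<b)]; print('stood',a,len(S),rect(S),np.median(S[:,2]))
for n,(x,y) in dict(blue=(.445,-.054),green=(.447,.184),red=(.473,-.181),yellow=(.453,.058)).items():
    P=box(x-.075,x+.075,y-.05,y+.05,.043,.06); b=rect(P)
    A=box(x-.075,x+.075,y-.05,y+.05,.018,.06); a=rect(A)
    print(n,'body top',b,'all',a,'top z',np.median(P[:,2]))
E
python3 b.py
```

```text
bar 871 (array([ 474.12762451, -372.5526123 ]), [19.044145584106445, 299.8027648925781], np.float32(4.7484984)) [0.1573 0.1646 0.17  ] [ 0.32451967 -0.39317024] [ 0.62321279 -0.35227314]
m1 crown 280 (array([383.25430298, 380.87719727]), [24.099733352661133, 83.03340148925781], np.float32(75.06402)) 0.159
   cups (array([383.72244263, 381.79470825]), [65.56594848632812, 153.3455047607422], np.float32(74.98775))
m2 crown 243 (array([521.33624268, 371.02896118]), [21.702423095703125, 80.20932006835938], np.float32(96.03429)) 0.159
   cups (array([521.8739624, 372.0375061]), [64.53556823730469, 151.3155975341797], np.float32(95.160545))
g crown 275 (array([447.66046143, 581.31439209]), [23.143381118774414, 79.67108154296875], np.float32(92.999306)) 0.155
   cups (array([447.64239502, 581.39489746]), [66.73686981201172, 149.39781188964844], np.float32(92.70949))
fence (array([652.4786377 ,   5.78292847]), [93.92724609375, 611.2041625976562], np.float32(89.693275)) 0.040328398748894045
lip 1000 (array([590.20996094,  -3.53967285]), [59.565513610839844, 692.363525390625], np.float32(90.000
[... 1007 characters left out ...]
, [47.40632247924805, 112.18869018554688], np.float32(169.69267)) all (array([447.25994873, 183.81466675]), [47.44774627685547, 123.48299407958984], np.float32(170.05489)) top z 0.04772592811403498
red body top (array([ 475.81326294, -181.57846069]), [47.44390106201172, 120.1902084350586], np.float32(166.22282)) all (array([ 473.85107422, -181.25402832]), [47.821990966796875, 124.15884399414062], np.float32(166.21394)) top z 0.047838807601384814
yellow body top (array([458.99795532,  59.86587143]), [46.45988082885742, 110.75437927246094], np.float32(17.255005)) all (array([452.70349121,  57.94346619]), [47.02214050292969, 123.92957305908203], np.float32(16.812796)) top z 0.047442685227814585
```

```bash
python3 - <<'E'
from h import *
W=np.load('W.npy')
for y0 in (-.22,-.04,.16,.25):
    m=(abs(W[...,1]-y0)<.01)&(W[...,0]>.56)&(W[...,0]<.74)
    P=W[m]; 
    b=np.round(P[:,0]/.004).astype(int)
    print(y0,[(round(k*.004,3),round(float(np.median(P[b==k][:,2]))*1000)) if 0 else (int(k*4),int(round(np.median(P[b==k][:,2])*1000))) for k in np.unique(b)])
p=np.load('p.npy')
c=cv2.resize(p[215:315,160:240],None,fx=6,fy=6,interpolation=cv2.INTER_CUBIC); cv2.imwrite('pics/muffs.png',c[:,:,::-1])
E
```

```text
-0.22 [(560, 4), (564, 2), (568, 2), (572, 2), (576, 1), (580, 1), (584, 2), (588, 11), (592, 11), (596, 9), (600, 5), (604, 9), (608, 7), (612, 7), (616, 9), (620, 7), (624, 8), (628, 7), (632, 5), (636, 8), (640, 7), (644, 6), (648, 6), (652, 6), (656, 7), (660, 4), (664, 9), (668, 7), (672, 5), (676, 7), (680, 7), (684, 7), (688, 7), (692, 27), (696, 41), (708, 5), (712, 3), (716, 1), (720, 4), (724, 3), (728, -1), (732, 0), (736, 1), (740, 3)]
-0.04 [(560, 1), (564, 2), (568, 2), (572, 2), (576, 2), (580, 1), (584, 0), (588, 8), (592, 13), (596, 10), (600, 7), (604, 6), (608, 8), (612, 8), (616, 8), (620, 6), (624, 9), (628, 8), (632, 5), (636, 9), (640, 6), (644, 9), (648, 8), (652, 8), (656, 8), (660, 6), (664, 7), (668, 7), (672, 6), (676, 9), (680, 10), (684, 9), (688, 7), (692, 26), (696, 41), (712, 1), (716, 0), (720, 0), (724, 2), (728, 1), (732, 1), (736, 3), (740, 4)]
0.16 [(560, 5), (564, 2), (568, 2), (572, 2), (576, 1), (580, 3), (584, 1), (588, 8), (592, 13), (596, 10), (600, 6), (604, 9), (608, 8), (612, 6), (616, 8), (620, 6), (624, 7), (628, 8), (632, 7), (636, 8), (640, 8), (644, 8), (648, 9), (652, 6), (656, 8), (660, 7), (664, 6), (668, 7), (672, 6), (676, 10), (680, 9), (684, 7), (688, 8), (692, 29), (696, 40), (708, 11), (712, 0), (716, 3), (720, 2), (724, 2), (728, 2), (732, 3), (736, 2), (740, -1)]
0.25 [(560, 1), (564, 2), (568, 0), (572, 4), (576, 1), (580, 2), (584, 1), (588, 10), (592, 10), (596, 9), (600, 7), (604, 10), (608, 7), (612, 6), (616, 7), (620, 8), (624, 6), (628, 7), (632, 7), (636, 8), (640, 7), (644, 6), (648, 8), (652, 6), (656, 8), (660, 7), (664, 8), (668, 8), (672, 9), (676, 9), (680, 8), (684, 9), (688, 8), (692, 21), (696, 39), (712, 1), (716, 2), (720, 0), (724, 2), (728, 1), (732, 2), (736, 0), (740, 1)]
```

View pics/muffs.png

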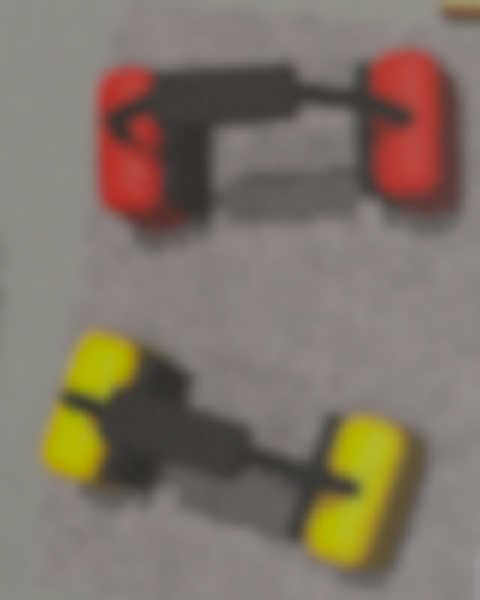

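The crop confirms it: the red pair (muffs2, pixel ~206,236) and the yellow pair (muffs1, ~197,289) are the targets. The green pair (~124,262) is the look-alike and stays untouched.

Emit:
send_rows(motion=[0, 0, -4, 0.144, 8.5, 0, 0, -3, 0.144, 8.5, 0, 0, 0, 0.144, 8.5, 0, 0, 0, 0.144, 8.5, 0, 0, 0, 0.144, 8.5, 0, 0, 0, 0.144, 8.5, 0, 0, 0, 0.144, 8.5, 0, 0, 0, 0.144, 8.5], grip_force=50)

```text
time: 1.15
eef_pos: [0.2145, 0.6395, 0.3035]
tcp_rot: [1.0, 0.025, -0.0, 0.001]
contact_force: [-0.0, -0.5, 0.8]
opening: 0.993
```

```bash
python3 -c "
from h import *
show(); go([.5215,.3715,.25],.096)"
```

```text
t 1.15 pos [0.2145 0.6395 0.3035] yaw 0.05 tilt 0.001 F [-0.  -0.5  0.8] open 84.8 q6 [ 1.1   0.24  1.5  -0.    1.4   1.05]
tool shift cm (current axes) [29.34 28.28  5.36] spin -0.046 world d cm [ 30.7  -26.8   -5.35]
```

Emit:
send_rows(motion=[3.3, 3.1, 0.6, 0, 8.5, 3.3, 3.1, 0.6, 0, 8.5, 3.3, 3.1, 0.6, 0, 8.5, 3.3, 3.1, 0.6, 0, 8.5, 3.3, 3.1, 0.6, 0, 8.5, 3.3, 3.1, 0.6, 0, 8.5, 3.3, 3.1, 0.6, 0, 8.5, 3.3, 3.1, 0.6, 0, 8.5, 2.8, 3.1, 0.6, 0, 8.5, 0, 0, 0, -0.046, 8.5, 0, 0, 0, 0, 8.5])

```text
time: 2.25
eef_pos: [0.5304, 0.3655, 0.2476]
tcp_rot: [0.999, 0.048, 0.001, -0.001]
contact_force: [-0.3, -0.7, 0.6]
opening: 0.994
```

```bash
python3 -c "
from h import *
show(); go([.5215,.3715,.138],.096)"
```

```text
t 2.25 pos [0.5304 0.3655 0.2476] yaw 0.097 tilt 0.003 F [-0.3 -0.7  0.6] open 84.9 q6 [0.45 0.21 1.64 0.   1.29 0.35]
tool shift cm (current axes) [-0.85 -0.65 10.96] spin 0.001 world d cm [ -0.89   0.6  -10.96]
```

Emit:
send_rows(motion=[-0.8, -0.6, 2.5, 0, 8.5, 0, 0, 2.5, 0, 8.5, 0, 0, 2.5, 0, 8.5, 0, 0, 2.0, 0, 8.5, 0, 0, 0, 0, 8.5])

```text
time: 2.75
eef_pos: [0.5215, 0.3737, 0.1525]
tcp_rot: [0.999, 0.047, 0.003, -0.002]
contact_force: [-0.2, 0.7, -0.3]
opening: 0.995
```

```bash
python3 -c "
from h import *
show(); go([.5215,.3715,.138],.096)
p,W=cloud('scene');cv2.imwrite('pics/s1.png',cv2.resize(p[150:330,360:580],None,fx=3,fy=3)[:,:,::-1])"
```

```text
t 2.75 pos [0.5215 0.3737 0.1525] yaw 0.095 tilt 0.008 F [-0.2  0.7 -0.3] open 85.0 q6 [0.46 0.28 1.73 0.   1.12 0.37]
tool shift cm (current axes) [-0.03  0.22  1.45] spin -0.001 world d cm [ 0.   -0.22 -1.45]
```

View pics/s1.png

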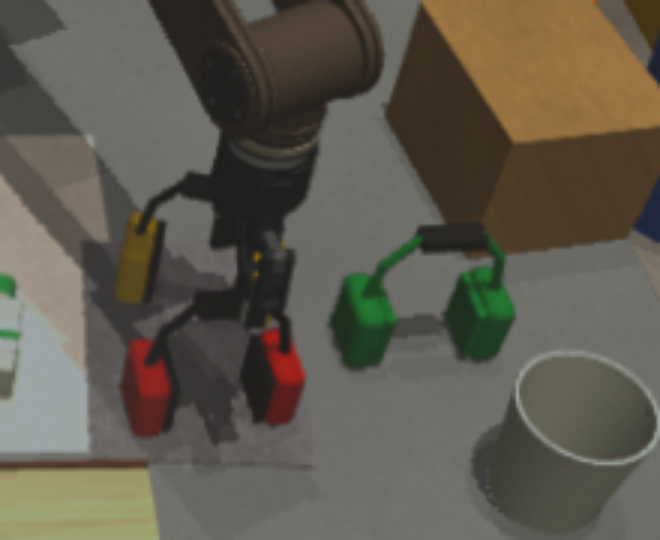

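The gripper is straddling the red crown with its fingers in front of and behind it, clear of the yellow crown and the green pair.

Emit:
send_rows(motion=[0, 0.2, 1.0, 0, 8.5, 0, 0, 0.5, 0, 8.5, 0, 0, 0, 0, 6, 0, 0, 0, 0, 4, 0, 0, 0, 0, 1.5, 0, 0, 0, 0, 1.5, 0, 0, 0, 0, 1.5, 0, 0, 0, 0, 1.5, 0, 0, 0, 0, 1.5])

```text
time: 3.7
eef_pos: [0.5251, 0.3746, 0.1449]
tcp_rot: [0.999, 0.048, 0.009, -0.005]
contact_force: [-0.4, 0.4, 0.2]
opening: 0.259
```

```bash
python3 -c "
from h import *
show(); go([.5215,.3715,.138],.096)"
```

```text
t 3.7 pos [0.5251 0.3746 0.1449] yaw 0.095 tilt 0.021 F [-0.4  0.4  0.2] open 22.1 q6 [0.46 0.29 1.74 0.   1.09 0.37]
tool shift cm (current axes) [-0.4   0.28  0.68] spin -0.001 world d cm [-0.36 -0.31 -0.69]
```

Emit:
send_rows(motion=[0, 0, 0, 0, 4.5, 0, 0, 0, 0, 4.5, -0.3, 0.3, 0.7, 0, 4.5, 0, 0, 0.3, 0, 4.5, 0, 0, 0, 0, 4.5])

```text
time: 4.2
eef_pos: [0.5225, 0.3709, 0.134]
tcp_rot: [0.999, 0.048, 0.009, -0.005]
contact_force: [0.6, -0.1, 0.7]
opening: 0.528
```

```bash
python3 -c "
from h import *
show(); go([.5215,.3715,.138],.096)"
```

```text
t 4.2 pos [0.5225 0.3709 0.134 ] yaw 0.095 tilt 0.021 F [ 0.6 -0.1  0.7] open 45.1 q6 [0.46 0.29 1.75 0.   1.07 0.36]
tool shift cm (current axes) [-0.09 -0.07 -0.4 ] spin -0.001 world d cm [-0.1   0.06  0.4 ]
```

Emit:
send_rows(motion=[-0.1, 0, -0.3, 0, 3.5, 0, 0, 0, 0, 1.5, 0, 0, 0, 0, 1.5, 0, 0, 0, 0, 1.5, 0, 0, 0, 0, 1.5])

```text
time: 4.7
eef_pos: [0.5216, 0.3707, 0.1372]
tcp_rot: [0.999, 0.048, 0.01, -0.005]
contact_force: [0.0, 0.1, 0.2]
opening: 0.265
```

```bash
python3 -c "
from h import *
show(); go([.5215,.3715,.138],.096)"
```

```text
t 4.7 pos [0.5216 0.3707 0.1372] yaw 0.095 tilt 0.022 F [0.  0.1 0.2] open 22.7 q6 [0.46 0.29 1.75 0.   1.08 0.36]
tool shift cm (current axes) [-0.   -0.08 -0.08] spin -0.001 world d cm [-0.01  0.08  0.08]
```

Emit:
send_rows(motion=[0, 0, -1, 0, 1.5, 0, 0, -2, 0, 1.5, 0, 0, -3, 0, 1.5, 0, 0, -4, 0, 1.5, 0, 0, -4, 0, 1.5, 0, 0, -4, 0, 1.5, 0, 0, -2, 0, 1.5, 0, 0, 0, 0, 1.5])

```text
time: 5.5
eef_pos: [0.5148, 0.3674, 0.3419]
tcp_rot: [0.999, 0.048, 0.003, -0.003]
contact_force: [0.6, -0.1, -2.7]
opening: 0.269
```

```bash
python3 -c "
from h import *
show(); go([.5438,-.3667,.335],.083)
p,W=cloud('scene');cv2.imwrite('pics/s2.png',p[:,:,::-1])"
```

```text
t 5.5 pos [0.5148 0.3674 0.3419] yaw 0.096 tilt 0.009 F [ 0.6 -0.1 -2.7] open 23.0 q6 [0.46 0.13 1.56 0.   1.44 0.36]
tool shift cm (current axes) [-4.13 73.35  0.3 ] spin 0.013 world d cm [  2.9  -73.41  -0.69]
```

View pics/s2.png

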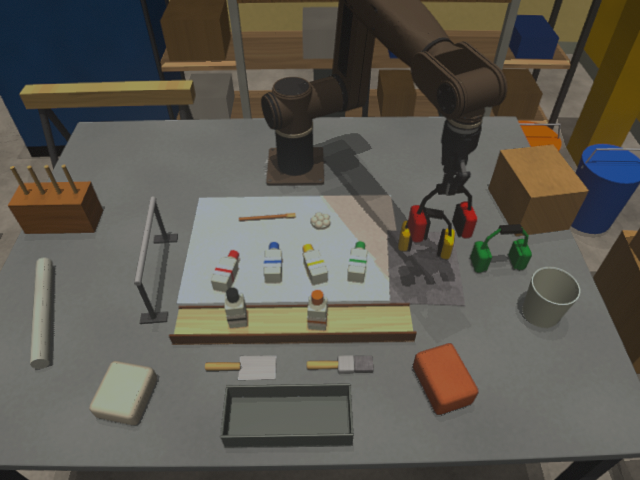

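The red pair is held level (~432,215 in the picture) with 2.7 N of weight.

Emit:
send_rows(motion=[0, 1, 0, 0, 1.5, 0, 2, 0, 0, 1.5, -0.2, 3, 0, 0, 1.5, -0.3, 4, 0, 0, 1.5, -0.3, 4, 0, 0, 1.5, -0.3, 4, 0, 0, 1.5, -0.3, 4, 0, 0, 1.5, -0.3, 4, 0, 0, 1.5, -0.3, 4, 0, 0, 1.5, -0.3, 4, 0, 0, 1.5, -0.3, 4, 0, 0, 1.5, -0.2, 3, 0, 0, 1.5])

```text
time: 6.75
eef_pos: [0.5127, -0.0623, 0.3065]
tcp_rot: [0.998, 0.051, -0.024, 0.0]
contact_force: [0.6, -0.1, -2.0]
opening: 0.259
```

```bash
python3 -c "
from h import *
show(); go([.5438,-.3667,.335],.083)"
```

```text
t 6.75 pos [ 0.5127 -0.0623  0.3065] yaw 0.102 tilt 0.048 F [ 0.6 -0.1 -2. ] open 22.2 q6 [-0.31 -0.09  1.85 -0.02  1.43 -0.41]
tool shift cm (current axes) [-0.15 30.59 -2.9 ] spin 0.019 world d cm [  3.11 -30.44   2.85]
```

Emit:
send_rows(motion=[0, 2.5, -0.5, 0, 1.5, 0, 2.5, -0.5, 0, 1.5, 0, 2.5, -0.5, 0, 1.5, 0, 2.5, -0.5, 0, 1.5, 0, 2.5, -0.5, 0, 1.5, 0, 2.5, -0.5, 0, 1.5, 0, 2.5, -0.5, 0, 1.5, 0, 2.5, -0.5, 0, 1.5, 0, 2.5, -0.5, 0, 1.5, 0, 2.5, 0, 0, 1.5, 0, 2, 0, 0, 1.5, 0, 1, 0, 0, 1.5])

```text
time: 7.95
eef_pos: [0.5258, -0.3558, 0.3123]
tcp_rot: [0.998, 0.046, -0.049, -0.015]
contact_force: [0.3, 0.1, -2.0]
opening: 0.267
```

```bash
python3 -c "
from h import *
show(); go([.5438,-.3667,.335],.083); print(st()[1].round(3))"
```

```text
t 7.95 pos [ 0.5258 -0.3558  0.3123] yaw 0.095 tilt 0.102 F [ 0.3  0.1 -2. ] open 22.8 q6 [-0.74  0.2   1.53 -0.05  1.5  -0.82]
tool shift cm (current axes) [ 1.46  1.17 -2.46] spin 0.012 world d cm [ 1.8  -1.09  2.27]
[[ 0.991  0.091 -0.099]
 [ 0.094 -0.995  0.026]
 [-0.096 -0.035 -0.995]]
```

Emit:
send_rows(motion=[0.7, 0.6, 0, 0, 1.5, 0.6, 0.5, 0, 0.01, 1.5, 0, 0, 0, 0, 1.5])

```text
time: 8.25
eef_pos: [0.5398, -0.3658, 0.3072]
tcp_rot: [0.998, 0.04, -0.05, -0.018]
contact_force: [0.3, 1.0, -2.1]
opening: 0.263
```

```bash
python3 -c "
from h import *
show(); go([.5438,-.3667,.19],.083); print(st()[1].round(3))
p,W=cloud('top'); p2,W2=cloud('scene')
cv2.imwrite('pics/t3.png',np.hstack([cv2.resize(p[150:350,420:580],None,fx=2.4,fy=2.4),cv2.resize(p2[150:350,60:220],None,fx=2.4,fy=2.4)])[:,:,::-1])"
```

```text
t 8.25 pos [ 0.5398 -0.3658  0.3072] yaw 0.083 tilt 0.107 F [ 0.3  1.  -2.1] open 22.4 q6 [-0.73  0.25  1.49 -0.05  1.5  -0.81]
tool shift cm (current axes) [ 1.55  0.58 11.61] spin 0.0 world d cm [  0.4   -0.09 -11.72]
[[ 0.992  0.079 -0.102]
 [ 0.083 -0.996  0.031]
 [-0.099 -0.039 -0.994]]
```

View pics/t3.png

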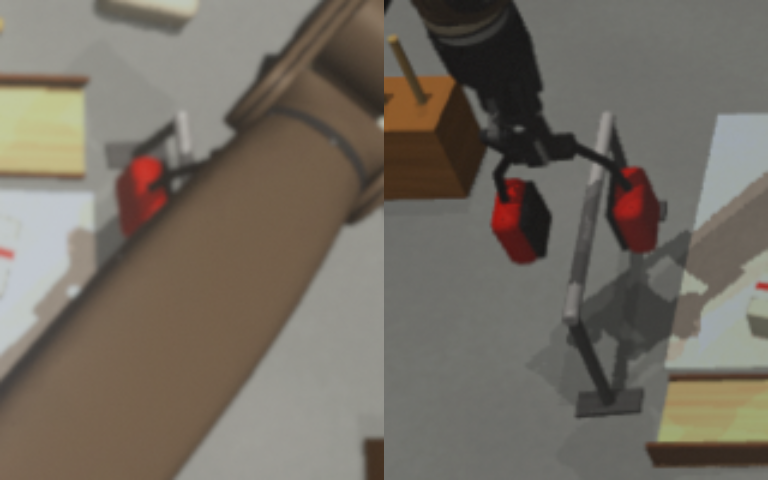

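Red cups are on either side of the bar in the scene view, so I can lower it.

Emit:
send_rows(motion=[0.3, 0.1, 2, 0, 1.5, 0.3, 0.1, 2, 0, 1.5, 0.3, 0.1, 2, 0, 1.5, 0.3, 0.1, 2, 0, 1.5, 0.3, 0.1, 2, 0, 1.5, 0, 0, 0, 0, 1.5])

```text
time: 8.95
eef_pos: [0.5474, -0.3618, 0.2089]
tcp_rot: [0.998, 0.044, -0.048, -0.015]
contact_force: [0.4, 0.2, -3.2]
opening: 0.266
```

```bash
python3 -c "
from h import *
show(); go([.5438,-.3667,.17],.083); print(st()[1].round(3))"
```

```text
t 8.95 pos [ 0.5474 -0.3618  0.2089] yaw 0.09 tilt 0.1 F [ 0.4  0.2 -3.2] open 22.7 q6 [-0.72  0.32  1.58 -0.05  1.33 -0.8 ]
tool shift cm (current axes) [-0.04  0.59  3.89] spin 0.007 world d cm [-0.36 -0.49 -3.89]
[[ 0.992  0.087 -0.097]
 [ 0.09  -0.996  0.026]
 [-0.094 -0.034 -0.995]]
```

Emit:
send_rows(motion=[0, 0.3, 1.2, 0, 1.5, 0, 0.3, 1.0, 0, 1.5, 0, 0, 0.7, 0, 1.5, 0, 0, 0.4, 0, 1.5, 0, 0, 0, 0, 1.5])

```text
time: 9.45
eef_pos: [0.5461, -0.3676, 0.1778]
tcp_rot: [0.998, 0.045, -0.046, -0.013]
contact_force: [-0.2, 0.2, -2.1]
opening: 0.264
```

```bash
python3 -c "
from h import *
show(); go([.5438,-.3667,.168],.083)"
```

```text
t 9.45 pos [ 0.5461 -0.3676  0.1778] yaw 0.091 tilt 0.095 F [-0.2  0.2 -2.1] open 22.6 q6 [-0.73  0.34  1.61 -0.05  1.27 -0.8 ]
tool shift cm (current axes) [-0.13 -0.08  1.  ] spin 0.008 world d cm [-0.23  0.09 -0.98]
```

Emit:
send_rows(motion=[0, 0, 0.5, 0, 1.5, 0, 0, 0.3, 0, 1.5, 0, 0, 0, 0, 1.5])

```text
time: 9.75
eef_pos: [0.5457, -0.368, 0.1704]
tcp_rot: [0.998, 0.045, -0.045, -0.012]
contact_force: [0.5, 0.4, -2.1]
opening: 0.265
```

```bash
python3 -c "
from h import *
show(); go([.5438,-.3667,.168],.083)
p,W=cloud('scene');cv2.imwrite('pics/s4.png',cv2.resize(p[150:350,60:260],None,fx=3,fy=3)[:,:,::-1])"
```

```text
t 9.75 pos [ 0.5457 -0.368   0.1704] yaw 0.091 tilt 0.093 F [ 0.5  0.4 -2.1] open 22.6 q6 [-0.73  0.35  1.61 -0.05  1.26 -0.8 ]
tool shift cm (current axes) [-0.16 -0.13  0.26] spin 0.008 world d cm [-0.19  0.13 -0.24]
```

View pics/s4.png

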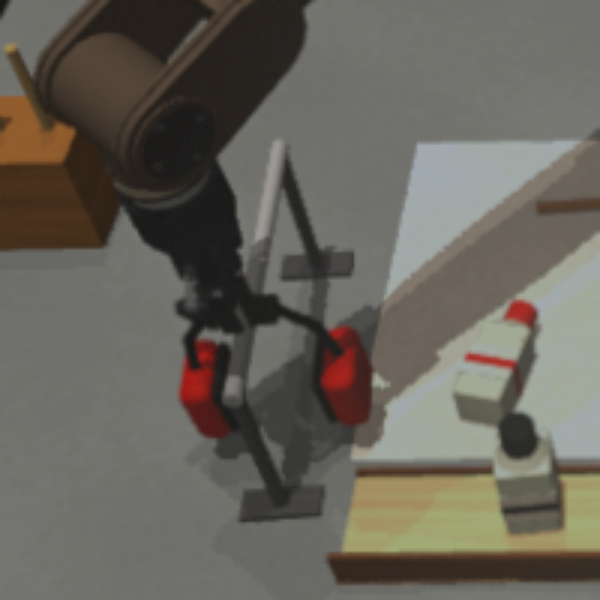

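```bash
python3 -c "
from h import *
p,W=cloud('scene')
m=(abs(W[...,0]-.54)<.08)&(abs(W[...,1]+.37)<.11)&(W[...,2]>.02)&(W[...,2]<.15)&(p[...,0]>1.8*p[...,1])&(p[...,0]>60)
P=W[m]; print(len(P))
u=(P[:,:2]-[.474,-.3725])@np.array([[np.cos(.083),-np.sin(.083)],[np.sin(.083),np.cos(.083)]])
for s in(-1,1):
  q=u[u[:,1]*s>0];print(s,len(q),np.percentile(q,[2,50,98],axis=0).round(3), np.percentile(P[u[:,1]*s>0][:,2],[2,98]))
"
```

```text
669
-1 288 [[ 0.041 -0.068]
 [ 0.088 -0.053]
 [ 0.096 -0.044]] [0.04210678 0.10887612]
1 381 [[0.04  0.054]
 [0.082 0.071]
 [0.097 0.08 ]] [0.04717448 0.10984677]
```

Emit:
send_rows(motion=[0, 0.2, 0.3, 0, 1.5, 0, 0, 0, 0, 1.5, 0, 0, 0, 0, 2.8, 0, 0, 0, 0, 3.5, 0, 0, 0, 0, 4, 0, 0, 0, 0, 4, 0, 0, 0, 0, 4])

```text
time: 10.55
eef_pos: [0.5472, -0.3715, 0.1712]
tcp_rot: [0.998, 0.045, -0.043, -0.01]
contact_force: [0.4, 0.6, -0.4]
opening: 0.466
```

```bash
python3 -c "
from h import *
show(); go([.5438,-.3667,.168],.083)
p,W=cloud('scene');cv2.imwrite('pics/s5.png',cv2.resize(p[150:350,60:260],None,fx=3,fy=3)[:,:,::-1])"
```

```text
t 10.55 pos [ 0.5472 -0.3715  0.1712] yaw 0.09 tilt 0.088 F [ 0.4  0.6 -0.4] open 39.8 q6 [-0.73  0.35  1.61 -0.05  1.26 -0.81]
tool shift cm (current axes) [-0.26 -0.5   0.36] spin 0.007 world d cm [-0.34  0.48 -0.32]
```

View pics/s5.png

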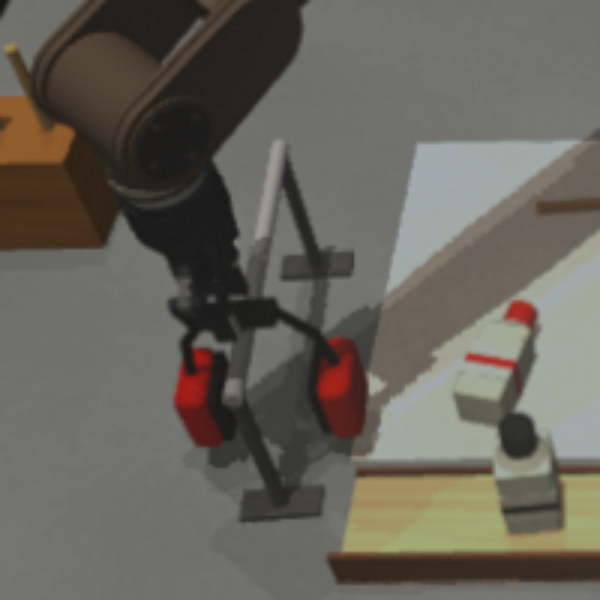

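Emit:
send_rows(motion=[-0.1, 0, -1, 0, 4, -0.1, 0, -1, 0, 4, -0.1, 0, -1, 0, 4, -0.1, 0, -1, 0, 4, -0.1, 0, -1, 0, 4, -0.1, 0, -1, 0, 4, -0.1, 0, -1, 0, 4, -0.1, 0, -1, 0, 4, -0.1, 0, -1, 0, 4, -0.1, 0, -1, 0, 4, -0.1, 0, -1, 0, 4, -0.1, 0, -1, 0, 4])

```text
time: 11.8
eef_pos: [0.5454, -0.3746, 0.303]
tcp_rot: [0.998, 0.045, -0.042, -0.01]
contact_force: [-0.7, 0.0, 0.1]
opening: 0.47
```

```bash
python3 -c "
from h import *
show(); print(st()[1].round(3))
p,W=cloud('scene');cv2.imwrite('pics/s6.png',cv2.resize(p[150:350,60:260],None,fx=3,fy=3)[:,:,::-1])"
```

```text
t 11.8 pos [ 0.5454 -0.3746  0.303 ] yaw 0.09 tilt 0.087 F [-0.7  0.   0.1] open 40.1 q6 [-0.74  0.26  1.48 -0.05  1.47 -0.82]
[[ 0.992  0.088 -0.086]
 [ 0.09  -0.996  0.015]
 [-0.084 -0.023 -0.996]]
```

View pics/s6.png

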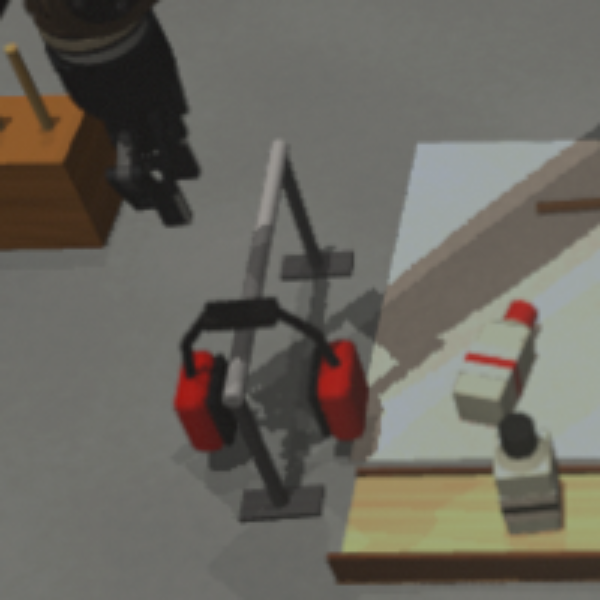

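The red pair hangs across the bar with one cup each side. I'll go back for the yellow pair.

```bash
python3 -c "
from h import *
go([.50,.1,.3],.09)"
```

```text
tool shift cm (current axes) [ -0.25 -47.72   1.54] spin 0.0 world d cm [-4.6  47.52 -0.56]
```

Emit:
send_rows(motion=[-0.5, -4, 0, 0, 8.5, -0.5, -4, 0, 0, 8.5, -0.5, -4, 0, 0, 8.5, -0.5, -4, 0, 0, 8.5, -0.5, -4, 0, 0, 8.5, -0.5, -4, 0, 0, 8.5])

```text
time: 12.45
eef_pos: [0.4937, -0.1363, 0.3124]
tcp_rot: [0.998, 0.04, -0.041, -0.008]
contact_force: [0.1, 0.6, -0.1]
opening: 0.993
```

```bash
python3 -c "
from h import *
show(); print(st()[1].round(3))"
```

```text
t 12.45 pos [ 0.4937 -0.1363  0.3124] yaw 0.082 tilt 0.084 F [ 0.1  0.6 -0.1] open 84.8 q6 [-0.46 -0.08  1.83 -0.02  1.47 -0.53]
[[ 0.993  0.08  -0.082]
 [ 0.081 -0.997  0.013]
 [-0.081 -0.019 -0.997]]
```

```bash
python3 -c "
from h import *
go([.3835,.381,.27],-.262)"
```

```text
tool shift cm (current axes) [ -6.39 -52.35   5.8 ] spin 0.344 world d cm [-11.02  51.73  -4.24]
```

Emit:
send_rows(motion=[-0.5, -4, 0.4, 0, 8.5, -0.5, -4, 0.4, 0, 8.5, -0.5, -4, 0.4, 0, 8.5, -0.5, -4, 0.4, 0, 8.5, -0.5, -4, 0.4, 0, 8.5, -0.5, -4, 0.4, 0, 8.5, -0.5, -4, 0.4, 0, 8.5, -0.5, -4, 0.4, 0, 8.5, -0.5, -4, 0.4, 0, 8.5, -0.5, -4, 0.4, 0, 8.5])

```text
time: 13.45
eef_pos: [0.4028, 0.2744, 0.2865]
tcp_rot: [0.998, 0.039, -0.037, -0.008]
contact_force: [0.4, 0.5, 0.9]
opening: 0.994
```

Emit:
send_rows(motion=[0, 0, 0, 0.12, 8.5, 0, 0, 0, 0.12, 8.5, 0, 0, 0, 0.1, 8.5, 0, 0, 0, 0, 8.5])

```text
time: 13.85
eef_pos: [0.3995, 0.28, 0.2862]
tcp_rot: [0.991, -0.131, -0.039, -0.001]
contact_force: [0.2, 0.5, 0.3]
opening: 0.992
```

```bash
python3 -c "
from h import *
show(); print(st()[1].round(3));go([.3835,.381,.25],-.262)
p,W=cloud('top');cv2.imwrite('pics/t7.png',p[:,:,::-1])"
```

```text
t 13.85 pos [0.3995 0.28   0.2862] yaw -0.263 tilt 0.078 F [0.2 0.5 0.3] open 84.7 q6 [ 0.38 -0.14  1.93  0.04  1.42  0.64]
[[ 0.963 -0.26  -0.077]
 [-0.259 -0.966  0.013]
 [-0.078  0.008 -0.997]]
tool shift cm (current axes) [-3.88 -9.36  3.86] spin -0.001 world d cm [-1.6  10.1  -3.62]
```

View pics/t7.png

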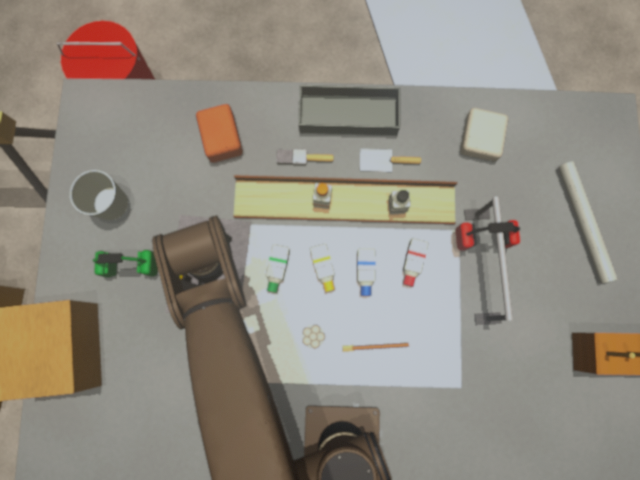

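Emit:
send_rows(motion=[-0.7, -1.8, 0, 0, 8.5, -0.7, -1.8, 0, 0, 8.5, -0.7, -1.8, 0, 0, 8.5, -0.7, -1.8, 0, 0, 8.5, -0.7, -1.8, 0, 0, 8.5])

```text
time: 14.4
eef_pos: [0.3898, 0.3762, 0.2889]
tcp_rot: [0.991, -0.127, -0.039, -0.002]
contact_force: [0.4, 0.7, 0.1]
opening: 0.998
```

```bash
python3 -c "
from h import *
show(); print(st()[1].round(3));go([.3835,.381,.25],-.262)
p,W=cloud('scene');cv2.imwrite('pics/s7.png',cv2.resize(p[150:330,360:580],None,fx=3,fy=3)[:,:,::-1])"
```

```text
t 14.4 pos [0.3898 0.3762 0.2889] yaw -0.256 tilt 0.077 F [0.4 0.7 0.1] open 85.2 q6 [ 0.56 -0.02  1.81  0.05  1.41  0.8 ]
[[ 0.965 -0.253 -0.076]
 [-0.253 -0.967  0.013]
 [-0.077  0.007 -0.997]]
tool shift cm (current axes) [-0.42 -0.33  3.93] spin 0.006 world d cm [-0.63  0.48 -3.89]
```

View pics/s7.png

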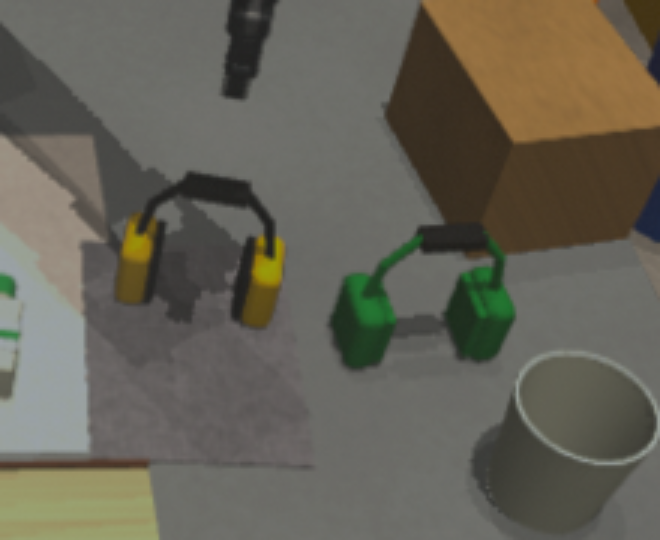

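Emit:
send_rows(motion=[-0.1, -0.1, 4, 0, 8.5, 0.2, 0, 4, 0, 8.5, 0, 0, 0, 0, 8.5])

```text
time: 14.75
eef_pos: [0.3857, 0.3814, 0.2095]
tcp_rot: [0.992, -0.123, -0.037, -0.004]
contact_force: [0.3, -0.3, -0.3]
opening: 0.989
```

```bash
python3 -c "
from h import *
show(); print(st()[1].round(3)[2]);go([.3835,.381,.138],-.262)"
```

```text
t 14.75 pos [0.3857 0.3814 0.2095] yaw -0.247 tilt 0.074 F [ 0.3 -0.3 -0.3] open 84.5 q6 [0.57 0.04 1.9  0.06 1.26 0.8 ]
[-0.074  0.001 -0.997]
tool shift cm (current axes) [0.33 0.08 7.14] spin 0.015 world d cm [-0.22 -0.04 -7.15]
```

Emit:
send_rows(motion=[0, 0, -4, 0, 8.5, 0, 0, -4, 0, 8.5, 0, 0, -1, 0, 8.5, 0, 0, 0, 0, 8.5])

```text
time: 15.15
eef_pos: [0.3929, 0.378, 0.3048]
tcp_rot: [0.992, -0.122, -0.038, -0.003]
contact_force: [0.2, 0.5, -0.6]
opening: 0.994
```

```bash
python3 -c "
from h import *
show(); print(st()[1].round(3)[2]);go([.3835,.381,.138],-.262)"
```

```text
t 15.15 pos [0.3929 0.378  0.3048] yaw -0.244 tilt 0.075 F [ 0.2  0.5 -0.6] open 84.9 q6 [ 0.56 -0.03  1.79  0.05  1.43  0.79]
[-0.075  0.002 -0.997]
tool shift cm (current axes) [ 0.28 -0.1  16.71] spin 0.018 world d cm [ -0.94   0.3  -16.68]
```

Emit:
send_rows(motion=[-0.6, -0.2, 4, 0.018, 8.5, 0.3, 0, 4, 0, 8.5, 0.3, 0, 3, 0, 8.5, 0.2, 0, 2, 0, 8.5, 0, 0, 1, 0, 8.5, 0, 0, 0, 0, 8.5])

```text
time: 15.75
eef_pos: [0.3854, 0.3808, 0.1616]
tcp_rot: [0.991, -0.13, -0.036, -0.004]
contact_force: [-0.1, 0.2, 0.5]
opening: 0.998
```

```bash
python3 -c "
from h import *
show(); print(st()[1].round(3)[2]);go([.3835,.381,.137],-.262)"
```

```text
t 15.75 pos [0.3854 0.3808 0.1616] yaw -0.262 tilt 0.073 F [-0.1  0.2  0.5] open 85.2 q6 [0.57 0.08 1.94 0.06 1.16 0.8 ]
[-0.073  0.001 -0.997]
tool shift cm (current axes) [-0.01  0.02  2.47] spin 0.0 world d cm [-0.19  0.02 -2.46]
```

Emit:
send_rows(motion=[0, 0, 1.3, 0, 5, 0, 0, 0.8, 0, 4.5, 0, 0, 0.4, 0, 4.5, 0, 0, 0, 0, 4.5])

```text
time: 16.15
eef_pos: [0.3849, 0.3821, 0.1374]
tcp_rot: [0.991, -0.13, -0.034, -0.006]
contact_force: [-0.5, -0.5, 0.2]
opening: 0.526
```

```bash
python3 -c "
from h import *
show(); go([.3835,.381,.137],-.262)"
```

```text
t 16.15 pos [0.3849 0.3821 0.1374] yaw -0.261 tilt 0.07 F [-0.5 -0.5  0.2] open 44.9 q6 [0.57 0.11 1.96 0.06 1.11 0.8 ]
tool shift cm (current axes) [-0.1   0.14  0.05] spin 0.001 world d cm [-0.14 -0.11 -0.04]
```

Emit:
send_rows(motion=[-0.1, 0.1, 0, 0, 3, 0, 0, 0, 0, 1.5, 0, 0, 0, 0, 1.5, 0, 0, 0, 0, 1.5, 0, 0, 0, 0, 1.5])

```text
time: 16.65
eef_pos: [0.3842, 0.3817, 0.1388]
tcp_rot: [0.991, -0.13, -0.033, -0.006]
contact_force: [0.1, 0.2, -1.8]
opening: 0.27
```

```bash
python3 -c "
from h import *
show(); go([.3835,.381,.137],-.262)"
```

```text
t 16.65 pos [0.3842 0.3817 0.1388] yaw -0.261 tilt 0.068 F [ 0.1  0.2 -1.8] open 23.1 q6 [0.57 0.11 1.96 0.06 1.11 0.8 ]
tool shift cm (current axes) [-0.03  0.09  0.19] spin 0.001 world d cm [-0.07 -0.07 -0.18]
```

Emit:
send_rows(motion=[0, 0, -0.7, 0, 1.5, -0.1, 0, -1.5, 0, 1.5, -0.1, 0, -2, 0, 1.5, -0.1, 0, -2, 0, 1.5, -0.1, 0, -2, 0, 1.5, -0.1, 0, -2, 0, 1.5, -0.1, 0, -2, 0, 1.5, -0.1, 0, -2, 0, 1.5, -0.1, 0, -2, 0, 1.5, -0.1, 0, -2, 0, 1.5, 0, 0, -1, 0, 1.5])

```text
time: 17.75
eef_pos: [0.387, 0.3792, 0.3488]
tcp_rot: [0.991, -0.13, -0.031, -0.008]
contact_force: [0.1, -0.5, -1.1]
opening: 0.266
```

```bash
python3 -c "
from h import *
show(); print(st()[1].round(3)[2]);go([.4042,-.3783,.34],.083)
p,W=cloud('scene');cv2.imwrite('pics/s8.png',cv2.resize(p[130:330,360:580],None,fx=2.5,fy=2.5)[:,:,::-1])"
```

```text
t 17.75 pos [0.387  0.3792 0.3488] yaw -0.26 tilt 0.065 F [ 0.1 -0.5 -1.1] open 22.7 q6 [ 0.56 -0.06  1.75  0.05  1.5   0.82]
[-0.064 -0.008 -0.998]
tool shift cm (current axes) [21.16 72.75 -1.04] spin -0.343 world d cm [  1.72 -75.75  -0.88]
```

View pics/s8.png

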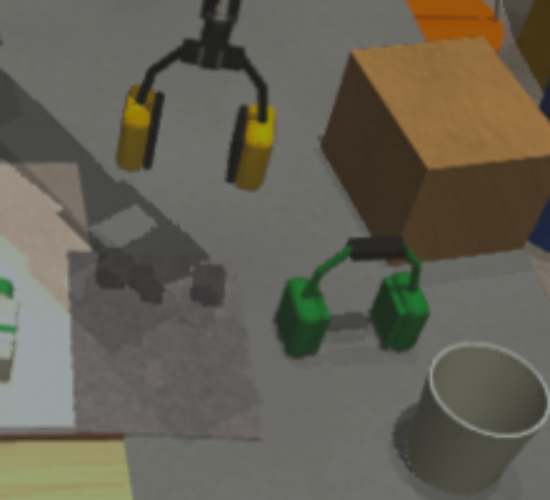

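Emit:
send_rows(motion=[0, 0, 0, -0.12, 1.5, 0, 0, 0, -0.12, 1.5, 0, 0, 0, -0.1, 1.5, 0.5, 1.5, 0, 0, 1.5, 0.5, 3, 0, 0, 1.5, 0.5, 3, 0, 0, 1.5, 0.5, 3, 0, 0, 1.5, 0.5, 3, 0, 0, 1.5, 0.5, 3, 0, 0, 1.5, 0.5, 3, 0, 0, 1.5, 0.5, 3, 0, 0, 1.5, 0.5, 3, 0, 0, 1.5])

```text
time: 19.0
eef_pos: [0.454, 0.1229, 0.3347]
tcp_rot: [0.998, 0.051, -0.032, -0.013]
contact_force: [0.5, 1.7, -1.0]
opening: 0.268
```

```bash
python3 -c "
from h import *
show(); print(st()[1].round(3)[2]);go([.48,-.02,.34],.083)"
```

```text
t 19.0 pos [0.454  0.1229 0.3347] yaw 0.103 tilt 0.07 F [ 0.5  1.7 -1. ] open 22.9 q6 [ 0.03 -0.21  1.9   0.03  1.51 -0.07]
[-0.063 -0.03  -0.998]
tool shift cm (current axes) [ 1.08 14.45 -1.03] spin 0.02 world d cm [  2.6  -14.29   0.53]
```

Emit:
send_rows(motion=[0.2, 3, -0.2, 0, 1.5, 0.2, 3, -0.2, 0, 1.5, 0.2, 3, -0.2, 0, 1.5, 0.2, 3, -0.2, 0, 1.5, 0, 3, -0.2, 0.02, 1.5, -0.5, 3, 0, 0, 1.5, -0.9, 3, 0, 0, 1.5, -0.9, 3, 0, 0, 1.5, -0.9, 3, 0, 0, 1.5, -0.9, 3, 0, 0, 1.5])

```text
time: 20.0
eef_pos: [0.445, -0.1903, 0.3312]
tcp_rot: [0.998, 0.04, -0.037, -0.015]
contact_force: [0.8, 0.4, -1.3]
opening: 0.266
```

```bash
python3 -c "
from h import *
show(); print(st()[1].round(3)[2]);go([.4042,-.3783,.34],.083)"
```

```text
t 20.0 pos [ 0.445  -0.1903  0.3312] yaw 0.082 tilt 0.079 F [ 0.8  0.4 -1.3] open 22.7 q6 [-0.6  -0.16  1.87 -0.02  1.51 -0.68]
[-0.072 -0.033 -0.997]
tool shift cm (current axes) [-5.66 18.38 -1.08] spin -0.001 world d cm [ -4.08 -18.8    0.88]
```

Emit:
send_rows(motion=[-0.8, 3, -0.3, 0, 1.5, -0.8, 3, -0.2, 0, 1.5, -0.8, 3, -0.2, 0, 1.5, -0.8, 3, -0.2, 0, 1.5, -0.8, 2.5, 0, 0, 1.5, -0.8, 2, 0, 0, 1.5, -0.4, 1, 0, 0, 1.5, 0, 0, 0, 0, 1.5])

```text
time: 20.8
eef_pos: [0.402, -0.3777, 0.3322]
tcp_rot: [0.998, 0.037, -0.039, -0.019]
contact_force: [-0.4, 1.1, -1.8]
opening: 0.267
```

```bash
python3 -c "
from h import *
show(); print(st()[1].round(3)[2]);go([.4042,-.3783,.19],.083)
p,W=cloud('scene');cv2.imwrite('pics/s9.png',cv2.resize(p[110:330,60:260],None,fx=2.5,fy=2.5)[:,:,::-1])"
```

```text
t 20.8 pos [ 0.402  -0.3777  0.3322] yaw 0.076 tilt 0.087 F [-0.4  1.1 -1.8] open 22.8 q6 [-0.92 -0.    1.72 -0.04  1.5  -0.99]
[-0.077 -0.041 -0.996]
tool shift cm (current axes) [ 1.31  0.65 14.14] spin -0.007 world d cm [  0.22  -0.06 -14.22]
```

View pics/s9.png

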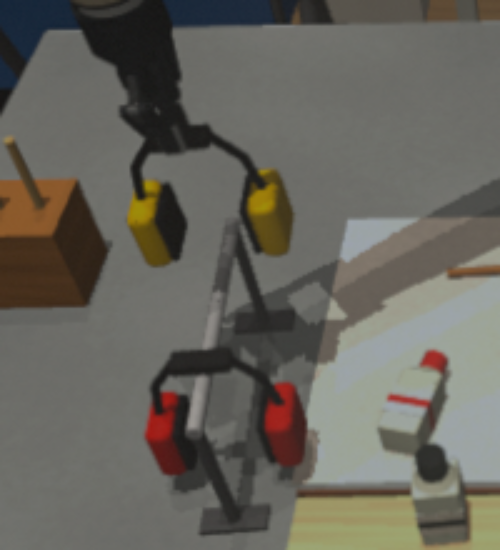

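Emit:
send_rows(motion=[0.2, 0.1, 2, -0.007, 1.5, 0.2, 0.1, 2, 0, 1.5, 0.2, 0.1, 2, 0, 1.5, 0.2, 0.1, 2, 0, 1.5, 0.2, 0.1, 2, 0, 1.5, 0.2, 0.1, 2, 0, 1.5, 0.1, 0.05, 1, 0, 1.5, 0, 0, 0.3, 0, 1.5])

```text
time: 21.65
eef_pos: [0.4102, -0.3682, 0.1964]
tcp_rot: [0.998, 0.046, -0.037, -0.02]
contact_force: [-0.1, -0.4, -1.1]
opening: 0.267
```

```bash
python3 -c "
from h import *
show(); print(st()[1].round(3)[2]);go([.4042,-.3783,.171],.083)"
```

```text
t 21.65 pos [ 0.4102 -0.3682  0.1964] yaw 0.094 tilt 0.083 F [-0.1 -0.4 -1.1] open 22.8 q6 [-0.9   0.09  1.87 -0.04  1.26 -0.98]
[-0.071 -0.043 -0.997]
tool shift cm (current axes) [-0.51  1.06  2.54] spin 0.011 world d cm [-0.6  -1.01 -2.54]
```

Emit:
send_rows(motion=[-0.3, 0.6, 0, 0.01, 1.5, -0.2, 0.4, 0.8, 0, 1.5, 0, 0, 0.8, 0, 1.5, 0, 0, 0.4, 0, 1.5, 0, 0, 0, 0, 1.5])

```text
time: 22.15
eef_pos: [0.4054, -0.3795, 0.178]
tcp_rot: [0.998, 0.041, -0.035, -0.017]
contact_force: [0.7, 1.0, -1.8]
opening: 0.264
```

```bash
cat > c.py <<'E'
from h import *
import sys
show(); go([.4042,-.3783,.170],.083)
p,W=cloud('scene')
cv2.imwrite(sys.argv[1],cv2.resize(p[110:330,60:260],None,fx=2.5,fy=2.5)[:,:,::-1])
a=p.astype(int)
m=(abs(W[...,0]-.41)<.07)&(abs(W[...,1]+.37)<.11)&(W[...,2]>.02)&(W[...,2]<.15)&(a[...,0]>2*a[...,2])&(a[...,1]>1.6*a[...,2])&(a[...,0]>60)
P=W[m]
u=(P[:,:2]-[.474,-.3725])@np.array([[np.cos(.083),-np.sin(.083)],[np.sin(.083),np.cos(.083)]])
for s in(-1,1):
  q=u[u[:,1]*s>0];print(s,len(q),np.percentile(q,[2,50,98],axis=0).round(3).tolist(), np.percentile(P[u[:,1]*s>0][:,2],[2,98]))
E
python3 c.py pics/s10.png
```

```text
t 22.15 pos [ 0.4054 -0.3795  0.178 ] yaw 0.084 tilt 0.079 F [ 0.7  1.  -1.8] open 22.5 q6 [-0.92  0.12  1.88 -0.04  1.22 -0.99]
tool shift cm (current axes) [-0.05 -0.1   0.81] spin 0.001 world d cm [-0.12  0.12 -0.8 ]
-1 213 [[-0.096, -0.068], [-0.048, -0.053], [-0.036, -0.043]] [0.07473175 0.11348173]
1 355 [[-0.091, 0.054], [-0.047, 0.071], [-0.035, 0.082]] [0.05232184 0.11654005]
```

View pics/s10.png

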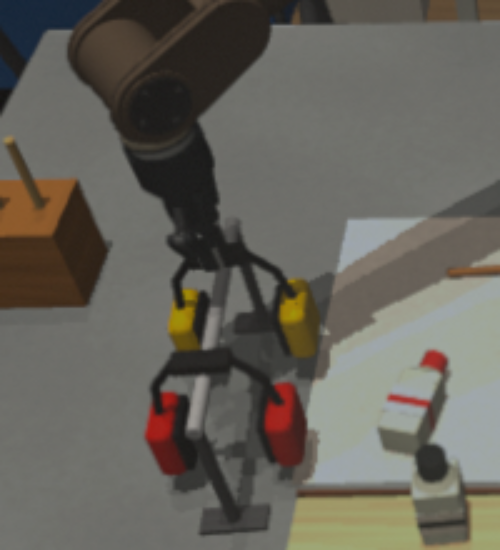

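Emit:
send_rows(motion=[0, 0.2, 0.5, 0, 1.5, 0, 0, 0.4, 0, 1.5, 0, 0, 0.2, 0, 1.5, 0, 0, 0, 0, 1.5])

```text
time: 22.6
eef_pos: [0.4054, -0.382, 0.1679]
tcp_rot: [0.998, 0.041, -0.034, -0.016]
contact_force: [-0.9, -0.0, 0.8]
opening: 0.265
```

```bash
python3 c.py pics/s11.png
```

```text
t 22.6 pos [ 0.4054 -0.382   0.1679] yaw 0.084 tilt 0.076 F [-0.9 -0.   0.8] open 22.6 q6 [-0.92  0.13  1.88 -0.04  1.2  -0.99]
tool shift cm (current axes) [-0.1  -0.38 -0.19] spin 0.001 world d cm [-0.12  0.37  0.21]
-1 190 [[-0.098, -0.071], [-0.054, -0.055], [-0.036, -0.046]] [0.07499829 0.10512663]
1 355 [[-0.095, 0.05], [-0.047, 0.069], [-0.035, 0.079]] [0.04360157 0.10575522]
```

Contact with the bar is made, so I'll release.

Emit:
send_rows(motion=[0, 0, 0, 0, 2.8, 0, 0, 0, 0, 3.8, 0, 0, 0, 0, 4.5, -0.1, 0, -0.6, 0, 4.5, -0.1, 0, -1, 0, 4.5, -0.1, 0, -1, 0, 4.5, -0.2, 0, -2, 0, 4.5, -0.2, 0, -2, 0, 4.5, -0.2, 0, -2, 0, 4.5, -0.2, 0, -2, 0, 4.5, -0.2, 0, -2, 0, 4.5, -0.2, 0, -2, 0, 4.5])

```text
time: 23.85
eef_pos: [0.4002, -0.3876, 0.3259]
tcp_rot: [0.998, 0.041, -0.034, -0.015]
contact_force: [-0.4, -0.4, 0.4]
opening: 0.528
```

```bash
python3 c.py pics/s12.png
```

```text
t 23.85 pos [ 0.4002 -0.3876  0.3259] yaw 0.084 tilt 0.073 F [-0.4 -0.4  0.4] open 45.1 q6 [-0.93  0.01  1.72 -0.04  1.48 -1.01]
tool shift cm (current axes) [ 1.5  -0.39 15.55] spin 0.001 world d cm [  0.4    0.93 -15.59]
-1 187 [[-0.096, -0.071], [-0.052, -0.056], [-0.036, -0.046]] [0.07665733 0.10550256]
1 354 [[-0.093, 0.049], [-0.046, 0.067], [-0.033, 0.078]] [0.04484525 0.10566733]
```

View pics/s12.png

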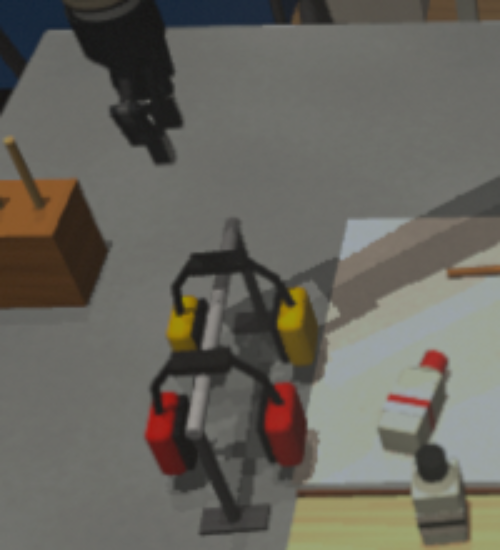

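Both pairs hang. Next the bottles: I'll check that the red one hasn't moved.

```bash
cat > bot.py <<'E'
from h import *
seeds=dict(blue=(.445,-.054),green=(.447,.184),red=(.473,-.181),yellow=(.453,.058))
def find(cam='top',names=seeds,zmin=.018):
    p,W=cloud(cam)
    rs=spotter.trace('bottle1',cam)
    a=p.astype(int)
    for r in rs:
        P=W[r['mask']];C=a[r['mask']]
        ok=np.isfinite(P[:,2])&(P[:,2]>zmin);P=P[ok];C=C[ok]
        if len(P)<50: continue
        c,s,ang=rect(P)
        sat=C.max(1)-C.min(1); k=sat>60
        capc=np.median(P[k],0) if k.sum()>5 else np.zeros(3)
        col=np.median(C[k],0) if k.sum()>5 else 0
        print(cam,round(r['conf'],2),np.round(r['bbox']),'c',c.round(1),'size',np.round(s,1),'ang',round(float(ang),1),'zmed',np.percentile(P[:,2],[50,98]).round(3),'satmed',capc.round(3),col)
if __name__=='__main__':
    import sys
    show()
    for c in sys.argv[1:]: find(c)
E
python3 bot.py top scene
```

```text
t 23.9 pos [ 0.4011 -0.389   0.3308] yaw 0.083 tilt 0.067 F [ 0.2 -0.4  3.3] open 44.9 q6 [-0.93  0.    1.71 -0.04  1.48 -1.01]
top 0.86 [401. 239.  28.  51.] c [ 473.6 -180.9] size [ 47.5 123.9] ang 166.8 zmed [0.046 0.053] satmed [ 0.431 -0.171  0.039] [192.  88.  86.]
top 0.76 [266. 241.  25.  51.] c [447.3 184. ] size [ 47.3 123.6] ang 169.3 zmed [0.046 0.052] satmed [0.403 0.188 0.041] [ 85.  175.5 106.5]
top 0.71 [357. 246.  17.  50.] c [445.1 -54.3] size [ 47.6 123.7] ang 1.0 zmed [0.046 0.053] satmed [ 0.403 -0.055  0.04 ] [ 93.  130.5 190. ]
top 0.62 [308. 242.  26.  49.] c [452.4  57.9] size [ 46.7 121.6] ang 17.0 zmed [0.046 0.053] satmed [0.411 0.048 0.039] [191. 194.  89.]
scene 0.94 [349. 244.  17.  39.] c [448.  183.8] size [ 46.7 130.7] ang 169.7 zmed [0.045 0.05 ] satmed [0.405 0.19  0.039] [ 53. 126.  66.]
scene 0.87 [263. 239.  18.  49.] c [445.9 -52.6] size [ 44.7 132. ] ang 179.8 zmed [0.044 0.05 ] satmed [ 0.402 -0.053  0.039] [ 53.  83. 140.]
scene 0.7 [300. 244.  25.  40.] c [451.   57.7] size [ 47.4 130.1] ang 16.3 zmed [0.044 0.05 ] satmed [0.412 0.048 0.038] [157. 155.  42.]
scene 0.63 [210. 248.  33.  42.] c [ 517.5 -180.9] size [ 69.6 217.8] ang 2.8 zmed [0.044 0.05 ] satmed [ 0.433 -0.169  0.038] [157.5  50.   45. ]
```

Emit:
send_rows(motion=[0, 0, 0, -0.14, 8, 0, 0, 0, -0.14, 8, 0, 0, 0, -0.14, 8, 0, 0, 0, -0.14, 8, 0, 0, 0, -0.14, 8, 0, 0, 0, -0.14, 8, 0, 0, 0, -0.14, 8, 0, 0, 0, -0.14, 8, 0, 0, 0, -0.13, 8])

```text
time: 25.0
eef_pos: [0.3959, -0.3811, 0.3031]
tcp_rot: [0.769, 0.637, -0.017, -0.05]
contact_force: [0.3, 0.2, -0.6]
opening: 0.94
```

```bash
python3 -c "
from h import *
show(); print(st()[1].round(3)[2]);go([.460,-.178,.12],1.335)"
```

```text
t 25.0 pos [ 0.3959 -0.3811  0.3031] yaw 1.383 tilt 0.105 F [ 0.3  0.2 -0.6] open 80.3 q6 [-0.93  0.02  1.75 -0.04  1.47 -2.31]
[ 0.038 -0.098 -0.994]
tool shift cm (current axes) [20.43  4.36 18.77] spin 0.048 world d cm [  6.41  20.31 -18.31]
```

Emit:
send_rows(motion=[3, 0.6, 0, 0, 8, 3, 0.6, 0, 0, 8, 3, 0.6, 1.5, 0, 8, 3, 0.6, 2, 0, 8, 3, 0.6, 2.5, 0.02, 8, 3, 0.7, 3, 0.02, 8, 2, 0.6, 3, 0, 8, 0, 0, 3, 0, 8, 0, 0, 0, 0, 8])

```text
time: 25.9
eef_pos: [0.4564, -0.1708, 0.1367]
tcp_rot: [0.781, 0.621, -0.02, -0.063]
contact_force: [-0.6, -0.0, -0.2]
opening: 0.934
```

```bash
python3 -c "
from h import *
show(); print(st()[1].round(3));go([.460,-.178,.06],1.335)"
```

```text
t 25.9 pos [ 0.4564 -0.1708  0.1367] yaw 1.341 tilt 0.132 F [-0.6 -0.  -0.2] open 79.7 q6 [-0.57  0.05  2.04  0.    1.19 -1.91]
[[ 0.228  0.968 -0.11 ]
 [ 0.973 -0.221  0.072]
 [ 0.046 -0.123 -0.991]]
tool shift cm (current axes) [-0.97  1.45  7.51] spin 0.006 world d cm [ 0.36 -0.72 -7.67]
```

Emit:
send_rows(motion=[0, 0, 0, 0.14, 8, 0, 0, 0, 0.14, 8, 0, 0, 0, 0.14, 8, 0, 0, 0, 0.14, 8, 0, 0, 0, 0.14, 8, 0, 0, 0, 0.14, 8, 0, 0, 0, 0, 8])

```text
time: 26.6
eef_pos: [0.4554, -0.1724, 0.1385]
tcp_rot: [0.971, 0.231, -0.047, -0.05]
contact_force: [-0.1, 0.3, -0.6]
opening: 0.934
```

```bash
python3 -c "
from h import *
show()"
```

```text
t 26.6 pos [ 0.4554 -0.1724  0.1385] yaw 0.471 tilt 0.137 F [-0.1  0.3 -0.6] open 79.8 q6 [-0.57  0.05  2.03  0.    1.2  -1.04]
```

Emit:
send_rows(motion=[0, 0, 0, -0.07, 8, 0, 0, 0, -0.07, 8, 0, 0, 0, -0.07, 8, 0, 0, 0, -0.07, 8, 0, 0, 0, -0.07, 8, 0, 0, 0, -0.07, 8, 0, 0, 0, 0, 8])

```text
time: 27.3
eef_pos: [0.4562, -0.1754, 0.1427]
tcp_rot: [0.893, 0.445, -0.033, -0.058]
contact_force: [-0.7, -0.3, -0.0]
opening: 0.937
```

```bash
python3 -c "
from h import *
show()"
```

```text
t 27.3 pos [ 0.4562 -0.1754  0.1427] yaw 0.924 tilt 0.133 F [-0.7 -0.3 -0. ] open 80.1 q6 [-0.58  0.04  2.03  0.    1.2  -1.5 ]
```

Emit:
send_rows(motion=[0, 0, 0, -0.1, 8, 0, 0, 0, -0.1, 8, 0, 0, 0, -0.1, 8, 0, 0, 0, -0.1, 8, 0, 0, 0, 0, 8])

```text
time: 27.8
eef_pos: [0.4565, -0.1768, 0.1446]
tcp_rot: [0.782, 0.62, -0.02, -0.063]
contact_force: [-0.1, 0.2, 0.1]
opening: 0.936
```

```bash
python3 -c "
from h import *
show();go([.460,-.178,.06],1.335)"
```

```text
t 27.8 pos [ 0.4565 -0.1768  0.1446] yaw 1.337 tilt 0.132 F [-0.1  0.2  0.1] open 79.9 q6 [-0.58  0.04  2.03  0.    1.21 -1.92]
tool shift cm (current axes) [-0.42  1.4   8.34] spin 0.002 world d cm [ 0.35 -0.12 -8.46]
```

Emit:
send_rows(motion=[-0.1, 0.2, 1, 0, 8, -0.1, 0.2, 2, 0, 8, -0.1, 0.3, 2, 0, 8, -0.1, 0.3, 2, 0, 8, 0, 0.2, 1, 0, 8, 0, 0, 0.5, 0, 8, 0, 0, 0, 0, 8])

```text
time: 28.5
eef_pos: [0.4584, -0.1782, 0.0545]
tcp_rot: [0.786, 0.615, -0.02, -0.062]
contact_force: [0.1, 0.0, 0.1]
opening: 0.937
```

```bash
python3 -c "
from h import *
show();go([.460,-.178,.005],1.335)
p,W=cloud('scene');cv2.imwrite('pics/s13.png',cv2.resize(p[180:330,170:320],None,fx=4,fy=4)[:,:,::-1])"
```

```text
t 28.5 pos [ 0.4584 -0.1782  0.0545] yaw 1.326 tilt 0.13 F [0.1 0.  0.1] open 80.0 q6 [-0.58  0.18  2.07  0.    1.02 -1.91]
tool shift cm (current axes) [-0.16  0.75  4.89] spin -0.009 world d cm [ 0.16  0.02 -4.95]
```

View pics/s13.png

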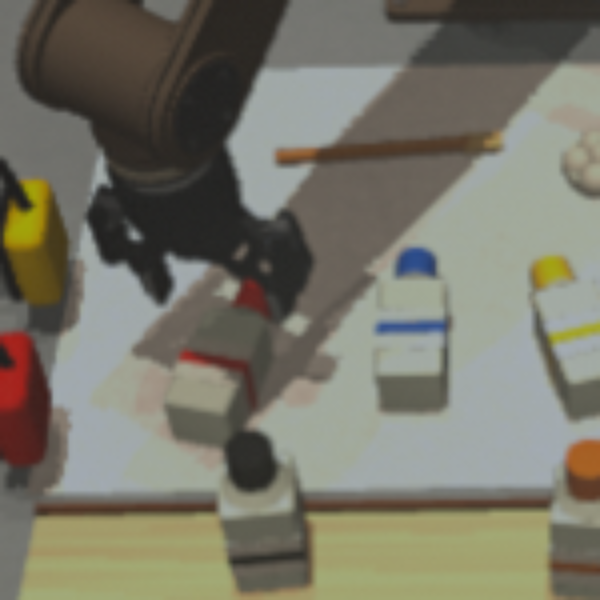

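The open jaws straddle the red bottle's shoulder (~crop 230,290), and stood1 is clear.

Emit:
send_rows(motion=[0, 0.2, 1.5, -0.009, 8, 0, 0.2, 1.5, 0, 8, 0, 0.2, 1, 0, 8, 0, 0.1, 0.5, 0, 8, 0, 0, 0, 0, 8], grip_force=20)

```text
time: 29.05
eef_pos: [0.4633, -0.1782, 0.009]
tcp_rot: [0.783, 0.619, -0.019, -0.058]
contact_force: [0.2, 0.8, 0.3]
opening: 0.938
```

```bash
python3 -c "
from h import *
show();go([.460,-.178,.006],1.335)"
```

```text
t 29.05 pos [ 0.4633 -0.1782  0.009 ] yaw 1.337 tilt 0.122 F [0.2 0.8 0.3] open 80.1 q6 [-0.57  0.27  2.07  0.    0.93 -1.91]
tool shift cm (current axes) [-0.07 -0.29  0.33] spin 0.002 world d cm [-0.33  0.02 -0.3 ]
```

Emit:
send_rows(motion=[0, -0.5, 0.2, 0, 7, 0, 0, 0, 0, 5, 0, 0, 0, 0, 4, 0, 0, 0, 0, 4, 0, 0, 0, 0, 4, 0, 0, 0, 0, 4])

```text
time: 29.65
eef_pos: [0.4585, -0.1774, 0.0088]
tcp_rot: [0.783, 0.62, -0.018, -0.057]
contact_force: [0.2, -0.7, -1.2]
opening: 0.545
```

```bash
python3 -c "
from h import *
show()"
```

```text
t 29.65 pos [ 0.4585 -0.1774  0.0088] yaw 1.337 tilt 0.12 F [ 0.2 -0.7 -1.2] open 46.5 q6 [-0.58  0.26  2.08  0.    0.92 -1.92]
```

Emit:
send_rows(motion=[0, 0, -0.5, 0, 4, 0, 0, -1, 0, 4, 0, 0, -1.5, 0, 4, 0, 0, -2, 0, 4, 0, 0, -2, 0, 4, 0, 0, -2, 0, 4, 0, 0, -1.5, 0, 4, 0, 0, -1, 0, 4, 0, 0, -0.5, 0, 4, 0, 0, 0, 0, 4])

```text
time: 30.65
eef_pos: [0.469, -0.1843, 0.1349]
tcp_rot: [0.782, 0.62, -0.019, -0.06]
contact_force: [0.1, 0.5, -1.4]
opening: 0.54
```

```bash
python3 -c "
from h import *
show()
p,W=cloud('scene');cv2.imwrite('pics/s14.png',cv2.resize(p[130:330,170:370],None,fx=3,fy=3)[:,:,::-1])"
```

```text
t 30.65 pos [ 0.469  -0.1843  0.1349] yaw 1.337 tilt 0.126 F [ 0.1  0.5 -1.4] open 46.1 q6 [-0.58  0.08  2.    0.    1.18 -1.92]
```

View pics/s14.png

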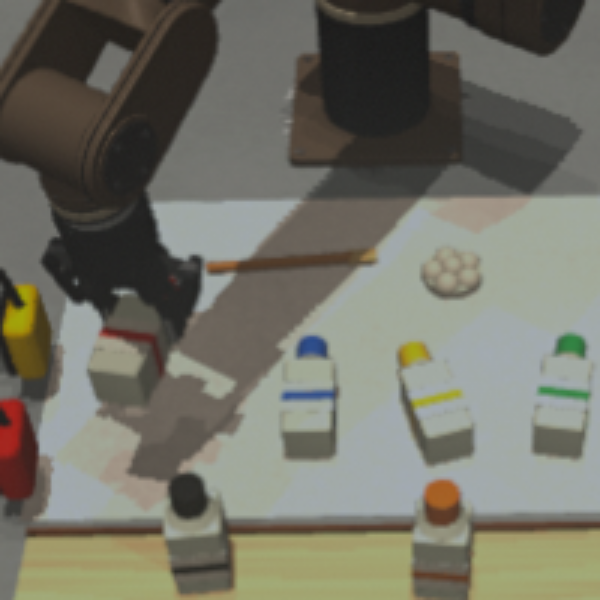

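The red bottle is held level and did not swing down, because a flat-face grip resists turning. I'll put it back down and re-grip only the last ~10 mm of the cap, so the heavy base can swing under the jaws when lifted.

Emit:
send_rows(motion=[0, 0, 0, -0.08, 4, 0, 0, 0.5, -0.08, 4, 0, 0.1, 1, -0.07, 4, 0, 0.2, 2, 0, 4, 0, 0.2, 2, 0, 4, 0, 0.2, 2, 0, 4, 0, 0.2, 2, 0, 4, 0, 0.1, 1, 0, 4, 0, 0, 0.5, 0, 4, 0, 0, 0.3, 0, 4, 0, 0, 0, 0, 4])

```text
time: 31.8
eef_pos: [0.461, -0.1729, 0.0107]
tcp_rot: [0.702, 0.709, -0.014, -0.069]
contact_force: [0.7, 0.9, -2.0]
opening: 0.535
```

```bash
python3 -c "
from h import *
show()"
```

```text
t 31.8 pos [ 0.461  -0.1729  0.0107] yaw 1.575 tilt 0.142 F [ 0.7  0.9 -2. ] open 45.7 q6 [-0.57  0.27  2.07  0.    0.95 -2.15]
```

Emit:
send_rows(motion=[0, 0, 0.1, 0, 5, 0, 0, 0, 0, 6.5, 0, 0, 0, 0, 8, 0, 0, 0, 0, 8, 0, 0, -1, 0, 8, 0, 0, -2, 0, 8, 0, -0.5, -2, 0, 8, 0, -1.5, -1.5, 0, 8, 0, -1.5, 0, 0, 8, 0, -1, 0, 0, 8, 0, 0, 0, 0, 8])

```text
time: 32.9
eef_pos: [0.4276, -0.1817, 0.0901]
tcp_rot: [0.702, 0.709, -0.013, -0.062]
contact_force: [0.3, -0.7, 0.3]
opening: 0.94
```

```bash
python3 bot.py scene; cat >> h.py <<'E'
E
python3 -c "
from h import *
go([.412,-.173,.008],1.571)"
```

```text
t 32.9 pos [ 0.4276 -0.1817  0.0901] yaw 1.576 tilt 0.126 F [ 0.3 -0.7  0.3] open 80.3 q6 [-0.62  0.06  2.12 -0.01  1.09 -2.19]
scene 0.98 [218. 252.  24.  40.] c [ 477.5 -171.9] size [ 47.9 126.6] ang 2.4 zmed [0.044 0.05 ] satmed [ 0.495 -0.169  0.046] [154.  56.  49.]
scene 0.72 [263. 238.  18.  46.] c [445.5 -54. ] size [ 47.  127.8] ang 180.0 zmed [0.044 0.05 ] satmed [ 0.403 -0.052  0.041] [ 54.  83. 138.]
scene 0.69 [302. 241.  24.  42.] c [451.7  58.1] size [ 47.9 128.8] ang 16.5 zmed [0.044 0.05 ] satmed [0.412 0.048 0.038] [162. 160.  42.]
scene 0.58 [347. 243.  20.  42.] c [448.8 183.6] size [ 46.7 128.6] ang 169.7 zmed [0.045 0.05 ] satmed [0.405 0.19  0.039] [ 54.5 130.   68. ]
scene 0.26 [131. 201.  38. 124.] c [ 477.1 -385.4] size [ 47.6 300.9] ang 4.2 zmed [0.16  0.168] satmed [0. 0. 0.] 0
tool shift cm (current axes) [ 0.3  -0.75  8.34] spin 0.006 world d cm [-1.63  0.87 -8.17]
```

Emit:
send_rows(motion=[0, -0.3, 0.5, 0, 8, 0.1, -0.3, 1.5, 0, 8, 0.1, -0.3, 2, 0, 8, 0, 0.1, 2, 0, 8, 0, 0.1, 1, 0, 8, 0, 0, 0.5, 0, 8, 0, 0, 0, 0, 8])

```text
time: 33.7
eef_pos: [0.4137, -0.1739, 0.0112]
tcp_rot: [0.702, 0.71, -0.013, -0.063]
contact_force: [0.1, -0.9, -0.1]
opening: 0.931
```

```bash
python3 -c "
from h import *
show();go([.4115,-.1746,.008],1.58)
p,W=cloud('scene');cv2.imwrite('pics/s15.png',cv2.resize(p[180:330,170:320],None,fx=4,fy=4)[:,:,::-1])"
```

```text
t 33.7 pos [ 0.4137 -0.1739  0.0112] yaw 1.578 tilt 0.129 F [ 0.1 -0.9 -0.1] open 79.5 q6 [-0.62  0.18  2.18 -0.01  0.92 -2.2 ]
tool shift cm (current axes) [-0.09 -0.18  0.34] spin -0.002 world d cm [-0.22 -0.07 -0.32]
```

View pics/s15.png

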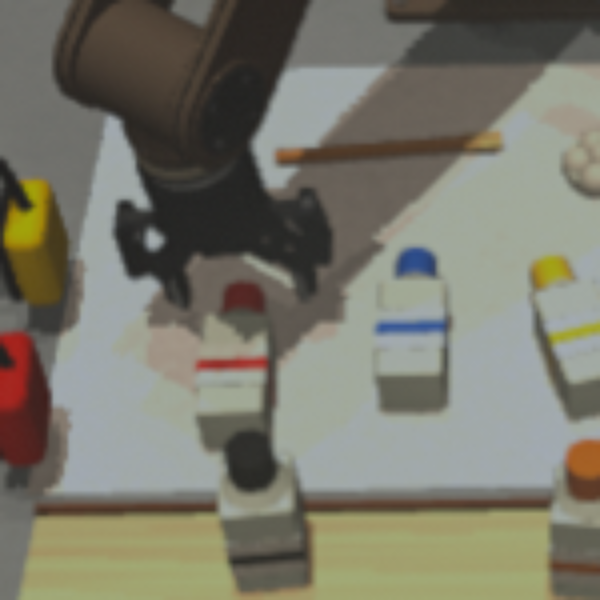

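The jaws sit around the end of the red cap (crop ~245,295), ready to close.

Emit:
send_rows(motion=[-0.1, -0.1, 0.3, 0, 6, 0, 0, 0, 0, 4, 0, 0, 0, 0, 2.5, 0, 0, 0, 0, 2.5, 0, 0, 0, 0, 2.5, 0, 0, 0, 0, 2.5, 0, 0, 0, 0, 2.5, 0, 0, 0, 0, 2.5])

```text
time: 34.55
eef_pos: [0.4145, -0.1762, 0.0111]
tcp_rot: [0.702, 0.71, -0.012, -0.06]
contact_force: [0.5, 0.1, -1.3]
opening: 0.342
```

```bash
python3 -c "
from h import *
show();go([.4115,-.1746,.008],1.58)"
```

```text
t 34.55 pos [ 0.4145 -0.1762  0.0111] yaw 1.579 tilt 0.123 F [ 0.5  0.1 -1.3] open 29.2 q6 [-0.62  0.18  2.18 -0.01  0.91 -2.2 ]
tool shift cm (current axes) [ 0.14 -0.26  0.35] spin -0.001 world d cm [-0.3   0.16 -0.31]
```

Emit:
send_rows(motion=[0, 0, -0.5, 0, 2.5, 0, 0.2, -1, 0, 2.5, 0, 0.3, -1.5, 0, 2.5, 0, 0.4, -2, 0, 2.5, 0, 0.5, -2, 0, 2.5, 0, 0.5, -2, 0, 2.5, 0, 0.5, -2, 0, 2.5, 0, 0.5, -2, 0, 2.5, 0, 0.5, -1, 0, 2.5, 0, 0, 0, 0, 2.5])

```text
time: 35.55
eef_pos: [0.4633, -0.1845, 0.1541]
tcp_rot: [0.702, 0.71, -0.013, -0.062]
contact_force: [-0.4, -0.0, -2.5]
opening: 0.337
```

```bash
python3 -c "
from h import *
show()
p,W=cloud('scene');cv2.imwrite('pics/s16.png',cv2.resize(p[130:330,150:350],None,fx=3,fy=3)[:,:,::-1])"
```

```text
t 35.55 pos [ 0.4633 -0.1845  0.1541] yaw 1.578 tilt 0.127 F [-0.4 -0.  -2.5] open 28.8 q6 [-0.58  0.05  2.   -0.    1.22 -2.16]
```

View pics/s16.png

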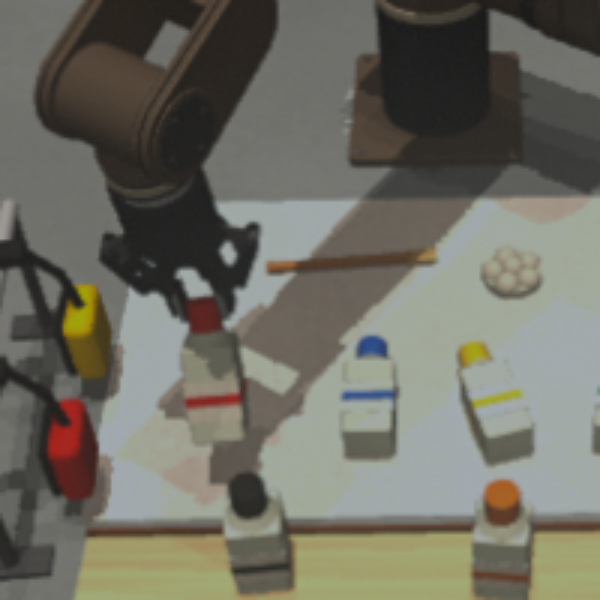

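It swung to hang base-down from the cap. I'll clamp it harder and measure where it hangs relative to the tool.

Emit:
send_rows(motion=[0, 0, 0, 0, 2, -0.5, 0, -0.5, 0, 2, -1.5, 0, -0.7, 0, 2, -1.5, 0, -0.5, 0, 2, -0.7, 0, -0.2, 0, 2, 0, 0, 0, 0, 2, 0, 0, 0, 0, 2], grip_force=60)

```text
time: 36.3
eef_pos: [0.4619, -0.2311, 0.1657]
tcp_rot: [0.702, 0.709, -0.015, -0.067]
contact_force: [0.2, 0.2, -2.5]
opening: 0.327
```

```bash
cat > hang.py <<'E'
from h import *
import sys
def hang():
    s,m=st(); show(); t=s['eef_pos']
    p,W=cloud('scene')
    z=W[...,2]
    def sl(a,b,r=.06):
        k=(abs(W[...,0]-t[0])<r)&(abs(W[...,1]-t[1])<r)&(z>a)&(z<b); return W[k]
    # bottle visible faces vs height
    P=sl(t[2]-.125,t[2]-.02,.07)
    zb=np.percentile(P[:,2],3); print('lowest',P[:,2].min().round(3),zb.round(3))
    for a in np.arange(t[2]-.11,t[2]-.01,.015):
        Q=sl(a,a+.015,.05)
        if len(Q)>8: 
            print(round(a+.0075,3),len(Q),'x max',np.percentile(Q[:,0],95).round(4),'xmed',np.median(Q[:,0]).round(4),'y',np.percentile(Q[:,1],[3,97]).round(4),'mid',np.percentile(Q[:,1],[3,97]).mean().round(4))
    cv2.imwrite(sys.argv[1],cv2.resize(p[130:350,130:430],None,fx=2.5,fy=2.5)[:,:,::-1])
hang()
E
python3 hang.py pics/s17.png
```

```text
t 36.3 pos [ 0.4619 -0.2311  0.1657] yaw 1.576 tilt 0.138 F [ 0.2  0.2 -2.5] open 27.9 q6 [-0.65  0.08  1.94 -0.01  1.25 -2.23]
lowest 0.042 0.054
0.093 11 x max 0.5053 xmed 0.4963 y [-0.2027 -0.2006] mid -0.2016
0.108 16 x max 0.5114 xmed 0.4959 y [-0.2047 -0.201 ] mid -0.2029
0.123 18 x max 0.5091 xmed 0.4922 y [-0.2054 -0.2016] mid -0.2035
0.138 88 x max 0.5114 xmed 0.508 y [-0.2486 -0.204 ] mid -0.2263
0.153 167 x max 0.5079 xmed 0.5002 y [-0.2496 -0.205 ] mid -0.2273
```

View pics/s17.png

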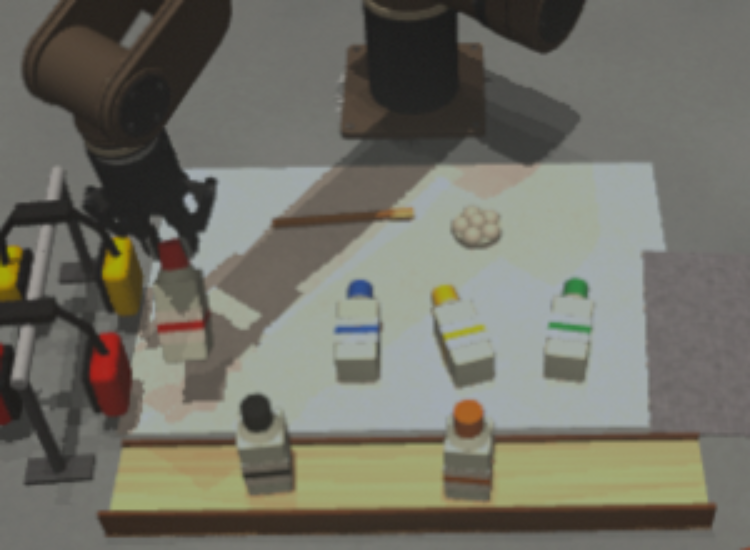

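```bash
cat > face.py <<'E'
from h import *
from scipy.spatial import cKDTree
def face(pts=None,quiet=False):
    s,m=st(); t=s['eef_pos']
    p,W=cloud('scene')
    # normals by finite differences
    dx=np.zeros_like(W);dy=np.zeros_like(W)
    dx[:,2:-2]=W[:,4:]-W[:,:-4];dy[2:-2]=W[4:]-W[:-4]
    n=np.cross(dx,dy); n/=np.linalg.norm(n,axis=2,keepdims=True)+1e-9
    cam=cams.camera_params('scene')['xyz']
    n*=np.sign(np.sum(n*(cam-W),axis=2,keepdims=True))
    k=(abs(W[...,0]-t[0]-.04)<.10)&(abs(W[...,1]-t[1])<.06)&(W[...,2]<t[2]+.01)&(W[...,2]>max(.02,t[2]-.14))
    # white body: low saturation
    a=p.astype(int); k&=((a.max(2)-a.min(2))<70)&(a.max(2)>80)
    P=W[k];N=n[k];ok=np.isfinite(N).all(1)&np.isfinite(P).all(1);P=P[ok];N=N[ok]
    # front face: nx large
    f=(N[:,0]>.55)&(abs(N[:,1])<.5)
    Q=P[f]
    for i in range(5):
        c=Q.mean(0);u,sv,v=np.linalg.svd(Q-c,full_matrices=False);nn=v[2]*np.sign(v[2][0])
        d=abs((P[f]-c)@nn); Q=P[f][d<.005]
    print('front n',nn.round(3),'pitch(base fwd +) deg',np.degrees(np.arcsin(nn[2])).round(1),'c',c.round(4),len(Q),'rms',((Q-c)@nn).std().round(4),'z',np.percentile(Q[:,2],[2,98]).round(3),'y',np.percentile(Q[:,1],[2,98]).round(4))
if __name__=='__main__': show();face()
E
python3 face.py
```

```text
t 36.35 pos [ 0.4619 -0.231   0.1657] yaw 1.576 tilt 0.138 F [ 0.2  0.2 -2.9] open 27.8 q6 [-0.65  0.08  1.94 -0.01  1.25 -2.23]
front n [0.863 0.022 0.504] pitch(base fwd +) deg 30.3 c [ 0.5195 -0.2251  0.125 ] 303 rms 0.0021 z [0.087 0.162] y [-0.2431 -0.206 ]
```

Fitting the front face shows the bottle hanging 30° from vertical, base forward, with friction in the grip holding it there. I'll carry it over the lane and use the fence to push the base under.

Emit:
send_rows(motion=[0, 0.5, -1, 0, 2, 0.2, 4, 0, 0, 2, 0.2, 3.5, 0, 0, 2, 0.2, 2, 0, 0, 2, 0, 1, 0, 0, 2, 0, 0.5, 0, 0, 2, 0, 0, 0, 0, 2], grip_force=20)

```text
time: 37.1
eef_pos: [0.5828, -0.221, 0.1653]
tcp_rot: [0.701, 0.71, -0.015, -0.067]
contact_force: [-0.5, 0.6, -2.8]
opening: 0.328
```

```bash
python3 face.py; python3 hang.py pics/s18.png
```

```text
t 37.1 pos [ 0.5828 -0.221   0.1653] yaw 1.579 tilt 0.137 F [-0.5  0.6 -2.8] open 28.0 q6 [-0.53  0.31  1.68  0.01  1.29 -2.11]
front n [0.866 0.023 0.5  ] pitch(base fwd +) deg 30.0 c [ 0.6403 -0.2145  0.1239] 351 rms 0.002 z [0.089 0.158] y [-0.2334 -0.196 ]
t 37.15 pos [ 0.5824 -0.2211  0.1653] yaw 1.579 tilt 0.137 F [-0.7 -0.3 -3. ] open 27.7 q6 [-0.53  0.31  1.68  0.01  1.29 -2.11]
lowest 0.041 0.056
0.093 13 x max 0.6282 xmed 0.6172 y [-0.1933 -0.1909] mid -0.1921
0.108 17 x max 0.6294 xmed 0.6169 y [-0.1939 -0.1913] mid -0.1926
0.123 26 x max 0.6311 xmed 0.6107 y [-0.1968 -0.1921] mid -0.1945
0.138 90 x max 0.6317 xmed 0.6286 y [-0.2372 -0.1933] mid -0.2152
0.153 189 x max 0.629 xmed 0.6209 y [-0.2386 -0.1949] mid -0.2167
```

View pics/s18.png

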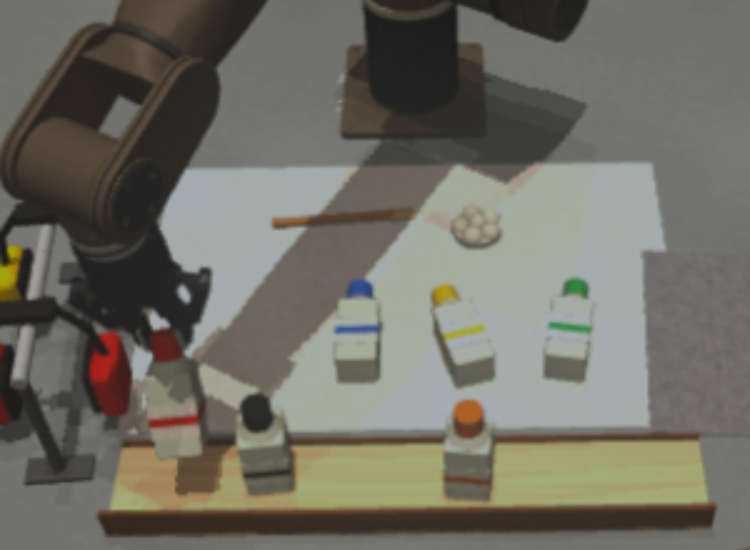

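Emit:
send_rows(motion=[-0.6, 0, 0.3, 0, 2, -0.6, 0, 1, 0, 2, -0.4, 0.1, 1.3, 0, 2, 0, 0.1, 1, 0, 2, 0, 0.1, 0.5, 0, 2, 0, 0, 0.2, 0, 2, 0, 0, 0, 0, 2])

```text
time: 37.9
eef_pos: [0.5764, -0.2357, 0.1159]
tcp_rot: [0.702, 0.708, -0.015, -0.069]
contact_force: [0.4, 0.9, -2.4]
opening: 0.332
```

```bash
python3 face.py;python3 -c "
from h import *
go([.5828,-.238,.12],1.571)"
```

```text
t 37.9 pos [ 0.5764 -0.2357  0.1159] yaw 1.575 tilt 0.141 F [ 0.4  0.9 -2.4] open 28.3 q6 [-0.55  0.36  1.71  0.    1.21 -2.13]
front n [0.857 0.013 0.515] pitch(base fwd +) deg 31.0 c [ 0.6319 -0.2297  0.0765] 337 rms 0.0022 z [0.04  0.114] y [-0.2478 -0.2106]
tool shift cm (current axes) [-0.2   0.58 -0.47] spin 0.004 world d cm [ 0.63 -0.22  0.39]
```

Emit:
send_rows(motion=[0, 1, -0.15, 0, 2, 0, 1.2, -0.2, 0, 2, 0, 1, -0.2, 0, 2, 0, 0.7, -0.15, 0, 2, 0, 0.5, -0.1, 0, 2, 0, 0, 0, 0, 2])

```text
time: 38.55
eef_pos: [0.6217, -0.2359, 0.1215]
tcp_rot: [0.701, 0.709, -0.02, -0.073]
contact_force: [-3.5, -1.0, -3.3]
opening: 0.324
```

```bash
python3 face.py
```

```text
t 38.55 pos [ 0.6217 -0.2359  0.1215] yaw 1.576 tilt 0.151 F [-3.5 -1.  -3.3] open 27.7 q6 [-0.51  0.44  1.59 -0.    1.26 -2.1 ]
front n [0.907 0.023 0.42 ] pitch(base fwd +) deg 24.9 c [ 0.6699 -0.2305  0.0782] 361 rms 0.0021 z [0.039 0.116] y [-0.2485 -0.2114]
```

Emit:
send_rows(motion=[0, 0.7, -0.1, 0, 2, 0, 0.7, -0.1, 0, 2, 0, 0.7, -0.1, 0, 2, 0, 0.7, -0.1, 0, 2, 0, 0.5, -0.1, 0, 2, 0, 0, 0, 0, 2])

```text
time: 39.2
eef_pos: [0.6542, -0.2358, 0.1219]
tcp_rot: [0.701, 0.708, -0.022, -0.076]
contact_force: [-3.7, -0.3, -1.6]
opening: 0.324
```

```bash
python3 face.py
```

```text
t 39.2 pos [ 0.6542 -0.2358  0.1219] yaw 1.575 tilt 0.158 F [-3.7 -0.3 -1.6] open 27.7 q6 [-0.49  0.51  1.49  0.    1.3  -2.07]
front n [ 0.984 -0.014  0.179] pitch(base fwd +) deg 10.3 c [ 0.6814 -0.2309  0.0774] 317 rms 0.0019 z [0.04  0.114] y [-0.2488 -0.2112]
```

Emit:
send_rows(motion=[0, 0.7, -0.1, 0, 2, 0, 0.7, -0.1, 0, 2, 0, 0.6, -0.1, 0, 2, 0, 0.2, 0, 0, 2, 0, 0, 0, 0, 2])

```text
time: 39.75
eef_pos: [0.6768, -0.2359, 0.1219]
tcp_rot: [0.701, 0.708, -0.023, -0.077]
contact_force: [-4.7, 0.2, -0.6]
opening: 0.326
```

```bash
python3 face.py
```

```text
t 39.75 pos [ 0.6768 -0.2359  0.1219] yaw 1.575 tilt 0.161 F [-4.7  0.2 -0.6] open 27.9 q6 [-0.48  0.55  1.43  0.    1.32 -2.06]
front n [1.    0.013 0.025] pitch(base fwd +) deg 1.5 c [ 0.6907 -0.2303  0.0801] 280 rms 0.002 z [0.042 0.12 ] y [-0.2488 -0.2114]
```

Emit:
send_rows(motion=[0, -0.8, 0.1, 0, 2, 0, -0.8, 0.1, 0, 2, 0, -0.7, 0.15, 0, 2, 0, -0.3, 0.2, 0, 2, 0, 0, 0.2, 0, 2, 0, 0, 0, 0, 2])

```text
time: 40.4
eef_pos: [0.6517, -0.2352, 0.1178]
tcp_rot: [0.702, 0.708, -0.017, -0.071]
contact_force: [0.7, -0.4, -2.6]
opening: 0.327
```

```bash
python3 face.py
```

```text
t 40.4 pos [ 0.6517 -0.2352  0.1178] yaw 1.575 tilt 0.146 F [ 0.7 -0.4 -2.6] open 28.0 q6 [-0.49  0.5   1.51  0.01  1.27 -2.08]
front n [0.999 0.001 0.05 ] pitch(base fwd +) deg 2.8 c [ 0.669  -0.229   0.0672] 329 rms 0.0018 z [0.021 0.107] y [-0.2477 -0.2094]
```

Emit:
send_rows(motion=[0, 0, 0.2, 0, 2, 0, 0, 0.2, 0, 2, 0, 0, 0, 0, 2])

```text
time: 40.75
eef_pos: [0.652, -0.235, 0.1138]
tcp_rot: [0.702, 0.708, -0.017, -0.07]
contact_force: [0.3, -0.3, -2.6]
opening: 0.326
```

```bash
python3 face.py
```

```text
t 40.75 pos [ 0.652  -0.235   0.1138] yaw 1.575 tilt 0.144 F [ 0.3 -0.3 -2.6] open 27.9 q6 [-0.49  0.51  1.51  0.01  1.27 -2.08]
front n [ 0.998 -0.013  0.053] pitch(base fwd +) deg 3.1 c [ 0.6694 -0.2293  0.065 ] 319 rms 0.0018 z [0.023 0.107] y [-0.2477 -0.2094]
```

Emit:
send_rows(motion=[0, 0, 0.3, 0, 2, 0, 0, 0.3, 0, 2, 0, 0, 0, 0, 2])

```text
time: 41.1
eef_pos: [0.654, -0.2352, 0.1124]
tcp_rot: [0.702, 0.709, -0.016, -0.067]
contact_force: [0.2, -0.6, -3.5]
opening: 0.326
```

```bash
python3 hang.py pics/s19.png
```

```text
t 41.1 pos [ 0.654  -0.2352  0.1124] yaw 1.576 tilt 0.138 F [ 0.2 -0.6 -3.5] open 27.8 q6 [-0.49  0.51  1.51  0.01  1.26 -2.08]
lowest -0.007 -0.003
0.01 454 x max 0.6977 xmed 0.658 y [-0.2836 -0.1868] mid -0.2352
0.025 209 x max 0.6979 xmed 0.6945 y [-0.2786 -0.1903] mid -0.2344
0.04 249 x max 0.6976 xmed 0.6922 y [-0.2807 -0.1911] mid -0.2359
0.055 96 x max 0.675 xmed 0.6719 y [-0.2511 -0.2051] mid -0.2281
0.07 107 x max 0.6747 xmed 0.6712 y [-0.252 -0.207] mid -0.2295
0.085 104 x max 0.6732 xmed 0.6702 y [-0.2531 -0.208 ] mid -0.2306
0.1 168 x max 0.6713 xmed 0.6633 y [-0.253  -0.2096] mid -0.2313
```

View pics/s19.png

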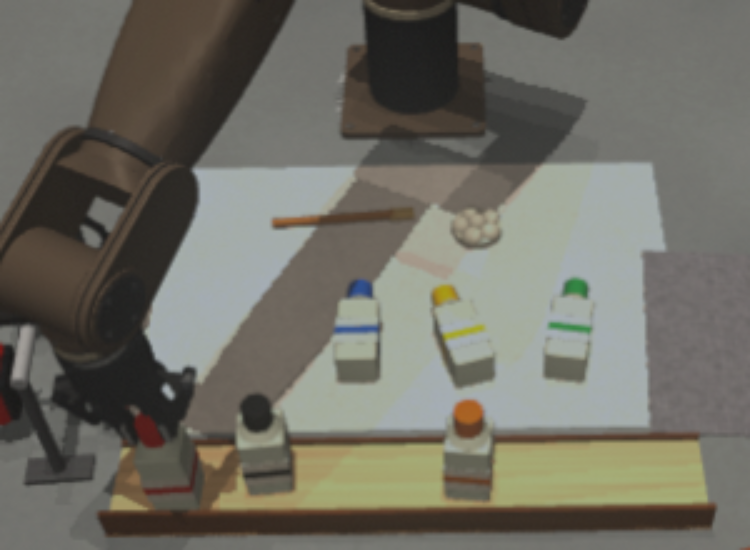

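Emit:
send_rows(motion=[0, 0, 0.4, 0, 2, 0, 0, 0.4, 0, 2, 0, 0, 0, 0, 2])

```text
time: 41.45
eef_pos: [0.6568, -0.2353, 0.1124]
tcp_rot: [0.702, 0.709, -0.013, -0.063]
contact_force: [0.0, -0.4, -2.9]
opening: 0.326
```

```bash
python3 face.py; python3 -c "
from h import *
p,W=cloud('scene')
for y,x in((-.231,.648),(-.137,.630)):
  k=(abs(W[...,0]-x-.005)<.02)&(abs(W[...,1]-y)<.02)&(W[...,2]>.082)&(W[...,2]<.115)
  P=W[k]; h,e=np.histogram(P[:,2],bins=np.arange(.082,.116,.002)); print(y,h)
"
```

```text
t 41.45 pos [ 0.6568 -0.2353  0.1124] yaw 1.576 tilt 0.129 F [ 0.  -0.4 -2.9] open 27.8 q6 [-0.49  0.51  1.51  0.01  1.25 -2.08]
front n [ 0.995 -0.008  0.098] pitch(base fwd +) deg 5.6 c [ 0.674  -0.2301  0.0693] 302 rms 0.002 z [0.029 0.112] y [-0.2489 -0.2108]
-0.231 [ 2  1  1  0  4  6 13 25 22 13 11 12 14 11  8  2]
-0.137 [ 6  4  7  6 24 19 23 15 18 10 17 11  9  9  8  6]
```

Emit:
send_rows(motion=[0, 0, 0, 0, 3.2, 0, 0, 0, 0, 4, 0, 0, 0, 0, 5, 0, 0, 0, 0, 5, 0, 0, -1, 0, 5, 0, 0, -2, 0, 5, 0, 0, -3, 0, 5, 0, -0.5, -3, 0, 5, 0, -1, -3, 0, 5, 0, -1, -2, 0, 5, 0, 0, 0, 0, 5])

```text
time: 42.65
eef_pos: [0.6465, -0.2463, 0.2592]
tcp_rot: [0.703, 0.709, -0.014, -0.064]
contact_force: [0.2, -0.9, 0.9]
opening: 0.588
```

```bash
python3 hang.py pics/s20.png >/dev/null; cat > lane.py <<'E'
from h import *
def lane(cam='scene'):
    p,W=cloud(cam)
    for r in spotter.trace('bottle1',cam)+spotter.trace('stood1',cam):
        P=W[r['mask']];P=P[np.isfinite(P[:,2])]
        if np.median(P[:,0])<.57: continue
        x,y=np.median(P[:,:2],0)
        B=P[(P[:,2]>.03)&(P[:,2]<.085)]; 
        T=P[P[:,2]>.118]; S=P[(P[:,2]>.086)&(P[:,2]<.1)]
        c=np.median(P,0)
        print(cam,round(r['conf'],2),np.round(r['bbox']),'cap c',rect(T)[0].round(1) if len(T)>5 else None,'top z',np.percentile(P[:,2],98).round(3),'body y',np.percentile(B[:,1],[3,97]).round(3) if len(B)>5 else None,'front x',np.percentile(B[:,0],80).round(3) if len(B)>5 else None)
if __name__=='__main__':
    show(); lane('scene'); lane('top')
E
python3 lane.py
```

```text
t 42.7 pos [ 0.6464 -0.246   0.2574] yaw 1.575 tilt 0.133 F [ 1.1 -0.2 -0. ] open 49.9 q6 [-0.51  0.38  1.42  0.01  1.48 -2.09]
scene 0.66 [186. 295.  24.  37.] cap c [ 656.1 -227.6] top z 0.133 body y [-0.249 -0.203] front x 0.678
scene 0.86 [303. 292.  26.  38.] cap c [643.1  67.5] top z 0.131 body y [0.043 0.091] front x 0.667
scene 0.57 [226. 290.  20.  38.] cap c [ 633.7 -135.4] top z 0.131 body y [-0.155 -0.111] front x 0.654
top 0.48 [421. 181.  18.  26.] cap c [ 582.3 -166.8] top z 0.136 body y [-0.209 -0.204] front x 0.667
top 0.86 [310. 184.  19.  24.] cap c [640.8  68.1] top z 0.134 body y [0.044 0.093] front x 0.623
top 0.79 [389. 185.  24.  31.] cap c [ 630.  -136.7] top z 0.134 body y [-0.16  -0.113] front x 0.628
```

View pics/s20.png

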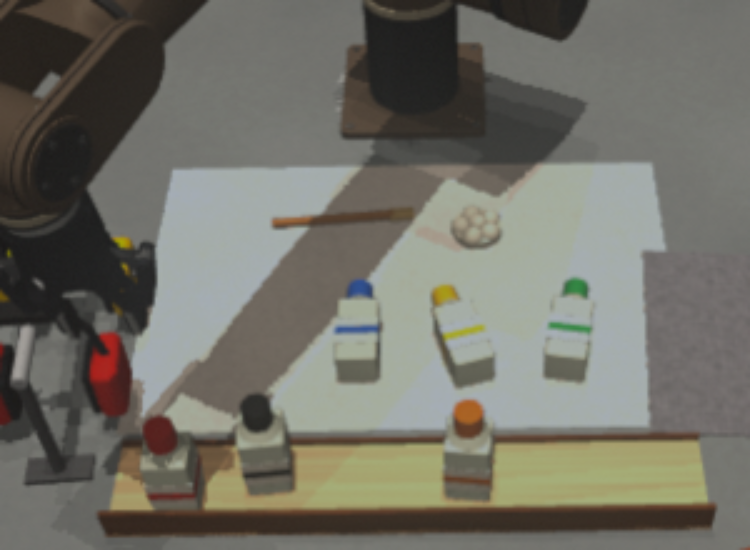

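Red now stands in the lane at about (0.654, -0.227), whole base on the floor. Blue lies too close to the base for a cap grip, so I'll grip its body, move it to the spot where red lay and repeat.

Emit:
send_rows(motion=[1, -1, 0, 0, 8, 2, -2.2, 0, 0, 8, 2.5, -2.5, 0, 0, 8, 2.5, -2.5, 0, 0, 8, 2.5, -2.5, 0, 0, 8, 2.5, -2.5, 0, 0, 8, 2.5, -2.5, 0.5, 0, 8, 2, -2, 0.5, 0, 8, 1, -1, 1, 0, 8, 0, 0, 1, 0, 8, 0, 0, 0, 0, 8])

```text
time: 44.1
eef_pos: [0.4446, -0.0518, 0.2466]
tcp_rot: [0.701, 0.708, -0.019, -0.08]
contact_force: [0.1, 0.0, 0.2]
opening: 0.939
```

```bash
python3 bot.py scene; python3 -c "
from h import *
print(st()[1].round(3)[2]);go([.440,-.0545,.08],1.58)"
```

```text
t 44.1 pos [ 0.4446 -0.0518  0.2466] yaw 1.574 tilt 0.164 F [0.1 0.  0.2] open 80.2 q6 [-0.36 -0.15  2.02  0.03  1.44 -1.95]
scene 0.74 [187. 296.  26.  38.] c [ 662.9 -222.6] size [48.4 63.1] ang 116.4 zmed [0.085 0.132] satmed [ 0.658 -0.226  0.13 ] [161.   40.5  35. ]
scene 0.63 [168. 302. 249.  45.] c [645.8   7.3] size [111.6 609.7] ang 89.7 zmed [0.034 0.046] satmed [0. 0. 0.] 0
scene 0.62 [350. 245.  18.  38.] c [447.2 183.8] size [ 46.5 133.2] ang 169.8 zmed [0.045 0.05 ] satmed [0.403 0.19  0.038] [ 53. 127.  66.]
scene 0.57 [262. 238.  18.  47.] c [445. -54.] size [ 46.2 128.4] ang 1.6 zmed [0.044 0.05 ] satmed [ 0.465 -0.062  0.047] [ 54.  76. 125.]
[ 0.087 -0.136 -0.987]
tool shift cm (current axes) [-1.65  1.73 16.64] spin -0.006 world d cm [ -0.57  -0.2  -16.8 ]
```

Emit:
send_rows(motion=[0, 5, 0, 0, 8, 0, 5, 0, 0, 8, 0, 5, 0, 0, 8, 0, 0, 0, 0, 8, 0, 0, 0, 0, 8])

```text
time: 44.7
eef_pos: [0.5996, -0.054, 0.2223]
tcp_rot: [0.703, 0.706, -0.019, -0.081]
contact_force: [0.5, 0.5, 0.2]
opening: 0.941
```

```bash
python3 -c "
from h import *
show();print(st()[1].round(3)[2])"
```

```text
t 44.7 pos [ 0.5996 -0.054   0.2223] yaw 1.569 tilt 0.166 F [0.5 0.5 0.2] open 80.4 q6 [-0.28  0.22  1.68  0.04  1.4  -1.86]
[ 0.086 -0.141 -0.986]
```

Emit:
send_rows(motion=[0, -1, 0, 0, 8, 0, -1, 0, 0, 8, 0, -1, 0, 0, 8, 0, -1, 0, 0, 8, 0, -1, 0, 0, 8, 0, -1, 0, 0, 8, 0, -1, 0, 0, 8, 0, -1, 0, 0, 8, 0, -1, 0, 0, 8, 0, -1, 0, 0, 8, 0, -1, 0, 0, 8, 0, 0, 0, 0, 8])

```text
time: 45.9
eef_pos: [0.478, -0.0558, 0.2431]
tcp_rot: [0.704, 0.706, -0.018, -0.078]
contact_force: [0.4, -0.1, -0.1]
opening: 0.94
```

```bash
python3 -c "
from h import *
show();print(st()[1].round(3)[2])"
```

```text
t 45.9 pos [ 0.478  -0.0558  0.2431] yaw 1.567 tilt 0.16 F [ 0.4 -0.1 -0.1] open 80.3 q6 [-0.35 -0.07  1.95  0.03  1.42 -1.93]
[ 0.084 -0.135 -0.987]
```

Emit:
send_rows(motion=[4.5, 0, 0, 0, 8, 4.5, 0, 0, 0, 8, 4.5, 0, 0, 0, 8, 4.5, 0, 0, 0, 8, 0, 0, 0, 0, 8, 0, 0, 0, 0, 8])

```text
time: 46.5
eef_pos: [0.4801, 0.1285, 0.2587]
tcp_rot: [0.706, 0.704, -0.017, -0.077]
contact_force: [-0.1, 0.4, -0.7]
opening: 0.936
```

```bash
python3 -c "
from h import *
show();print(st()[1].round(3))"
```

```text
t 46.5 pos [0.4801 0.1285 0.2587] yaw 1.562 tilt 0.157 F [-0.1  0.4 -0.7] open 79.9 q6 [ 0.01 -0.07  1.92  0.09  1.42 -1.57]
[[ 0.008  0.991 -0.132]
 [ 0.996  0.003  0.084]
 [ 0.084 -0.132 -0.988]]
```

Emit:
send_rows(motion=[-4.5, 0, 0, 0, 8, -4.5, 0, 0, 0, 8, -4.5, 0, 0, 0, 8, -4.5, 0, 0, 0, 8, 0, 0, 0, 0, 8, 0, 0, 0, 0, 8])

```text
time: 47.1
eef_pos: [0.4783, -0.0616, 0.2422]
tcp_rot: [0.707, 0.703, -0.017, -0.076]
contact_force: [0.4, 0.9, 0.0]
opening: 0.934
```

```bash
python3 -c "
from h import *
show();print(st()[1].round(3))"
```

```text
t 47.1 pos [ 0.4783 -0.0616  0.2422] yaw 1.559 tilt 0.156 F [0.4 0.9 0. ] open 79.8 q6 [-0.36 -0.07  1.95  0.03  1.41 -1.93]
[[ 0.012  0.991 -0.131]
 [ 0.996 -0.001  0.084]
 [ 0.083 -0.132 -0.988]]
```

```bash
python3 -c "
from h import *
go([.439,-.0526,.06],1.58)"
```

```text
tool shift cm (current axes) [-0.67 -1.5  18.59] spin -0.021 world d cm [ -3.93   0.9  -18.22]
```

Emit:
send_rows(motion=[0, -0.2, 1, -0.02, 7, -0.1, -0.2, 2, 0, 7, -0.1, -0.3, 3, 0, 7, -0.1, -0.3, 3, 0, 7, -0.1, -0.2, 3, 0, 7, -0.1, -0.2, 3, 0, 7, -0.1, -0.1, 2, 0, 7, 0, 0, 1, 0, 7, 0, 0, 0, 0, 7])

```text
time: 48.0
eef_pos: [0.4362, -0.0438, 0.057]
tcp_rot: [0.693, 0.716, -0.015, -0.077]
contact_force: [-0.8, 0.4, -1.0]
opening: 0.816
```

```bash
python3 -c "
from h import *
show();go([.439,-.0526,.011],1.58);print(st()[1].round(3)[2])
p,W=cloud('scene');cv2.imwrite('pics/s21.png',cv2.resize(p[180:330,190:340],None,fx=4,fy=4)[:,:,::-1])"
```

```text
t 48.0 pos [ 0.4362 -0.0438  0.057 ] yaw 1.598 tilt 0.157 F [-0.8  0.4 -1. ] open 69.7 q6 [-0.35  0.07  2.18  0.04  1.04 -1.98]
tool shift cm (current axes) [-1.3   0.83  4.44] spin 0.018 world d cm [ 0.28 -0.88 -4.6 ]
[ 0.089 -0.128 -0.988]
```

View pics/s21.png

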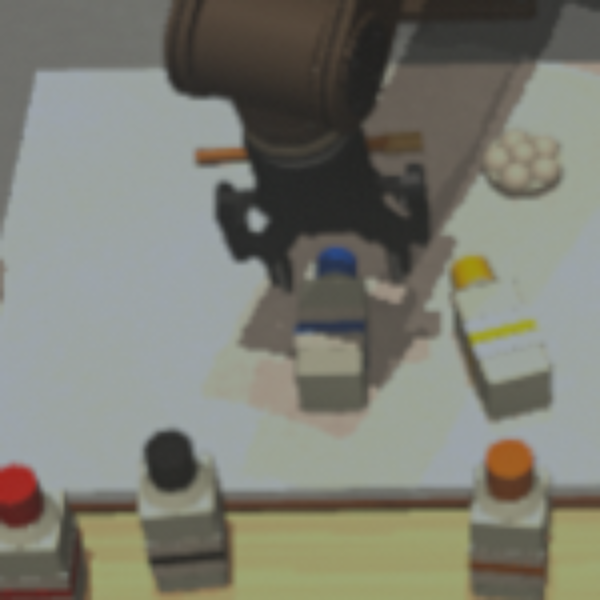

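Emit:
send_rows(motion=[-0.6, 0.2, 0.4, 0.018, 7, -0.6, 0.2, 1, 0, 7, 0, 0.2, 1.2, 0, 7, 0, 0.1, 1, 0, 7, 0, 0, 0.6, 0, 7, 0, 0, 0, 0, 7])

```text
time: 48.65
eef_pos: [0.4428, -0.0544, 0.0142]
tcp_rot: [0.7, 0.71, -0.014, -0.072]
contact_force: [0.8, 0.3, 0.1]
opening: 0.818
```

```bash
python3 -c "
from h import *
show();go([.439,-.0526,.011],1.58)"
```

```text
t 48.65 pos [ 0.4428 -0.0544  0.0142] yaw 1.58 tilt 0.147 F [0.8 0.3 0.1] open 69.8 q6 [-0.37  0.17  2.18  0.04  0.94 -1.98]
tool shift cm (current axes) [ 0.16 -0.34  0.38] spin -0.0 world d cm [-0.38  0.18 -0.32]
```

Emit:
send_rows(motion=[0.1, 0, 0.2, 0, 6, 0, 0, 0, 0, 4, 0, 0, 0, 0, 4, 0, 0, 0, 0, 4, 0, 0, -0.5, 0, 4, 0, 0, -1.5, 0, 4, -0.5, 0.3, -1.5, 0, 4, -2, 0.6, -0.5, 0, 4, -2.5, 0.8, 0, 0, 4, -2.5, 0.8, 0, 0, 4, -2, 0.6, 0, 0, 4, -1, 0.4, 0, 0, 4], grip_force=40)

```text
time: 49.85
eef_pos: [0.4816, -0.1612, 0.0392]
tcp_rot: [0.699, 0.711, -0.015, -0.074]
contact_force: [0.9, 0.3, -3.1]
opening: 0.546
```

```bash
python3 -c "
from h import *
show();print(st()[1].round(3)[2]);go([.481,-.165,.015],1.58)
p,W=cloud('scene');cv2.imwrite('pics/s22.png',cv2.resize(p[180:330,170:320],None,fx=4,fy=4)[:,:,::-1])"
```

```text
t 49.85 pos [ 0.4816 -0.1612  0.0392] yaw 1.583 tilt 0.152 F [ 0.9  0.3 -3.1] open 46.6 q6 [-0.53  0.25  2.02  0.01  1.02 -2.12]
[ 0.085 -0.125 -0.988]
tool shift cm (current axes) [-0.59  0.24  2.37] spin 0.003 world d cm [-0.06 -0.38 -2.42]
```

View pics/s22.png

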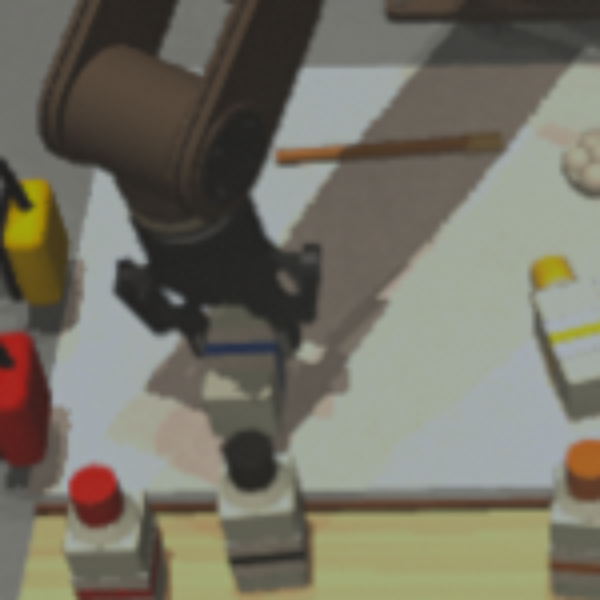

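Emit:
send_rows(motion=[0, 0.1, 1, 0, 4, 0, 0.1, 0.8, 0, 4, 0, 0.1, 0.4, 0, 4, 0, 0, 0.2, 0, 4, 0, 0, 0, 0, 5, 0, 0, 0, 0, 6.5, 0, 0, 0, 0, 7, 0, 0, -1, 0, 7, 0, 0, -2, 0, 7, 0, -1, -2, 0, 7, 0, -1.5, -1, 0, 7, 0, 0, 0, 0, 7], grip_force=20)

```text
time: 51.1
eef_pos: [0.4658, -0.1634, 0.0818]
tcp_rot: [0.698, 0.712, -0.014, -0.073]
contact_force: [-0.3, -0.2, -0.1]
opening: 0.821
```

```bash
python3 bot.py scene |head -5
```

```text
t 51.1 pos [ 0.4658 -0.1634  0.0818] yaw 1.586 tilt 0.149 F [-0.3 -0.2 -0.1] open 70.1 q6 [-0.55  0.15  2.04  0.01  1.1  -2.14]
scene 0.93 [223. 249.  20.  46.] c [ 524.  -155.6] size [ 48.8 207.7] ang 5.1 zmed [0.044 0.05 ] satmed [0. 0. 0.] 0
scene 0.71 [348. 246.  18.  35.] c [447.1 183.4] size [ 46.6 129.8] ang 170.4 zmed [0.045 0.05 ] satmed [0.404 0.19  0.04 ] [ 55. 131.  68.]
scene 0.63 [302. 244.  23.  40.] c [451.2  58.6] size [ 48.7 130. ] ang 15.8 zmed [0.044 0.05 ] satmed [0.413 0.048 0.038] [163. 159.  42.]
scene 0.16 [169. 300. 247.  45.] c [646.5   6.6] size [110.4 607.9] ang 89.9 zmed [0.034 0.044] satmed [0. 0. 0.] 0
```

```bash
cat > lie.py <<'E'
from h import *
import sys
cx,cy=float(sys.argv[1]),float(sys.argv[2])
p,W=cloud('scene')
k=(abs(W[...,0]-cx)<.075)&(abs(W[...,1]-cy)<.05)&(W[...,2]>.018)&(W[...,2]<.056)
P=W[k]; c,s,a=rect(P); print('all',c.round(1),np.round(s,1),a)
B=P[P[:,2]>.041]; c,s,a=rect(B[B[:,0]>cx-.02]); print('body top (x>cx-.02)',c.round(1),np.round(s,1),a, 'x max',np.percentile(P[:,0],98).round(4),'x min',np.percentile(P[:,0],2).round(4),'y',np.percentile(B[:,1],[3,97]).round(4))
C=P[P[:,0]<cx-.036]; print('cap y',np.percentile(C[:,1],[5,95]).round(4),C[:,1].mean().round(4),'zmax',C[:,2].max().round(3))
E
python3 lie.py .484 -.165
```

```text
all [ 483.7 -156.9] [ 47.1 126.5] 1.2491224
body top (x>cx-.02) [ 506.  -157.6] [45.8 81.8] 4.3828387 x max 0.5451 x min 0.4263 y [-0.1784 -0.1353]
cap y [-0.17   -0.1469] -0.1575 zmax 0.041
```

```bash
python3 -c "
from h import *
go([.4135,-.156,.010],1.59)"
```

```text
tool shift cm (current axes) [ 0.15 -4.29  7.6 ] spin -0.004 world d cm [-5.22  0.68 -6.97]
```

Emit:
send_rows(motion=[0, -1, 0, 0, 6, 0, -1.5, 0, 0, 6, 0.1, -1.5, 1, 0, 6, 0, -0.4, 2, 0, 6, 0, 0.2, 2, 0, 6, 0, 0.2, 1.2, 0, 6, 0, 0, 0.6, 0, 6, 0, 0, 0, 0, 6])

```text
time: 52.05
eef_pos: [0.4117, -0.1548, 0.0115]
tcp_rot: [0.697, 0.712, -0.016, -0.079]
contact_force: [0.5, -0.0, -0.2]
opening: 0.699
```

```bash
python3 -c "
from h import *
show();go([.4135,-.156,.010],1.59)"
```

```text
t 52.05 pos [ 0.4117 -0.1548  0.0115] yaw 1.587 tilt 0.161 F [ 0.5 -0.  -0.2] open 59.7 q6 [-0.59  0.18  2.18 -0.    0.95 -2.18]
tool shift cm (current axes) [-0.14  0.19  0.11] spin -0.003 world d cm [ 0.18 -0.12 -0.15]
```

Emit:
send_rows(motion=[-0.1, 0.2, 0.1, 0, 5, 0, 0, 0, 0, 3.5, 0, 0, 0, 0, 2.5, 0, 0, 0, 0, 2.5, 0, 0, 0, 0, 2.5, 0, 0, 0, 0, 2.5])

```text
time: 52.65
eef_pos: [0.415, -0.1565, 0.0119]
tcp_rot: [0.697, 0.713, -0.016, -0.078]
contact_force: [-0.4, 0.4, -0.2]
opening: 0.335
```

Emit:
send_rows(motion=[0, 0, -0.5, 0, 2.5, 0, 0.2, -1, 0, 2.5, 0, 0.3, -1.5, 0, 2.5, 0, 0.4, -2, 0, 2.5, 0, 0.5, -2, 0, 2.5, 0, 0.5, -2, 0, 2.5, 0, 0.5, -2, 0, 2.5, 0, 0.5, -2, 0, 2.5, 0, 0.5, -1, 0, 2.5, 0, 0, 0, 0, 2.5])

```text
time: 53.65
eef_pos: [0.4703, -0.1678, 0.155]
tcp_rot: [0.697, 0.713, -0.015, -0.076]
contact_force: [0.9, -0.1, -2.4]
opening: 0.333
```

```bash
python3 face.py; python3 hang.py pics/s23.png|tail -1
```

```text
t 53.65 pos [ 0.4703 -0.1678  0.155 ] yaw 1.588 tilt 0.156 F [ 0.9 -0.1 -2.4] open 28.5 q6 [-0.55  0.06  1.98  0.01  1.25 -2.14]
front n [0.979 0.062 0.195] pitch(base fwd +) deg 11.3 c [ 0.5149 -0.1588  0.0961] 325 rms 0.002 z [0.054 0.138] y [-0.1771 -0.1402]
0.142 109 x max 0.5054 xmed 0.4964 y [-0.1795 -0.1443] mid -0.1619
```

View pics/s23.png

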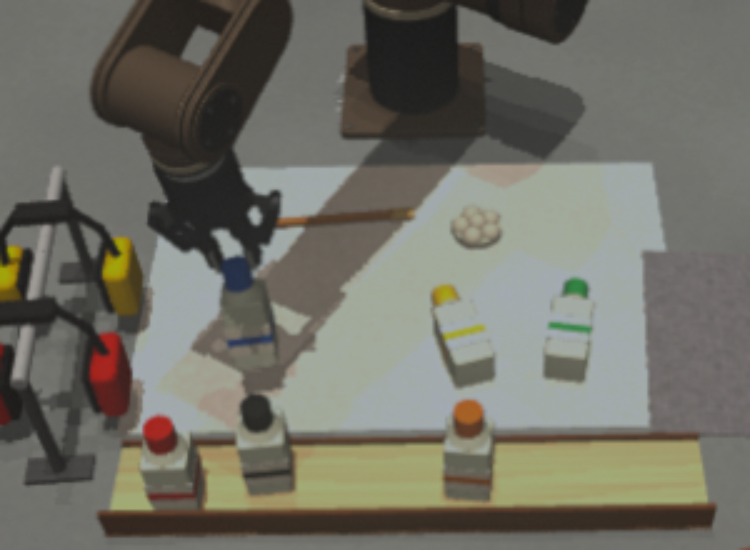

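Blue, with a smaller overlap on the cap, hangs only 11° off. I'll carry it over the gap between black and orange, with a couple of vertical jerks to let it settle further.

Emit:
send_rows(motion=[0.5, 0, -3, 0, 2.5, 1.5, 0, 3, 0, 2.5, 2, 0, -3, 0, 2.5, 2, 0, 3, 0, 2.5, 2, 0, -3, 0, 2.5, 2, 0, 0, 0, 2.5, 1.5, 0, 0, 0, 2.5, 1, 0, 0, 0, 2.5, 0.5, 0, 0, 0, 2.5, 0, 0, 0, 0, 2.5])

```text
time: 54.75
eef_pos: [0.4449, -0.027, 0.1688]
tcp_rot: [0.696, 0.709, -0.027, -0.11]
contact_force: [-0.8, -0.6, -2.4]
opening: 0.334
```

```bash
python3 face.py; python3 -c "
from h import *
go([.60,-.04,.16],1.575);print(st()[1].round(3)[2])"
```

```text
t 54.75 pos [ 0.4449 -0.027   0.1688] yaw 1.579 tilt 0.226 F [-0.8 -0.6 -2.4] open 28.5 q6 [-0.32 -0.04  2.07  0.05  1.34 -1.92]
front n [ 0.993  0.104 -0.06 ] pitch(base fwd +) deg -3.4 c [ 0.47   -0.0185  0.1065] 232 rms 0.0019 z [0.058 0.147] y [-0.036   0.0007]
tool shift cm (current axes) [-1.48 15.33 -2.27] spin 0.003 world d cm [15.49 -1.26 -0.88]
[ 0.117 -0.191 -0.975]
```

Emit:
send_rows(motion=[-0.3, 0.7, -0.1, 0, 2.5, -0.3, 1.3, -0.2, 0, 2.5, -0.3, 1.8, -0.3, 0, 2.5, -0.3, 2, -0.3, 0, 2.5, -0.2, 2, -0.3, 0, 2.5, -0.2, 2, -0.3, 0, 2.5, -0.2, 2, -0.3, 0, 2.5, -0.1, 1.5, -0.2, 0, 2.5, 0, 1, -0.1, 0, 2.5, 0, 0.5, 0, 0, 2.5, 0, 0, 0, 0, 2.5])

```text
time: 55.9
eef_pos: [0.6083, -0.0562, 0.1583]
tcp_rot: [0.7, 0.706, -0.026, -0.105]
contact_force: [0.5, 0.4, -2.5]
opening: 0.333
```

```bash
python3 face.py; python3 hang.py pics/s24.png; python3 -c "
from h import *
print(st()[1].round(3)[2])"
```

```text
t 55.9 pos [ 0.6083 -0.0562  0.1583] yaw 1.569 tilt 0.217 F [ 0.5  0.4 -2.5] open 28.5 q6 [-0.28  0.32  1.68  0.06  1.35 -1.88]
front n [ 0.992  0.126 -0.029] pitch(base fwd +) deg -1.7 c [ 0.6346 -0.0489  0.0971] 246 rms 0.0018 z [0.051 0.139] y [-0.0662 -0.0292]
t 55.95 pos [ 0.6079 -0.0561  0.1584] yaw 1.569 tilt 0.217 F [-1.1  0.  -2.6] open 28.4 q6 [-0.28  0.32  1.68  0.06  1.35 -1.88]
lowest 0.034 0.044
0.056 65 x max 0.6331 xmed 0.6303 y [-0.0645 -0.0222] mid -0.0433
0.071 66 x max 0.6348 xmed 0.6318 y [-0.068  -0.0239] mid -0.0459
0.086 73 x max 0.6358 xmed 0.6327 y [-0.0675 -0.025 ] mid -0.0462
0.101 86 x max 0.6372 xmed 0.6334 y [-0.0703 -0.0257] mid -0.048
0.116 69 x max 0.6374 xmed 0.6353 y [-0.0694 -0.0284] mid -0.0489
0.131 174 x max 0.6378 xmed 0.6299 y [-0.0745 -0.0299] mid -0.0522
0.146 71 x max 0.6314 xmed 0.6266 y [-0.0673 -0.037 ] mid -0.0522
[ 0.111 -0.185 -0.977]
```

View pics/s24.png

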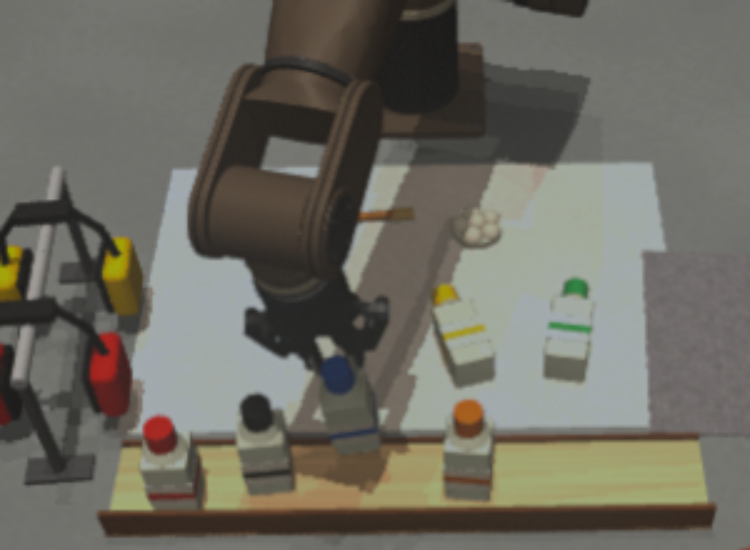

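Emit:
send_rows(motion=[0.2, 1, -0.2, 0, 2.5, 0.3, 1.3, -0.2, 0, 2.5, 0.2, 1, -0.1, 0, 2.5, 0, 0.3, 1, 0, 2.5, -0.1, 0.3, 1.2, 0, 2.5, -0.1, 0.2, 1, 0, 2.5, 0, 0, 0.4, 0, 2.5, 0, 0, 0, 0, 2.5])

```text
time: 56.8
eef_pos: [0.6435, -0.0458, 0.1222]
tcp_rot: [0.7, 0.706, -0.026, -0.105]
contact_force: [0.8, -0.7, 0.7]
opening: 0.332
```

```bash
python3 face.py; python3 hang.py pics/s25.png
```

```text
t 56.8 pos [ 0.6435 -0.0458  0.1222] yaw 1.57 tilt 0.216 F [ 0.8 -0.7  0.7] open 28.3 q6 [-0.25  0.43  1.61  0.06  1.31 -1.85]
front n [ 0.996  0.088 -0.023] pitch(base fwd +) deg -1.3 c [ 0.6711 -0.0379  0.0642] 212 rms 0.0017 z [0.022 0.101] y [-0.0569 -0.0179]
t 56.85 pos [ 0.6434 -0.0458  0.1221] yaw 1.57 tilt 0.216 F [-1.  -0.7  0.8] open 28.6 q6 [-0.25  0.43  1.61  0.06  1.31 -1.85]
lowest -0.003 -0.001
0.02 64 x max 0.6724 xmed 0.6686 y [-0.0928 -0.013 ] mid -0.0529
0.035 91 x max 0.6921 xmed 0.6709 y [-0.0884 -0.0112] mid -0.0498
0.05 79 x max 0.6772 xmed 0.6707 y [-0.07   -0.0138] mid -0.0419
0.065 85 x max 0.6741 xmed 0.6709 y [-0.0616 -0.0156] mid -0.0386
0.08 66 x max 0.6751 xmed 0.6717 y [-0.0582 -0.0176] mid -0.0379
0.095 174 x max 0.674 xmed 0.6659 y [-0.0655 -0.0196] mid -0.0426
0.11 71 x max 0.6682 xmed 0.6632 y [-0.0582 -0.0279] mid -0.0431
```

The weight has come off the tool, so blue is on the floor. Releasing.

Emit:
send_rows(motion=[0, 0, 0, 0, 3.2, 0, 0, 0, 0, 4, 0, 0, 0, 0, 5, 0, 0, 0, 0, 5, -0.1, -0.2, -1, 0, 5, -0.2, -0.4, -2, 0, 5, -0.2, -0.4, -2, 0, 5, -0.2, -0.4, -2, 0, 5, -0.2, -0.4, -2, 0, 5, -0.2, -0.4, -2, 0, 6, 0, 0, -1, 0, 7, 0, 0, 0, 0, 7])

```text
time: 58.1
eef_pos: [0.6433, -0.0723, 0.2499]
tcp_rot: [0.7, 0.706, -0.027, -0.104]
contact_force: [0.6, -0.1, -0.4]
opening: 0.822
```

```bash
python3 hang.py pics/s26.png >/dev/null; python3 lane.py; python3 bot.py scene|tail -5
```

```text
t 58.15 pos [ 0.6429 -0.0722  0.2491] yaw 1.569 tilt 0.217 F [ 0.3 -0.1 -0.1] open 70.1 q6 [-0.29  0.32  1.51  0.05  1.52 -1.88]
scene 0.89 [265. 289.  22.  45.] cap c [647.7 -34.3] top z 0.132 body y [-0.054 -0.011] front x 0.67
scene 0.72 [186. 296.  26.  37.] cap c [ 656.6 -226.8] top z 0.133 body y [-0.247 -0.203] front x 0.679
scene 0.15 [171. 302. 245.  45.] cap c None top z 0.042 body y [-0.276  0.29 ] front x 0.698
scene 0.9 [304. 291.  21.  40.] cap c [642.1  68.2] top z 0.132 body y [0.046 0.091] front x 0.666
scene 0.65 [224. 291.  24.  39.] cap c [ 632.7 -134.7] top z 0.131 body y [-0.155 -0.111] front x 0.654
top 0.6 [419. 183.  26.  26.] cap c [ 653.9 -227.9] top z 0.134 body y [-0.247 -0.204] front x 0.656
top 0.42 [354. 182.   8.  23.] cap c [579.   -9.1] top z 0.577 body y [-0.015 -0.01 ] front x 0.651
top 0.65 [314. 186.  14.  21.] cap c [641.3  68.2] top z 0.134 body y [0.044 0.093] front x 0.623
t 58.45 pos [ 0.6417 -0.0715  0.2459] yaw 1.569 tilt 0.223 F [-0.9 -0.4  0. ] open 70.1 q6 [-0.29  0.33  1.51  0.05  1.52 -1.88]
scene 0.89 [263. 289.  25.  44.] c [648.7 -34.6] size [47.4 48.5] ang 5.0 zmed [0.091 0.131] satmed [ 0.649 -0.027  0.129] [ 43.  69. 122.]
scene 0.89 [348. 240.  18.  42.] c [447.6 183.5] size [ 47.  128.7] ang 170.0 zmed [0.045 0.05 ] satmed [0.405 0.19  0.04 ] [ 55.  133.   68.5]
scene 0.75 [186. 296.  29.  36.] c [ 656.2 -226.7] size [49.2 49.2] ang 89.9 zmed [0.088 0.133] satmed [ 0.658 -0.226  0.13 ] [168.  41.  36.]
scene 0.57 [301. 243.  25.  43.] c [451.2  57.2] size [ 47.7 130.3] ang 17.3 zmed [0.045 0.05 ] satmed [0.412 0.048 0.038] [165.  150.5  37. ]
```

View pics/s26.png

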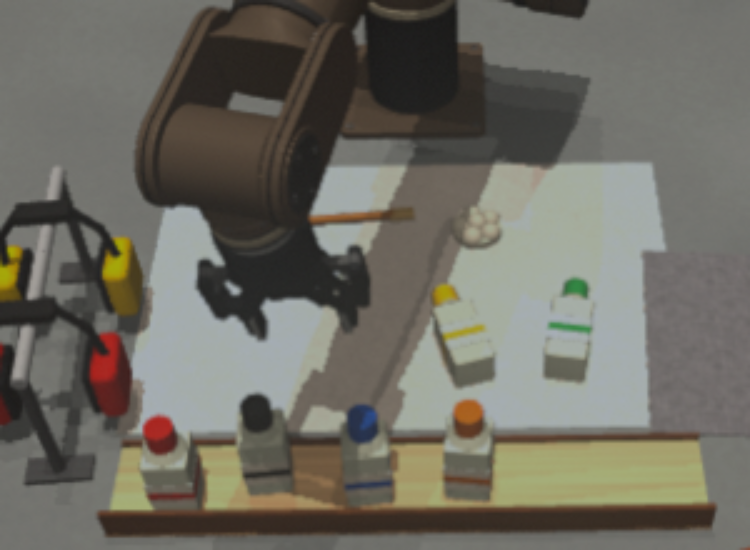

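Blue stands at (0.648, -0.034). The tool has picked up 0.22 rad of tilt from the jerks, so I'll test in free air whether the opposite jerk takes it out.

Emit:
send_rows(motion=[0, 0, -3, 0, 7, 0, 0, 3, 0, 7, 0, 0, -3, 0, 7, 0, 0, 3, 0, 7, 0, 0, -3, 0, 7, 0, 0, 0, 0, 7])

```text
time: 59.15
eef_pos: [0.6206, -0.0665, 0.2432]
tcp_rot: [0.696, 0.702, -0.047, -0.143]
contact_force: [2.1, -0.1, 3.4]
opening: 0.818
```

```bash
python3 -c "
from h import *
show();print(st()[1].round(3))"
```

```text
t 59.15 pos [ 0.6206 -0.0665  0.2432] yaw 1.561 tilt 0.301 F [ 2.1 -0.1  3.4] open 69.9 q6 [-0.29  0.33  1.52  0.05  1.59 -1.88]
[[ 0.01   0.964 -0.266]
 [ 0.991  0.026  0.132]
 [ 0.134 -0.265 -0.955]]
```

Emit:
send_rows(motion=[2, -1.5, 0, 0, 7, 2.5, -2, 0, 0, 7, 2.5, -2, 0, 0, 7, 2.5, -2, 0, 0, 7, 2, -2, 0, 0, 7, 0, 0, 0, 0, 7])

```text
time: 59.75
eef_pos: [0.5227, 0.0493, 0.2774]
tcp_rot: [0.696, 0.7, -0.051, -0.15]
contact_force: [0.2, -0.7, -0.2]
opening: 0.818
```

```bash
python3 -c "
from h import *
show();print(st()[1].round(3))"
```

```text
t 59.75 pos [0.5227 0.0493 0.2774] yaw 1.556 tilt 0.318 F [ 0.2 -0.7 -0.2] open 69.9 q6 [-0.15  0.08  1.75  0.09  1.61 -1.73]
[[ 0.014  0.96  -0.281]
 [ 0.99   0.025  0.137]
 [ 0.138 -0.28  -0.95 ]]
```

Emit:
send_rows(motion=[0, 0, 3, 0, 7, 0, 0, -3, 0, 7, 0, 0, 3, 0, 7, 0, 0, -3, 0, 7, 0, 0, 3, 0, 7, 0, 0, 0, 0, 7])

```text
time: 60.35
eef_pos: [0.4866, 0.0552, 0.2225]
tcp_rot: [0.693, 0.694, -0.077, -0.182]
contact_force: [-0.7, -0.1, -0.9]
opening: 0.821
```

```bash
python3 -c "
from h import *
show();print(st()[1].round(3))"
```

```text
t 60.35 pos [0.4866 0.0552 0.2225] yaw 1.545 tilt 0.398 F [-0.7 -0.1 -0.9] open 70.1 q6 [-0.14  0.1   1.85  0.09  1.58 -1.73]
[[ 0.025  0.933 -0.359]
 [ 0.989  0.029  0.146]
 [ 0.147 -0.359 -0.922]]
```

```bash
python3 -c "
from h import *
go([.47,-.10,.03],1.571)"
```

```text
tool shift cm (current axes) [-18.21   4.9   16.08] spin -0.026 world d cm [ -1.66 -15.52 -19.25]
```

Emit:
send_rows(motion=[-0.8, 0, 0, 0, 4, -1.5, 0, 0, 0, 2, -2, 0, 0, 0, 0, -2, 0.3, 0.5, 0, 0, -2, 0.5, 1, 0, 0, -2, 0.5, 1.5, 0, 0, -2, 0.6, 2, 0, 0, -2, 0.6, 2, 0, 0, -1.5, 0.6, 2, 0, 0, -1, 0.6, 2, 0, 0, -0.6, 0.6, 1.5, 0, 0, 0, 0, 1, 0, 0])

```text
time: 61.55
eef_pos: [0.5095, -0.1307, 0.0805]
tcp_rot: [0.699, 0.696, -0.063, -0.149]
contact_force: [-0.3, 0.6, 0.4]
opening: -0.005
```

```bash
python3 -c "
from h import *
show();go([.47,-.10,.03],1.571)"
```

```text
t 61.55 pos [ 0.5095 -0.1307  0.0805] yaw 1.548 tilt 0.325 F [-0.3  0.6  0.4] open -0.4 q6 [-0.44  0.32  1.86 -0.02  1.29 -2.  ]
tool shift cm (current axes) [ 2.35 -2.23  6.32] spin -0.023 world d cm [-3.95  3.07 -5.05]
```

Emit:
send_rows(motion=[-0.1, 0.3, 1, 0, 0, -0.2, 0.5, 1.5, 0, 0, -0.2, 0.5, 1.5, 0, 0, -0.2, 0.5, 1.5, 0, 0, -0.1, 0.3, 1, 0, 0, -0.1, 0.3, 0.8, 0, 0, -0.1, 0.3, 0.8, 0, 0, -0.1, 0.3, 0.8, 0, 0])

```text
time: 62.35
eef_pos: [0.5153, -0.1337, 0.0016]
tcp_rot: [0.697, 0.696, -0.068, -0.157]
contact_force: [-14.0, 5.5, 46.3]
opening: 0.003
```

```bash
python3 -c "
from h import *
show();print(st()[1].round(3)[2])"
```

```text
t 62.35 pos [ 0.5153 -0.1337  0.0016] yaw 1.549 tilt 0.345 F [-14.    5.5  46.3] open 0.3 q6 [-0.44  0.46  1.85 -0.02  1.18 -1.99]
[ 0.124 -0.314 -0.941]
```

Emit:
send_rows(motion=[0, 0, -0.5, 0, 0, 0, 0, -0.3, 0, 0, 0, 0, 0, 0, 0])

```text
time: 62.65
eef_pos: [0.5203, -0.1352, 0.0127]
tcp_rot: [0.697, 0.697, -0.067, -0.155]
contact_force: [-0.8, -0.1, -0.7]
opening: 0.003
```

```bash
python3 -c "
from h import *
show();print(st()[1].round(3)[2])"
```

```text
t 62.65 pos [ 0.5203 -0.1352  0.0127] yaw 1.551 tilt 0.34 F [-0.8 -0.1 -0.7] open 0.3 q6 [-0.43  0.45  1.83 -0.02  1.19 -1.99]
[ 0.122 -0.31  -0.943]
```

Pressing only produced 46 N for no benefit, so I backed off. The tilt is almost entirely about the jaw axis, which these grasps tolerate, so I'll carry on with smooth motions only. Green is next.

```bash
cat >> h.py <<'E'
def gg(grasp,yaw,off=.0222):
    s,m=st(); print('m2',m[2].round(3),'ztool',m[:,2].round(3)); go(np.array(grasp)+off*m[:,2],yaw)
E
python3 -c "
from h import *
gg([.4446,.1842,.12],1.396)"
```

```text
m2 [ 0.122 -0.31  -0.943] ztool [-0.31   0.122 -0.943]
tool shift cm (current axes) [32.86 -9.91 -1.64] spin 0.155 world d cm [-8.26 32.22  8.64]
```

Emit:
send_rows(motion=[0.1, -0.3, -1, 0, 0, 0.1, -0.5, -1.5, 0, 0, 0.2, -0.7, -2, 0, 1, 0.2, -0.7, -2, 0, 3, 0.2, -0.7, -2, 0, 5, 0.1, -0.5, -1.5, 0, 7, 0.1, -0.3, -1, 0, 7, 0, 0, 0, 0, 7])

```text
time: 63.45
eef_pos: [0.5172, -0.1388, 0.1338]
tcp_rot: [0.697, 0.696, -0.068, -0.158]
contact_force: [0.2, 0.8, 1.1]
opening: 0.819
```

```bash
python3 -c "
from h import *
show();gg([.4446,.1842,.12],1.396)"
```

```text
t 63.45 pos [ 0.5172 -0.1388  0.1338] yaw 1.55 tilt 0.346 F [0.2 0.8 1.1] open 70.0 q6 [-0.44  0.28  1.8  -0.02  1.41 -2.  ]
m2 [ 0.125 -0.315 -0.941] ztool [-0.315  0.125 -0.941]
tool shift cm (current axes) [31.72 -5.81  9.84] spin 0.154 world d cm [-7.96 32.58 -3.47]
```

Emit:
send_rows(motion=[0.7, -0.2, 0, 0, 7, 1.4, -0.3, 0, 0, 7, 2, -0.4, 0, 0, 7, 2.5, -0.5, 0, 0, 7, 2.5, -0.5, 0, 0, 7, 2.5, -0.5, 0.2, 0.05, 7, 2.5, -0.5, 0.3, 0.05, 7, 2.5, -0.5, 0.4, 0.05, 7, 2.5, -0.5, 0.5, 0, 7, 2, -0.4, 0.5, 0, 7, 1.5, -0.3, 0.5, 0, 7, 1, -0.2, 0.5, 0, 7])

```text
time: 64.65
eef_pos: [0.468, 0.1246, 0.1423]
tcp_rot: [0.746, 0.641, -0.085, -0.161]
contact_force: [-0.4, 0.3, -0.5]
opening: 0.818
```

```bash
python3 -c "
from h import *
show();gg([.4446,.1842,.10],1.396)"
```

```text
t 64.65 pos [0.468  0.1246 0.1423] yaw 1.405 tilt 0.366 F [-0.4  0.3 -0.5] open 69.9 q6 [-0.02  0.14  1.95  0.13  1.39 -1.48]
m2 [ 0.079 -0.349 -0.934] ztool [-0.333  0.131 -0.934]
tool shift cm (current axes) [ 5.14 -1.46  7.73] spin 0.009 world d cm [-3.08  6.25 -6.3 ]
```

Emit:
send_rows(motion=[1, -0.3, 0.5, 0.009, 7, 1.5, -0.3, 1, 0, 7, 1.2, -0.3, 1.5, 0, 7, 0.8, -0.3, 1.5, 0, 7, 0.4, -0.2, 1.2, 0, 7, 0, 0, 0.8, 0, 7, 0, 0, 0.4, 0, 7, 0, 0, 0, 0, 7])

```text
time: 65.45
eef_pos: [0.4336, 0.1892, 0.0796]
tcp_rot: [0.748, 0.637, -0.089, -0.162]
contact_force: [0.0, -0.4, 0.1]
opening: 0.821
```

```bash
python3 bot.py scene | grep -v "zmed \[0.0[389]"; python3 -c "
from h import *
gg([.4446,.1842,.032],1.396)
p,W=cloud('scene');cv2.imwrite('pics/s30.png',cv2.resize(p[180:330,280:430],None,fx=4,fy=4)[:,:,::-1])"
```

```text
t 65.45 pos [0.4336 0.1892 0.0796] yaw 1.398 tilt 0.372 F [ 0.  -0.4  0.1] open 70.1 q6 [ 0.11  0.2   2.02  0.17  1.26 -1.39]
scene 0.55 [302. 244.  25.  40.] c [454.3  58.1] size [ 48. 129.] ang 17.8 zmed [0.044 0.05 ] satmed [0.413 0.048 0.039] [155. 148.  38.]
m2 [ 0.073 -0.354 -0.932] ztool [-0.338  0.129 -0.932]
tool shift cm (current axes) [-0.67  2.72  6.32] spin 0.002 world d cm [ 0.27 -0.21 -6.91]
```

View pics/s30.png

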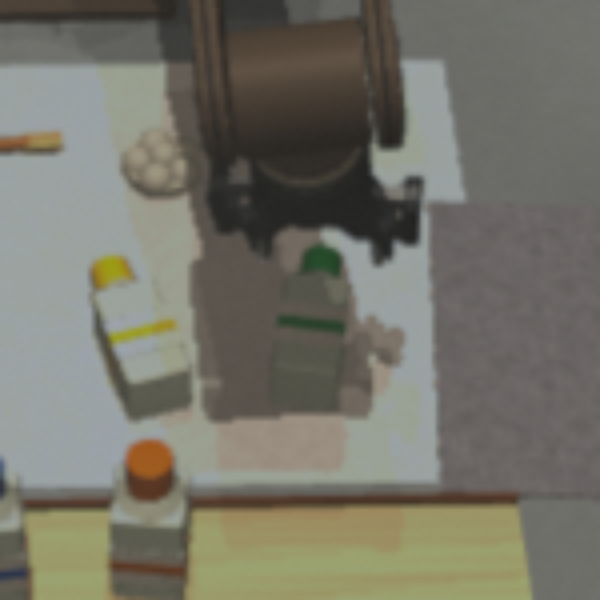

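```bash
python3 lie.py .4475 .1837
```

```text
all [445.9 184.3] [ 46.8 130.4] 169.43494
body top (x>cx-.02) [467.1 180. ] [46.7 86. ] 170.51994 x max 0.5103 x min 0.3899 y [0.1569 0.2036]
cap y [0.1798 0.2051] 0.1922 zmax 0.041
```

Emit:
send_rows(motion=[-0.2, 0.5, 1, 0, 7, -0.2, 0.7, 1.5, 0, 7, -0.2, 0.6, 1.5, 0, 7, 0, 0.4, 1, 0, 7, 0, 0.2, 0.6, 0, 7, 0, 0.1, 0.3, 0, 7, 0, 0, 0, 0, 7])

```text
time: 66.35
eef_pos: [0.4409, 0.1865, 0.0143]
tcp_rot: [0.749, 0.637, -0.085, -0.159]
contact_force: [-0.3, -0.5, 0.4]
opening: 0.818
```

```bash
python3 -c "
from h import *
show();gg([.4446,.1842,.032],1.396)"
```

```text
t 66.35 pos [0.4409 0.1865 0.0143] yaw 1.396 tilt 0.363 F [-0.3 -0.5  0.4] open 69.9 q6 [ 0.1   0.32  2.02  0.18  1.13 -1.41]
m2 [ 0.075 -0.347 -0.935] ztool [-0.331  0.13  -0.935]
tool shift cm (current axes) [-0.03 -0.24  0.41] spin -0.0 world d cm [-0.37  0.05 -0.3 ]
```

Emit:
send_rows(motion=[0, 0, 0, 0, 5.5, 0, 0, 0, 0, 4, 0, 0, 0, 0, 4, 0, 0, 0, 0, 4, 0, 0, -0.5, 0, 4, 0, -0.2, -1, 0, 4, 0, 0.2, -1, -0.06, 4, 0.4, 1, -0.7, -0.06, 4, 0.4, 1.2, -0.4, -0.05, 4, 0.4, 1.2, -0.3, 0, 4, 0.2, 0.7, -0.2, 0, 4, 0, 0, 0, 0, 4], grip_force=40)

```text
time: 67.55
eef_pos: [0.4954, 0.1946, 0.0452]
tcp_rot: [0.69, 0.701, -0.071, -0.165]
contact_force: [-0.1, 0.6, -3.7]
opening: 0.544
```

```bash
python3 -c "
from h import *
show();gg([.487,.20,.032],1.571)
p,W=cloud('scene');cv2.imwrite('pics/s31.png',cv2.resize(p[180:330,280:430],None,fx=4,fy=4)[:,:,::-1])"
```

```text
t 67.55 pos [0.4954 0.1946 0.0452] yaw 1.565 tilt 0.362 F [-0.1  0.6 -3.7] open 46.5 q6 [ 0.11  0.37  1.88  0.17  1.22 -1.57]
m2 [ 0.134 -0.328 -0.935] ztool [-0.33   0.129 -0.935]
tool shift cm (current axes) [ 0.35 -0.34  3.8 ] spin -0.006 world d cm [-1.57  0.82 -3.4 ]
```

View pics/s31.png

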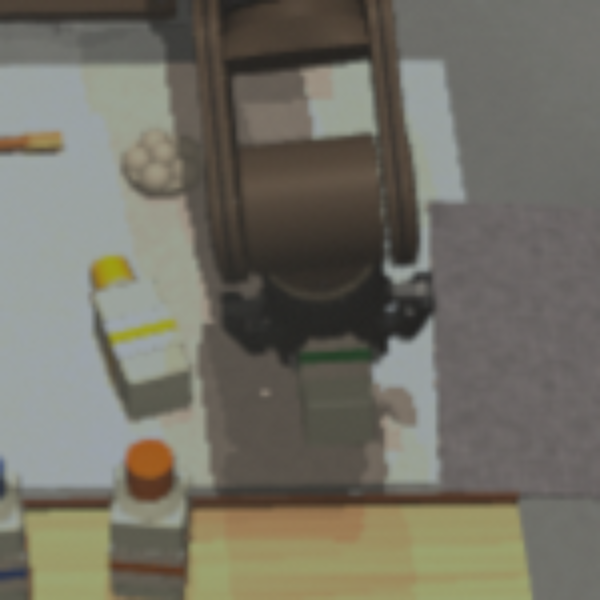

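Emit:
send_rows(motion=[0.1, 0, 0.6, 0, 4, 0.1, 0, 1, 0, 4, 0.1, 0.1, 0.8, 0, 4, 0, 0.1, 0.4, 0, 4, 0, 0.1, 0.2, 0, 4, 0, 0, 0, 0, 4])

```text
time: 68.2
eef_pos: [0.485, 0.2015, 0.017]
tcp_rot: [0.689, 0.701, -0.074, -0.167]
contact_force: [-0.0, -0.8, -3.3]
opening: 0.54
```

```bash
python3 -c "
from h import *
show()"
```

```text
t 68.2 pos [0.485  0.2015 0.017 ] yaw 1.565 tilt 0.368 F [-0.  -0.8 -3.3] open 46.1 q6 [ 0.12  0.4   1.9   0.18  1.17 -1.57]
```

Emit:
send_rows(motion=[0, 0, 0.1, 0, 5, 0, 0, 0, 0, 6.5, 0, 0, 0, 0, 7, 0, 0, -1, 0, 7, 0, -0.6, -1.5, 0, 7, 0, -1.3, -2, 0, 7, 0, -1.8, -1.5, 0, 7, 0, -1.8, -0.5, 0, 7, 0, -1.5, 0, 0, 7, 0, -1, 0, 0, 7, 0, -0.5, 0, 0, 7, 0, 0, 0, 0, 7], grip_force=20)

```text
time: 69.4
eef_pos: [0.4287, 0.1894, 0.1181]
tcp_rot: [0.69, 0.702, -0.069, -0.164]
contact_force: [-0.2, -0.0, -0.0]
opening: 0.821
```

```bash
python3 lie.py .492 .197; python3 -c "
from h import *
show()"
```

```text
all [491.3 199.5] [ 47.  128.1] 1.1752071
body top (x>cx-.02) [512.8 199.9] [47.  81.9] 1.175213 x max 0.5525 x min 0.4329 y [0.1777 0.2212]
cap y [0.1847 0.2097] 0.1964 zmax 0.04
t 69.45 pos [0.429  0.1894 0.118 ] yaw 1.566 tilt 0.357 F [-1.   0.4  0.1] open 69.8 q6 [ 0.11  0.12  2.02  0.17  1.32 -1.55]
```

```bash
python3 -c "
from h import *
gg([.427,.1968,.033],1.585)"
```

```text
m2 [ 0.135 -0.322 -0.937] ztool [-0.325  0.129 -0.937]
tool shift cm (current axes) [-0.41  2.58 10.35] spin -0.019 world d cm [ -0.92   1.03 -10.58]
```

Emit:
send_rows(motion=[0, 0.3, 1, -0.019, 6, -0.1, 0.4, 1.5, 0, 6, -0.1, 0.5, 2, 0, 6, -0.1, 0.5, 2, 0, 6, -0.1, 0.4, 1.5, 0, 6, 0, 0.3, 1, 0, 6, 0, 0.2, 0.5, 0, 6, 0, 0, 0, 0, 6])

```text
time: 70.25
eef_pos: [0.4233, 0.1995, 0.0103]
tcp_rot: [0.681, 0.71, -0.069, -0.166]
contact_force: [-1.1, 0.1, 0.3]
opening: 0.702
```

```bash
python3 -c "
from h import *
show();gg([.427,.1968,.033],1.585)"
```

```text
t 70.25 pos [0.4233 0.1995 0.0103] yaw 1.587 tilt 0.361 F [-1.1  0.1  0.3] open 60.0 q6 [ 0.13  0.3   2.05  0.19  1.11 -1.6 ]
m2 [ 0.142 -0.323 -0.936] ztool [-0.329  0.129 -0.936]
tool shift cm (current axes) [ 0.05 -0.4  -0.06] spin 0.002 world d cm [-0.36  0.02  0.19]
```

Emit:
send_rows(motion=[0, -0.4, 0, 0, 5, 0, 0, 0, 0, 3.5, 0, 0, 0, 0, 2.5, 0, 0, 0, 0, 2.5, 0, 0, 0, 0, 2.5, 0, 0, 0, 0, 2.5])

```text
time: 70.85
eef_pos: [0.4206, 0.1993, 0.0137]
tcp_rot: [0.681, 0.71, -0.067, -0.165]
contact_force: [-0.3, 0.3, -1.5]
opening: 0.335
```

```bash
python3 -c "
from h import *
show();gg([.427,.1968,.033],1.585)
p,W=cloud('scene');cv2.imwrite('pics/s32.png',cv2.resize(p[180:330,280:430],None,fx=4,fy=4)[:,:,::-1])"
```

```text
t 70.85 pos [0.4206 0.1993 0.0137] yaw 1.588 tilt 0.358 F [-0.3  0.3 -1.5] open 28.6 q6 [ 0.13  0.29  2.06  0.19  1.11 -1.59]
m2 [ 0.142 -0.32  -0.937] ztool [-0.326  0.129 -0.937]
tool shift cm (current axes) [ 0.01 -0.03  0.17] spin 0.003 world d cm [-0.08  0.04 -0.15]
```

View pics/s32.png

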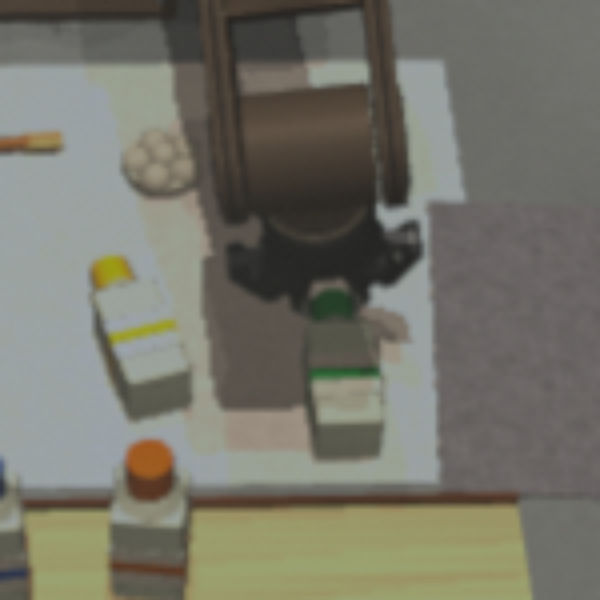

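Emit:
send_rows(motion=[0, -0.1, -0.5, 0, 2.5, 0.1, -0.2, -1, 0, 2.5, 0.2, -0.2, -1.5, 0, 2.5, 0.2, -0.3, -2, 0, 2.5, 0.2, -0.3, -2, 0, 2.5, 0.2, -0.3, -2, 0, 2.5, 0.2, -0.3, -2, 0, 2.5, 0.2, -0.3, -1.5, 0, 2.5, 0.1, -0.2, -1, 0, 2.5, 0, 0, -0.5, 0, 2.5, 0, 0, 0, 0, 2.5])

```text
time: 72.0
eef_pos: [0.446, 0.1921, 0.1622]
tcp_rot: [0.682, 0.71, -0.067, -0.163]
contact_force: [-0.7, 0.0, -4.0]
opening: 0.337
```

```bash
sed -i 's/p\[130:350,130:430\]/p[130:350,200:500]/' hang.py; python3 face.py; python3 hang.py pics/s33.png;python3 -c "
from h import *
print(st()[1].round(3)[2])"
```

```text
t 72.0 pos [0.446  0.1921 0.1622] yaw 1.588 tilt 0.354 F [-0.7  0.  -4. ] open 28.8 q6 [ 0.11  0.1   1.96  0.16  1.4  -1.55]
front n [ 0.983  0.177 -0.047] pitch(base fwd +) deg -2.7 c [0.4731 0.2015 0.1004] 178 rms 0.0021 z [0.053 0.141] y [0.1835 0.221 ]
t 72.05 pos [0.4456 0.1921 0.1617] yaw 1.588 tilt 0.355 F [ 0.   0.4 -3.1] open 28.5 q6 [ 0.11  0.1   1.96  0.16  1.4  -1.55]
lowest 0.045 0.053
0.059 63 x max 0.4759 xmed 0.4711 y [0.1798 0.2282] mid 0.204
0.074 67 x max 0.4764 xmed 0.4729 y [0.177  0.2267] mid 0.2018
0.089 65 x max 0.4784 xmed 0.4736 y [0.1757 0.2253] mid 0.2005
0.104 72 x max 0.4793 xmed 0.475 y [0.1736 0.2239] mid 0.1987
0.119 71 x max 0.4797 xmed 0.4749 y [0.1741 0.2208] mid 0.1974
0.134 143 x max 0.4789 xmed 0.4701 y [0.1719 0.2175] mid 0.1947
0.149 57 x max 0.4717 xmed 0.4664 y [0.178  0.2093] mid 0.1936
[ 0.139 -0.319 -0.938]
```

View pics/s33.png

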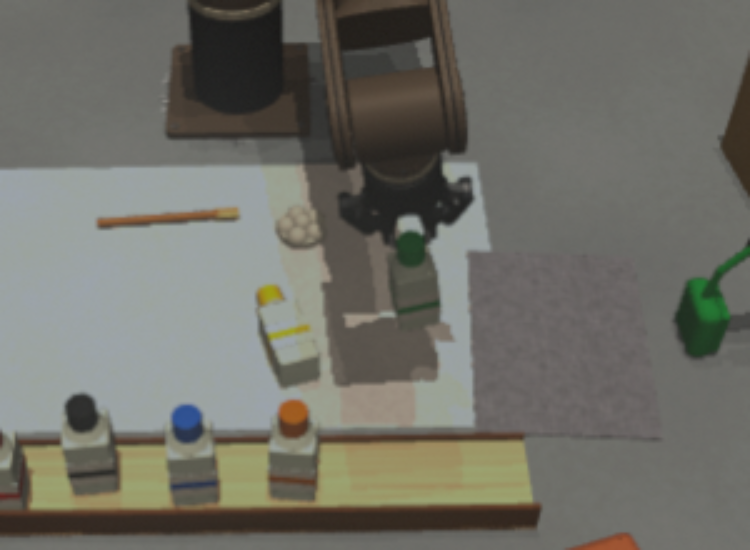

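```bash
python3 -c "
from h import *
s,m=st(); go(s['eef_pos']+np.array([.194,.045,0]),1.588); go(s['eef_pos']+np.array([0,0,-.02]),1.588)"
```

```text
tool shift cm (current axes) [ 4.12 18.63 -5.72] spin 0.0 world d cm [19.4  4.5  0. ]
tool shift cm (current axes) [-0.28  0.64  1.88] spin 0.0 world d cm [ 0.  0. -2.]
```

Emit:
send_rows(motion=[0.1, 0.6, -0.2, 0, 2.5, 0.3, 1.2, -0.4, 0, 2.5, 0.4, 1.8, -0.6, 0, 2.5, 0.5, 2.2, -0.7, 0, 2.5, 0.5, 2.2, -0.7, 0, 2.5, 0.5, 2.2, -0.7, 0, 2.5, 0.5, 2.2, -0.7, 0, 2.5, 0.5, 2, -0.6, 0, 2.5, 0.4, 1.6, -0.4, 0, 2.5, 0.3, 1.2, -0.3, 0, 2.5, 0.1, 0.6, -0.2, 0, 2.5, 0, 0, 0, 0, 2.5])

```text
time: 73.3
eef_pos: [0.6425, 0.2399, 0.1459]
tcp_rot: [0.682, 0.708, -0.073, -0.167]
contact_force: [-0.0, 0.9, -3.4]
opening: 0.337
```

```bash
python3 face.py; python3 hang.py pics/s34.png
```

```text
t 73.3 pos [0.6425 0.2399 0.1459] yaw 1.585 tilt 0.366 F [-0.   0.9 -3.4] open 28.8 q6 [ 0.15  0.54  1.43  0.17  1.5  -1.5 ]
front n [ 0.992  0.129 -0.007] pitch(base fwd +) deg -0.4 c [0.6724 0.2483 0.0895] 228 rms 0.0017 z [0.039 0.126] y [0.2308 0.2672]
t 73.35 pos [0.6418 0.2398 0.1457] yaw 1.585 tilt 0.367 F [-0.1 -0.4 -4.3] open 28.8 q6 [ 0.15  0.54  1.43  0.17  1.5  -1.5 ]
lowest 0.021 0.023
0.043 76 x max 0.6915 xmed 0.6684 y [0.2144 0.2749] mid 0.2446
0.058 59 x max 0.6728 xmed 0.6679 y [0.2238 0.2743] mid 0.249
0.073 77 x max 0.6746 xmed 0.6701 y [0.2214 0.2735] mid 0.2475
0.088 80 x max 0.6749 xmed 0.6699 y [0.2206 0.2711] mid 0.2458
0.103 73 x max 0.6755 xmed 0.6712 y [0.2198 0.2666] mid 0.2432
0.118 174 x max 0.6735 xmed 0.6663 y [0.2201 0.2653] mid 0.2427
0.133 61 x max 0.6671 xmed 0.6628 y [0.2262 0.2588] mid 0.2425
```

Emit:
send_rows(motion=[-0.1, 0.2, 0.6, 0, 2.5, -0.1, 0.2, 0.7, 0, 2.5, -0.1, 0.1, 0.5, 0, 2.5, 0, 0.1, 0.3, 0, 2.5, 0, 0, 0, 0, 2.5])

```text
time: 73.9
eef_pos: [0.6378, 0.2396, 0.1232]
tcp_rot: [0.682, 0.708, -0.074, -0.168]
contact_force: [-0.3, 0.2, -1.4]
opening: 0.337
```

```bash
python3 face.py
```

```text
t 73.9 pos [0.6378 0.2396 0.1232] yaw 1.585 tilt 0.37 F [-0.3  0.2 -1.4] open 28.8 q6 [ 0.15  0.56  1.45  0.17  1.46 -1.51]
front n [ 0.986  0.168 -0.01 ] pitch(base fwd +) deg -0.6 c [0.6669 0.2486 0.0691] 172 rms 0.0018 z [0.023 0.105] y [0.2299 0.2689]
```

Emit:
send_rows(motion=[0, 0.1, 0.2, 0, 2.5, 0, 0, 0, 0, 2.5, 0, 0, 0, 0, 3.2, 0, 0, 0, 0, 4, 0, 0, 0, 0, 5, 0, 0, 0, 0, 5, 0.1, -0.2, -0.8, 0, 5, 0.2, -0.5, -1.5, 0, 5, 0.2, -0.6, -2, 0, 5, 0.2, -0.6, -2, 0, 5, 0.2, -0.6, -2, 0, 5, 0.2, -0.4, -1.5, 0, 5])

```text
time: 75.15
eef_pos: [0.6451, 0.2369, 0.2342]
tcp_rot: [0.682, 0.709, -0.072, -0.167]
contact_force: [0.1, 0.1, 0.7]
opening: 0.587
```

Emit:
send_rows(motion=[0.1, -0.4, -1, 0, 7, 0, -0.3, -0.5, 0, 7, 0, 0, 0, 0, 7])

```text
time: 75.45
eef_pos: [0.6449, 0.2355, 0.2572]
tcp_rot: [0.682, 0.709, -0.069, -0.165]
contact_force: [0.3, 0.1, -0.7]
opening: 0.82
```

```bash
python3 hang.py pics/s35.png >/dev/null; python3 lane.py; python3 bot.py top
```

```text
t 75.5 pos [0.6447 0.2355 0.2566] yaw 1.586 tilt 0.36 F [0.3 1.  0. ] open 70.2 q6 [ 0.14  0.45  1.34  0.17  1.66 -1.48]
scene 0.83 [264. 289.  21.  44.] cap c [648.  -34.4] top z 0.131 body y [-0.054 -0.011] front x 0.67
scene 0.76 [186. 298.  27.  37.] cap c [ 656.6 -226.4] top z 0.132 body y [-0.248 -0.203] front x 0.679
scene 0.67 [382. 292.  20.  38.] cap c [643.6 252. ] top z 0.131 body y [0.228 0.277] front x 0.666
scene 0.86 [303. 289.  23.  41.] cap c [642.5  67.6] top z 0.132 body y [0.043 0.091] front x 0.666
top 0.67 [350. 183.  23.  24.] cap c [643.2 -33.5] top z 0.134 body y [-0.058 -0.01 ] front x 0.628
top 0.59 [420. 184.  26.  25.] cap c [ 654.2 -227.7] top z 0.134 body y [-0.25  -0.204] front x 0.656
top 0.34 [313. 186.  17.  21.] cap c [640.2  68.2] top z 0.135 body y [0.045 0.093] front x 0.623
top 0.88 [312. 183.  18.  26.] cap c [641.2  68.2] top z 0.135 body y [0.043 0.093] front x 0.623
top 0.71 [389. 185.  24.  30.] cap c [ 629.1 -137.5] top z 0.135 body y [-0.159 -0.113] front x 0.627
t 75.8 pos [0.6442 0.2355 0.2545] yaw 1.586 tilt 0.363 F [-0.4  0.8  0. ] open 69.9 q6 [ 0.14  0.46  1.34  0.17  1.66 -1.48]
top 0.91 [307. 243.  25.  51.] c [452.7  57.6] size [ 46.6 124. ] ang 17.7 zmed [0.046 0.053] satmed [0.411 0.049 0.04 ] [197. 199.  91.]
top 0.8 [352. 181.  22.  28.] c [655.  -32.7] size [46.7 70. ] ang 6.2 zmed [0.096 0.134] satmed [ 0.646 -0.034  0.131] [ 91. 141. 202.]
top 0.59 [421. 183.  24.  28.] c [ 664.4 -228.4] size [49.2 67.6] ang 180.0 zmed [0.094 0.135] satmed [ 0.656 -0.227  0.131] [193.5  85.   72. ]
```

View pics/s35.png

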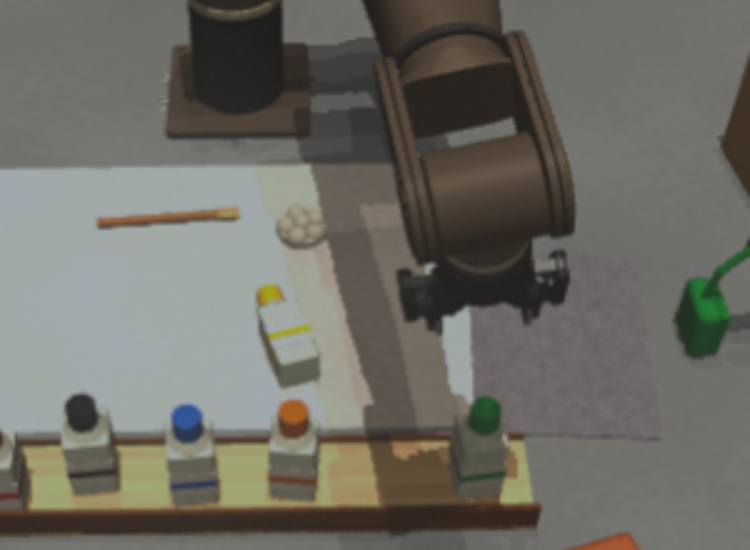

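Green stands at (0.643, 0.252). Last one is yellow.

Emit:
send_rows(motion=[-0.6, -0.6, 0, 0, 7, -1.2, -1.2, 0.3, 0, 7, -1.8, -1.8, 0.6, 0, 7, -2, -2, 0.7, -0.04, 7, -2, -2, 0.7, -0.05, 7, -2, -2, 0.8, -0.05, 7, -2, -2, 1, -0.05, 7, -2, -2, 1, -0.05, 7, -1.5, -1.5, 1, -0.04, 7, -1, -1, 1, 0, 7, -0.5, -0.5, 0.5, 0, 7, 0, 0, 0, 0, 7])

```text
time: 77.1
eef_pos: [0.4731, 0.0472, 0.2046]
tcp_rot: [0.571, 0.801, -0.046, -0.173]
contact_force: [-0.4, 0.3, -0.7]
opening: 0.823
```

```bash
python3 -c "
from h import *
show();gg([.4527,.0582,.09],1.873)"
```

```text
t 77.1 pos [0.4731 0.0472 0.2046] yaw 1.87 tilt 0.361 F [-0.4  0.3 -0.7] open 70.3 q6 [-0.15  0.06  1.91  0.07  1.52 -2.07]
m2 [ 0.226 -0.271 -0.936] ztool [-0.33   0.125 -0.936]
tool shift cm (current axes) [-0.98  1.65 13.76] spin -0.003 world d cm [ -2.77   1.38 -13.54]
```

```bash
python3 -c "
from h import *
gg([.389,.038,.09],1.873)"
```

```text
m2 [ 0.226 -0.271 -0.936] ztool [-0.33   0.125 -0.936]
tool shift cm (current axes) [-1.04 -4.77 15.61] spin -0.003 world d cm [ -9.14  -0.64 -13.54]
```

Emit:
send_rows(motion=[0, -0.4, 0.8, 0, 5.5, -0.1, -0.6, 1.6, 0, 5.5, -0.2, -0.8, 2, 0, 5.5, -0.2, -0.8, 2.2, 0, 5.5, -0.2, -0.7, 2.2, 0, 5.5, -0.2, -0.6, 2.2, 0, 5.5, -0.1, -0.4, 2, 0, 5.5, 0, -0.2, 1.2, 0, 5.5, 0, 0, 0.6, 0, 5.5, 0, 0, 0, 0, 5.5])

```text
time: 78.1
eef_pos: [0.3879, 0.0445, 0.0733]
tcp_rot: [0.569, 0.804, -0.043, -0.169]
contact_force: [-0.0, 0.2, -0.3]
opening: 0.646
```

```bash
python3 -c "
from h import *
show();gg([.389,.038,.036],1.873)"; python3 lie.py .4527 .0578
```

```text
t 78.1 pos [0.3879 0.0445 0.0733] yaw 1.878 tilt 0.351 F [-0.   0.2 -0.3] open 55.2 q6 [-0.19  0.05  2.19  0.06  1.24 -2.13]
m2 [ 0.223 -0.262 -0.939] ztool [-0.321  0.123 -0.939]
tool shift cm (current axes) [-1.47  0.85  5.61] spin 0.005 world d cm [-0.6  -0.38 -5.82]
all [451.5  57.1] [ 47.6 129.9] 18.17084
body top (x>cx-.02) [470.5  63.4] [47.5 90.1] 17.765455 x max 0.5149 x min 0.3981 y [0.0371 0.0891]
cap y [0.0282 0.0536] 0.0412 zmax 0.042
```

Emit:
send_rows(motion=[-0.4, 0.2, 0.6, 0, 5.5, -0.4, 0.2, 1, 0, 5.5, -0.3, 0.2, 1.3, 0, 5.5, -0.2, 0.2, 1.2, 0, 5.5, -0.1, 0.1, 0.8, 0, 5.5, 0, 0, 0.4, 0, 5.5, 0, 0, 0, 0, 5.5])

```text
time: 78.85
eef_pos: [0.3881, 0.0397, 0.0165]
tcp_rot: [0.569, 0.804, -0.041, -0.165]
contact_force: [1.1, 0.1, 0.5]
opening: 0.642
```

```bash
python3 -c "
from h import *
show();gg([.389,.038,.036],1.873)
p,W=cloud('scene');cv2.imwrite('pics/s36.png',cv2.resize(p[180:330,220:370],None,fx=4,fy=4)[:,:,::-1])"
```

```text
t 78.85 pos [0.3881 0.0397 0.0165] yaw 1.88 tilt 0.343 F [1.1 0.1 0.5] open 54.8 q6 [-0.2   0.16  2.21  0.06  1.11 -2.15]
m2 [ 0.219 -0.255 -0.942] ztool [-0.313  0.122 -0.942]
tool shift cm (current axes) [ 0.25 -0.48  0.34] spin 0.007 world d cm [-0.61  0.1  -0.14]
```

View pics/s36.png

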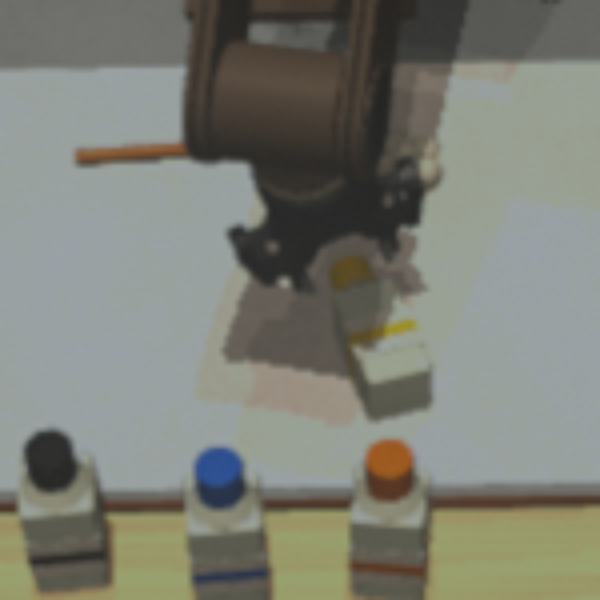

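Emit:
send_rows(motion=[0.2, -0.6, 0.2, 0.007, 5, 0, 0, 0, 0, 3.5, 0, 0, 0, 0, 2.5, 0, 0, 0, 0, 2.5, 0, 0, 0, 0, 2.5, 0, 0, 0, 0, 2.5])

```text
time: 79.5
eef_pos: [0.3825, 0.0394, 0.0183]
tcp_rot: [0.573, 0.802, -0.041, -0.163]
contact_force: [-0.2, -1.2, -1.0]
opening: 0.327
```

```bash
python3 -c "
from h import *
show();gg([.389,.038,.036],1.873)"
```

```text
t 79.5 pos [0.3825 0.0394 0.0183] yaw 1.873 tilt 0.338 F [-0.2 -1.2 -1. ] open 27.9 q6 [-0.2   0.15  2.23  0.06  1.11 -2.14]
m2 [ 0.215 -0.253 -0.943] ztool [-0.309  0.121 -0.943]
tool shift cm (current axes) [0.06 0.1  0.33] spin 0.0 world d cm [-0.03  0.13 -0.32]
```

Emit:
send_rows(motion=[0.1, -0.1, -0.5, 0, 2.5, 0.2, -0.1, -1, 0, 2.5, 0.3, -0.2, -1.5, 0, 2.5, 0.4, -0.1, -2, 0, 2.5, 0.4, -0.1, -2, 0, 2.5, 0.4, 0, -2, 0, 2.5, 0.4, 0, -2, 0, 2.5, 0.3, 0, -1.5, 0, 2.5, 0.2, 0, -1, 0, 2.5, 0.1, 0, -0.5, 0, 2.5, 0, 0, 0, 0, 2.5])

```text
time: 80.6
eef_pos: [0.4144, 0.0472, 0.1701]
tcp_rot: [0.573, 0.803, -0.04, -0.161]
contact_force: [-0.3, 0.2, -0.7]
opening: 0.294
```

```bash
python3 face.py; python3 hang.py pics/s37.png;python3 -c "
from h import *
print(st()[1].round(3)[2])"
```

```text
t 80.6 pos [0.4144 0.0472 0.1701] yaw 1.875 tilt 0.333 F [-0.3  0.2 -0.7] open 25.1 q6 [-0.17 -0.05  2.09  0.07  1.43 -2.1 ]
front n [ 0.158 -0.049  0.986] pitch(base fwd +) deg 80.5 c [0.4591 0.0662 0.0408] 33 rms 0.0024 z [0.035 0.048] y [0.0505 0.0821]
t 80.65 pos [0.4141 0.0472 0.1696] yaw 1.875 tilt 0.334 F [ 0.2 -0.4  0.1] open 25.3 q6 [-0.17 -0.05  2.09  0.07  1.43 -2.1 ]
lowest 0.045 0.045
[ 0.213 -0.25  -0.944]
```

View pics/s37.png

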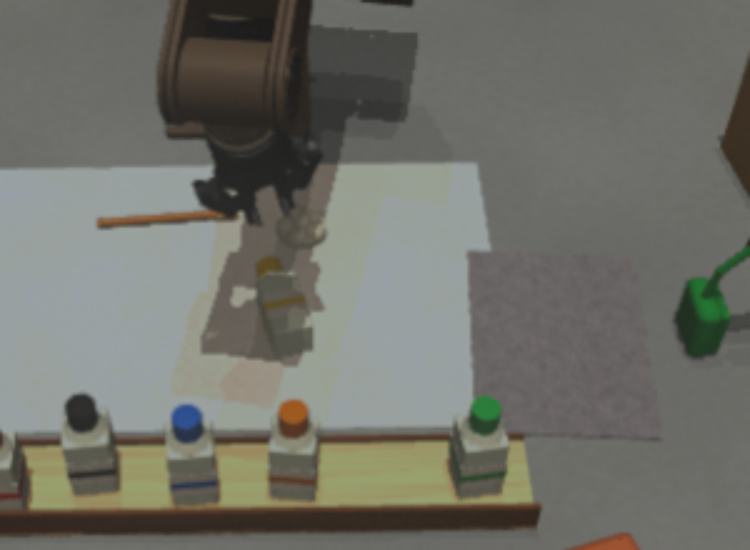

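Yellow slipped out of the jaws: there was too little overlap with the jaws rolled at this angle. It still lies on the bench, so I'll measure it again.

```bash
python3 bot.py scene top | grep -E "zmed \[0.04"; python3 lie.py .455 .058
```

```text
scene 0.77 [302. 234.  21.  39.] c [411.5  55.1] size [ 46.6 125.4] ang 13.0 zmed [0.044 0.05 ] satmed [0. 0. 0.] 0
all [425.  59.] [48.  94.9] 14.237328
body top (x>cx-.02) [449.4  64.8] [43.  45.5] 106.52779 x max 0.4716 x min 0.3863 y [0.0341 0.0841]
cap y [0.0305 0.0736] 0.0523 zmax 0.051
```

```bash
python3 -c "
from h import *
show();gg([.441,.0615,.10],1.70);gg([.441,.0615,.035],1.70)"
```

```text
t 80.95 pos [0.4134 0.0472 0.1685] yaw 1.874 tilt 0.336 F [-0.1 -0.4  0.2] open 24.8 q6 [-0.17 -0.05  2.09  0.07  1.43 -2.1 ]
m2 [ 0.214 -0.251 -0.944] ztool [-0.307  0.121 -0.944]
tool shift cm (current axes) [-0.94  4.71  8.01] spin 0.174 world d cm [ 2.08  1.7  -8.95]
m2 [ 0.214 -0.251 -0.944] ztool [-0.307  0.121 -0.944]
tool shift cm (current axes) [-2.33  6.34 14.15] spin 0.174 world d cm [  2.08   1.7  -15.45]
```

Emit:
send_rows(motion=[0, 0.8, 0, 0.06, 4, 0, 1.2, 0.5, 0.06, 6, 0, 1.2, 1, 0.054, 7, -0.1, 1, 1.5, 0, 7, -0.2, 0.6, 1.8, 0, 7, -0.2, 0.4, 1.5, 0, 7, -0.1, 0.2, 1, 0, 7, 0, 0, 0.5, 0, 7, 0, 0, 0, 0, 7])

```text
time: 81.85
eef_pos: [0.4401, 0.0638, 0.0736]
tcp_rot: [0.643, 0.747, -0.056, -0.16]
contact_force: [-0.7, 0.3, -0.0]
opening: 0.823
```

```bash
python3 -c "
from h import *
show();gg([.441,.0615,.035],1.70)
p,W=cloud('scene');cv2.imwrite('pics/s38.png',cv2.resize(p[180:330,220:370],None,fx=4,fy=4)[:,:,::-1])"
```

```text
t 81.85 pos [0.4401 0.0638 0.0736] yaw 1.695 tilt 0.341 F [-0.7  0.3 -0. ] open 70.3 q6 [-0.13  0.16  2.07  0.08  1.24 -1.89]
m2 [ 0.166 -0.29  -0.943] ztool [-0.311  0.121 -0.943]
tool shift cm (current axes) [-0.87  1.17  5.8 ] spin -0.005 world d cm [-0.6   0.04 -5.95]
```

View pics/s38.png

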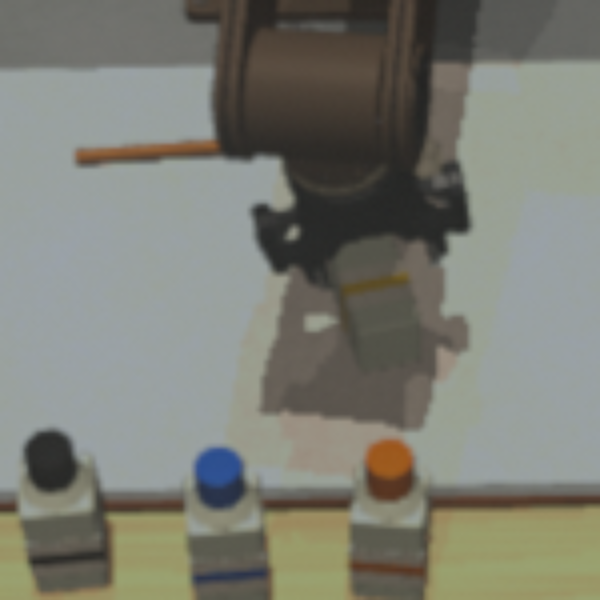

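Emit:
send_rows(motion=[-0.1, 0.3, 0.7, 0, 7, -0.2, 0.4, 1.2, 0, 7, -0.2, 0.4, 1.4, 0, 7, -0.2, 0.2, 1.2, 0, 7, -0.1, 0.1, 0.7, 0, 7, 0, 0, 0.3, 0, 7, 0, 0, 0, 0, 7], grip_force=40)

```text
time: 82.6
eef_pos: [0.4396, 0.0645, 0.0143]
tcp_rot: [0.643, 0.747, -0.055, -0.157]
contact_force: [-0.5, -0.0, -0.1]
opening: 0.82
```

```bash
python3 -c "
from h import *
show();gg([.441,.0615,.035],1.70)"
```

```text
t 82.6 pos [0.4396 0.0645 0.0143] yaw 1.695 tilt 0.335 F [-0.5 -0.  -0.1] open 70.0 q6 [-0.13  0.26  2.09  0.09  1.12 -1.9 ]
m2 [ 0.165 -0.284 -0.945] ztool [-0.305  0.121 -0.945]
tool shift cm (current axes) [ 0.03 -0.51  0.18] spin -0.005 world d cm [-0.54 -0.03 -0.02]
```

Emit:
send_rows(motion=[0, 0, 0, 0, 5.5, 0, 0, 0, 0, 4, 0, 0, 0, 0, 4, 0, 0, 0, 0, 4, 0.1, -0.1, -0.5, 0, 4, 0.2, 0, -1.2, 0, 4, 0.5, 0.6, -1.5, 0, 4, 1, 1.5, -1.2, 0.04, 4, 1, 1.8, -0.8, 0.04, 4, 1, 1.8, -0.6, 0.04, 4, 0.7, 1.3, -0.4, 0, 4, 0.3, 0.6, -0.2, 0, 4])

```text
time: 83.8
eef_pos: [0.5305, 0.1137, 0.0665]
tcp_rot: [0.689, 0.706, -0.063, -0.152]
contact_force: [-0.5, 0.0, -3.3]
opening: 0.57
```

```bash
python3 -c "
from h import *
show();print(st()[1].round(3)[2])
p,W=cloud('scene');cv2.imwrite('pics/s39.png',cv2.resize(p[180:330,220:370],None,fx=4,fy=4)[:,:,::-1])"
```

```text
t 83.8 pos [0.5305 0.1137 0.0665] yaw 1.574 tilt 0.331 F [-0.5  0.  -3.3] open 48.7 q6 [-0.03  0.35  1.85  0.12  1.25 -1.68]
[ 0.127 -0.299 -0.946]
```

View pics/s39.png

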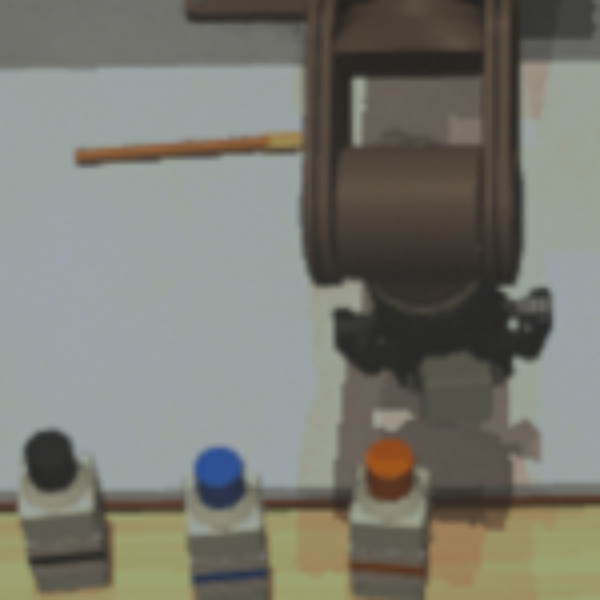

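Emit:
send_rows(motion=[0, 0.1, 0.5, 0, 4, 0, 0.2, 1, 0, 4, -0.1, 0.3, 1.2, 0, 4, -0.1, 0.3, 1.1, 0, 4, -0.1, 0.2, 0.7, 0, 4, 0, 0.1, 0.3, 0, 4, 0, 0, 0, 0, 4])

```text
time: 84.55
eef_pos: [0.525, 0.1154, 0.016]
tcp_rot: [0.689, 0.705, -0.067, -0.154]
contact_force: [0.5, -0.3, -2.8]
opening: 0.557
```

```bash
python3 -c "
from h import *
show()"
```

```text
t 84.55 pos [0.525  0.1154 0.016 ] yaw 1.575 tilt 0.337 F [ 0.5 -0.3 -2.8] open 47.5 q6 [-0.02  0.42  1.87  0.12  1.17 -1.68]
```

Release, back off, and move over the cap end.

Emit:
send_rows(motion=[0, 0, 0.1, 0, 5.5, 0, 0, 0, 0, 7, 0, 0, 0, 0, 7, 0, 0, -1, 0, 7, 0, -0.5, -1.5, 0, 7, 0, -1, -2, 0, 7, 0, -1.8, -1.5, 0, 7, 0, -2, -0.8, 0, 7, 0, -2, 0, 0, 7, 0, -2, 0, 0, 7, 0, -1.5, 0, 0, 7, 0, -0.7, 0, 0, 7], grip_force=20)

```text
time: 85.75
eef_pos: [0.4379, 0.1011, 0.1282]
tcp_rot: [0.69, 0.706, -0.062, -0.15]
contact_force: [0.0, 0.4, -0.0]
opening: 0.821
```

```bash
python3 lie.py .49 .115;  python3 bot.py scene| grep -E "zmed \[0.04|^t";
```

```text
all [491.2 111.4] [ 46.4 128.8] 3.007484
body top (x>cx-.02) [512.7 112.5] [46.3 85.8] 3.3146908 x max 0.5535 x min 0.4335 y [0.0908 0.1343]
cap y [0.0955 0.1231] 0.109 zmax 0.041
t 85.8 pos [0.4377 0.1012 0.1284] yaw 1.575 tilt 0.326 F [0.7 0.3 0.2] open 69.9 q6 [-0.06  0.07  2.05  0.1   1.33 -1.69]
scene 0.59 [324. 254.  18.  40.] c [492.5 111.2] size [ 46.4 125.6] ang 3.1 zmed [0.045 0.05 ] satmed [0.513 0.112 0.046] [152.5 127.   39.5]
```

```bash
python3 -c "
from h import *
gg([.4285,.108,.034],1.61)"
```

```text
m2 [ 0.126 -0.295 -0.947] ztool [-0.297  0.119 -0.947]
tool shift cm (current axes) [-0.49  1.79 11.46] spin -0.035 world d cm [ -1.7    0.95 -11.44]
```

Emit:
send_rows(motion=[0, 0.2, 1, -0.035, 6, 0, 0.3, 1.7, 0, 6, -0.1, 0.4, 2, 0, 6, -0.1, 0.3, 2, 0, 6, -0.1, 0.3, 2, 0, 6, -0.1, 0.2, 1.3, 0, 6, -0.1, 0.1, 0.7, 0, 6, 0, 0, 0.3, 0, 6, 0, 0, 0, 0, 6])

```text
time: 86.8
eef_pos: [0.4309, 0.1102, 0.0141]
tcp_rot: [0.677, 0.718, -0.057, -0.149]
contact_force: [-0.1, 0.5, -0.4]
opening: 0.702
```

```bash
python3 -c "
from h import *
show();gg([.4285,.108,.034],1.61)"
```

```text
t 86.8 pos [0.4309 0.1102 0.0141] yaw 1.61 tilt 0.32 F [-0.1  0.5 -0.4] open 60.0 q6 [-0.04  0.25  2.11  0.12  1.09 -1.74]
m2 [ 0.136 -0.283 -0.949] ztool [-0.291  0.119 -0.949]
tool shift cm (current axes) [ 0.06 -0.81  0.38] spin -0.0 world d cm [-0.88  0.04 -0.12]
```

Emit:
send_rows(motion=[0, -0.5, 0.1, 0, 5.5, 0, -0.3, 0.1, 0, 5, 0, 0, 0, 0, 5])

```text
time: 87.1
eef_pos: [0.4237, 0.1097, 0.0162]
tcp_rot: [0.677, 0.719, -0.056, -0.147]
contact_force: [-0.4, -0.1, -0.2]
opening: 0.59
```

```bash
python3 -c "
from h import *
show();gg([.4285,.108,.034],1.61)"
```

```text
t 87.1 pos [0.4237 0.1097 0.0162] yaw 1.61 tilt 0.316 F [-0.4 -0.1 -0.2] open 50.4 q6 [-0.04  0.23  2.13  0.12  1.09 -1.74]
m2 [ 0.136 -0.28  -0.95 ] ztool [-0.288  0.119 -0.95 ]
tool shift cm (current axes) [ 0.05 -0.05  0.37] spin 0.0 world d cm [-0.16  0.09 -0.33]
```

Emit:
send_rows(motion=[0, 0.1, 0.3, 0, 4.5, 0, 0, 0, 0, 3.5, 0, 0, 0, 0, 2.5, 0, 0, 0, 0, 2.5, 0, 0, 0, 0, 2.5, 0, 0, 0, 0, 2.5])

```text
time: 87.7
eef_pos: [0.4246, 0.1101, 0.014]
tcp_rot: [0.677, 0.719, -0.055, -0.146]
contact_force: [-1.0, -1.2, 0.5]
opening: 0.337
```

```bash
python3 -c "
from h import *
show();gg([.4285,.108,.034],1.61)
p,W=cloud('scene');cv2.imwrite('pics/s40.png',cv2.resize(p[180:330,240:390],None,fx=4,fy=4)[:,:,::-1])"
```

```text
t 87.7 pos [0.4246 0.1101 0.014 ] yaw 1.61 tilt 0.314 F [-1.  -1.2  0.5] open 28.8 q6 [-0.04  0.23  2.12  0.12  1.08 -1.74]
m2 [ 0.136 -0.278 -0.951] ztool [-0.285  0.119 -0.951]
tool shift cm (current axes) [ 0.04 -0.2   0.19] spin 0.0 world d cm [-0.25  0.05 -0.12]
```

View pics/s40.png

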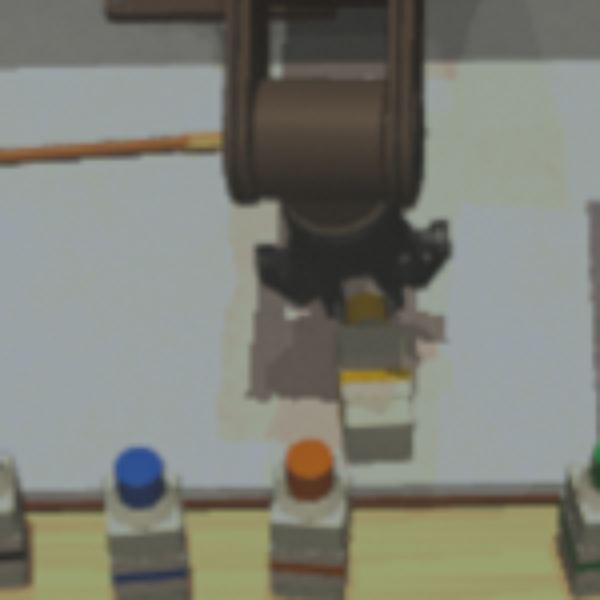

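Opening is 28.8 mm, so the cap is gripped. Lifting.

Emit:
send_rows(motion=[0, -0.1, -0.5, 0, 2.5, 0.1, -0.2, -1, 0, 2.5, 0.2, -0.2, -1.5, 0, 2.5, 0.2, -0.3, -2, 0, 2.5, 0.2, -0.3, -2, 0, 2.5, 0.2, -0.3, -2, 0, 2.5, 0.2, -0.3, -2, 0, 2.5, 0.2, -0.3, -1.5, 0, 2.5, 0.1, -0.2, -1, 0, 2.5, 0, 0, -0.5, 0, 2.5, 0, 0, 0, 0, 2.5])

```text
time: 88.85
eef_pos: [0.4408, 0.1047, 0.1619]
tcp_rot: [0.678, 0.718, -0.057, -0.147]
contact_force: [-0.0, -0.1, -3.2]
opening: 0.338
```

```bash
python3 face.py; python3 hang.py pics/s41.png;python3 -c "
from h import *
print(st()[1].round(3)[2])"
```

```text
t 88.85 pos [0.4408 0.1047 0.1619] yaw 1.61 tilt 0.317 F [-0.  -0.1 -3.2] open 28.8 q6 [-0.05  0.03  2.03  0.1   1.39 -1.71]
front n [0.977 0.155 0.148] pitch(base fwd +) deg 8.5 c [0.4751 0.1145 0.1044] 304 rms 0.0022 z [0.058 0.152] y [0.0968 0.1344]
t 88.9 pos [0.4405 0.1047 0.1614] yaw 1.61 tilt 0.317 F [ 0.2 -1.  -3.2] open 28.8 q6 [-0.05  0.03  2.03  0.1   1.39 -1.71]
lowest 0.05 0.057
0.059 55 x max 0.4825 xmed 0.4774 y [0.0963 0.1405] mid 0.1184
0.074 73 x max 0.4811 xmed 0.477 y [0.0949 0.1397] mid 0.1173
0.089 73 x max 0.4806 xmed 0.4758 y [0.0894 0.14  ] mid 0.1147
0.104 88 x max 0.4802 xmed 0.4746 y [0.0884 0.1369] mid 0.1126
0.119 72 x max 0.477 xmed 0.4724 y [0.0891 0.1338] mid 0.1114
0.134 143 x max 0.4765 xmed 0.4678 y [0.085  0.1313] mid 0.1082
0.149 78 x max 0.4698 xmed 0.4617 y [0.0919 0.1254] mid 0.1086
[ 0.133 -0.283 -0.95 ]
```

View pics/s41.png

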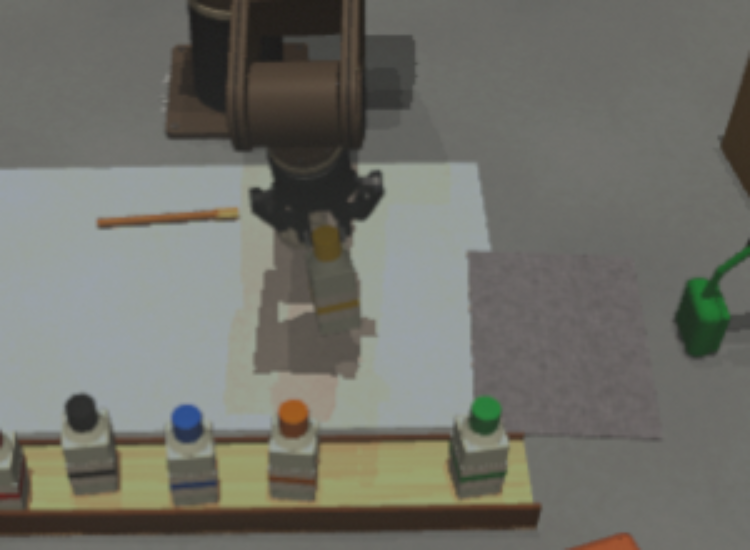

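```bash
python3 -c "
from h import *
s,m=st(); go(s['eef_pos']+np.array([.187,.041,0.005]),1.61); go(s['eef_pos']+np.array([0,0,-.02]),1.61)"
```

```text
tool shift cm (current axes) [ 3.41 18.05 -5.43] spin -0.001 world d cm [18.7  4.1  0.5]
tool shift cm (current axes) [-0.27  0.57  1.9 ] spin -0.001 world d cm [ 0.  0. -2.]
```

Emit:
send_rows(motion=[0.3, 0.6, -0.2, 0, 2.5, 0.4, 1.2, -0.4, 0, 2.5, 0.5, 1.8, -0.6, 0, 2.5, 0.5, 2.1, -0.7, 0, 2.5, 0.5, 2.1, -0.7, 0, 2.5, 0.4, 2.1, -0.7, 0, 2.5, 0.3, 2.1, -0.7, 0, 2.5, 0.2, 2, -0.6, 0, 2.5, 0.2, 1.6, -0.4, 0, 2.5, 0.1, 1.2, -0.3, 0, 2.5, 0, 0.6, -0.2, 0, 2.5, 0, 0, 0, 0, 2.5])

```text
time: 90.15
eef_pos: [0.6328, 0.1511, 0.1545]
tcp_rot: [0.677, 0.717, -0.062, -0.152]
contact_force: [-0.4, -0.5, -3.5]
opening: 0.336
```

```bash
python3 face.py; python3 hang.py pics/s42.png
```

```text
t 90.15 pos [0.6328 0.1511 0.1545] yaw 1.608 tilt 0.331 F [-0.4 -0.5 -3.5] open 28.7 q6 [ 0.03  0.46  1.53  0.13  1.47 -1.63]
front n [0.98  0.133 0.147] pitch(base fwd +) deg 8.4 c [0.6648 0.1605 0.1002] 362 rms 0.0022 z [0.051 0.157] y [0.1421 0.1808]
t 90.2 pos [0.6322 0.1511 0.1544] yaw 1.608 tilt 0.332 F [ 0.   0.8 -3.4] open 28.7 q6 [ 0.03  0.46  1.53  0.13  1.47 -1.63]
lowest 0.029 0.031
0.052 58 x max 0.6705 xmed 0.6673 y [0.1408 0.187 ] mid 0.1639
0.067 74 x max 0.6705 xmed 0.6666 y [0.1382 0.1865] mid 0.1624
0.082 80 x max 0.67 xmed 0.666 y [0.1351 0.1852] mid 0.1602
0.097 89 x max 0.6694 xmed 0.6641 y [0.1346 0.1841] mid 0.1593
0.112 80 x max 0.6685 xmed 0.6636 y [0.1336 0.1809] mid 0.1572
0.127 174 x max 0.6655 xmed 0.6579 y [0.1313 0.1781] mid 0.1547
0.142 86 x max 0.6577 xmed 0.652 y [0.1377 0.1746] mid 0.1562
```

View pics/s42.png

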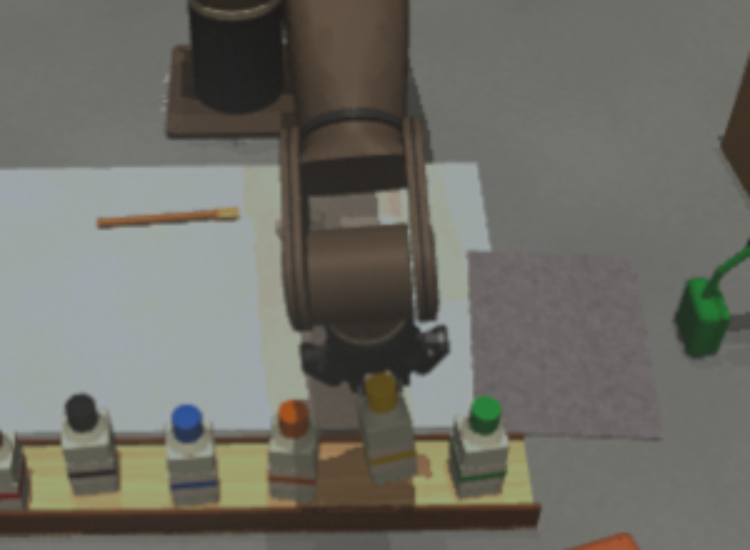

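Emit:
send_rows(motion=[-0.1, 0.1, 0.6, 0, 2.5, -0.2, 0.2, 0.8, 0, 2.5, -0.2, 0.2, 0.7, 0, 2.5, -0.1, 0.1, 0.4, 0, 2.5, 0, 0, 0.2, 0, 2.5, 0, 0, 0, 0, 2.5])

```text
time: 90.85
eef_pos: [0.6266, 0.1483, 0.1234]
tcp_rot: [0.677, 0.717, -0.064, -0.154]
contact_force: [-0.3, 0.3, -2.9]
opening: 0.339
```

```bash
python3 face.py
```

```text
t 90.85 pos [0.6266 0.1483 0.1234] yaw 1.608 tilt 0.335 F [-0.3  0.3 -2.9] open 28.9 q6 [ 0.03  0.48  1.56  0.13  1.42 -1.64]
front n [0.976 0.165 0.144] pitch(base fwd +) deg 8.3 c [0.6578 0.1579 0.0702] 337 rms 0.0023 z [0.022 0.127] y [0.141  0.1778]
```

Emit:
send_rows(motion=[0, 0.1, 0.3, 0, 2.5, 0, 0.1, 0.2, 0, 2.5, 0, 0, 0, 0, 2.5])

```text
time: 91.2
eef_pos: [0.6295, 0.1491, 0.1221]
tcp_rot: [0.677, 0.718, -0.062, -0.152]
contact_force: [-0.6, -0.2, -3.0]
opening: 0.34
```

```bash
python3 face.py
```

```text
t 91.2 pos [0.6295 0.1491 0.1221] yaw 1.608 tilt 0.329 F [-0.6 -0.2 -3. ] open 29.0 q6 [ 0.03  0.48  1.55  0.13  1.41 -1.64]
front n [0.981 0.141 0.132] pitch(base fwd +) deg 7.6 c [0.6604 0.159  0.0692] 320 rms 0.0023 z [0.023 0.126] y [0.1412 0.18  ]
```

Emit:
send_rows(motion=[0, 0, 0, 0, 3.2, 0, 0, 0, 0, 4, 0, 0, 0, 0, 5, 0, 0, 0, 0, 5, 0.1, -0.2, -0.8, 0, 5, 0.2, -0.5, -1.5, 0, 5, 0.2, -0.6, -2, 0, 5, 0.2, -0.6, -2, 0, 5, 0.2, -0.6, -2, 0, 5, 0.2, -0.4, -1.5, 0, 5, 0.1, -0.3, -1, 0, 5, 0, 0, 0, 0, 5])

```text
time: 92.45
eef_pos: [0.6321, 0.146, 0.2485]
tcp_rot: [0.677, 0.718, -0.059, -0.15]
contact_force: [0.7, 0.5, 0.3]
opening: 0.585
```

```bash
python3 lane.py; python3 hang.py pics/s43.png>/dev/null
```

```text
t 92.45 pos [0.6321 0.146  0.2485] yaw 1.609 tilt 0.324 F [0.7 0.5 0.3] open 50.0 q6 [ 0.02  0.37  1.46  0.13  1.61 -1.62]
scene 0.73 [188. 296.  24.  38.] cap c [ 655.4 -225.6] top z 0.133 body y [-0.249 -0.203] front x 0.678
scene 0.63 [379. 291.  25.  37.] cap c [643.3 252.3] top z 0.131 body y [0.228 0.276] front x 0.666
scene 0.57 [343. 290.  24.  42.] cap c [642.5 163.2] top z 0.132 body y [0.137 0.188] front x 0.667
scene 0.56 [266. 289.  20.  44.] cap c [646.6 -34.4] top z 0.132 body y [-0.054 -0.011] front x 0.67
scene 0.43 [305. 289.  19.  42.] cap c [642.8  67.6] top z 0.132 body y [0.044 0.088] front x 0.667
scene 0.93 [306. 291.  19.  40.] cap c [646.8  66.8] top z 0.131 body y [0.043 0.091] front x 0.667
scene 0.7 [223. 291.  26.  36.] cap c [ 632.5 -135.4] top z 0.131 body y [-0.155 -0.111] front x 0.654
top 0.77 [244. 182.  18.  23.] cap c [638.5 252.6] top z 0.134 body y [0.23  0.271] front x 0.621
top 0.65 [354. 183.  18.  29.] cap c [643.2 -34.1] top z 0.135 body y [-0.056 -0.01 ] front x 0.629
top 0.6 [418. 182.  28.  24.] cap c [ 655.  -228.1] top z 0.134 body y [-0.25  -0.204] front x 0.659
top 0.77 [387. 186.  26.  27.] cap c [ 629.5 -136.8] top z 0.134 body y [-0.16  -0.113] front x 0.627
top 0.47 [323. 183.   8.  23.] cap c [640.3  59.3] top z 0.133 body y [0.043 0.061] front x 0.627
```

View pics/s43.png

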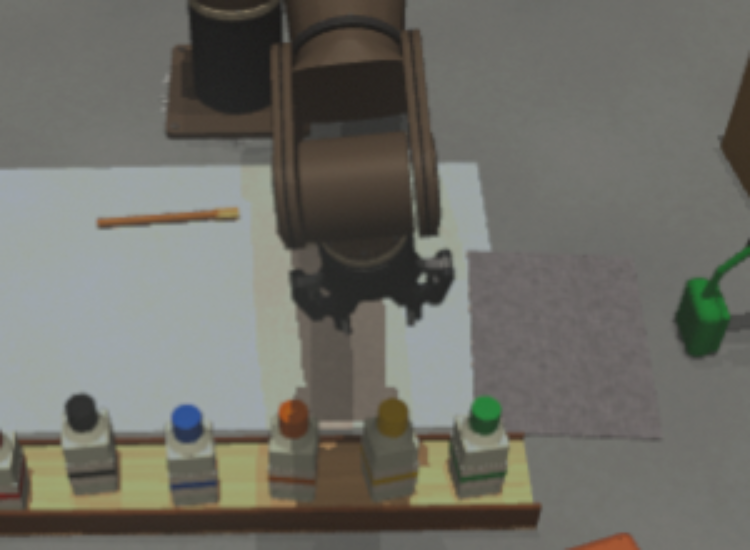

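All six bottles stand in the lane. I'll back the arm off and take a last full look, including the rail.

Emit:
send_rows(motion=[0, -0.7, -0.3, 0, 5, 0, -1.3, -0.5, 0, 5, 0, -1.8, -0.6, 0, 5, 0, -2, -0.6, 0, 5, 0, -2, -0.5, 0, 5, 0, -1.5, -0.4, 0, 5, 0, -0.8, 0, 0, 5, 0, 0, 0, 0, 5])

```text
time: 93.6
eef_pos: [0.535, 0.1341, 0.3048]
tcp_rot: [0.677, 0.717, -0.063, -0.154]
contact_force: [0.1, 0.4, -0.6]
opening: 0.588
```

```bash
python3 c.py pics/x.png; python3 -c "
from h import *
show()
p,W=cloud('scene');cv2.imwrite('pics/fin.png',p[:,:,::-1])
p,W=cloud('top');cv2.imwrite('pics/fint.png',p[:,:,::-1])
x0,y0=.474,-.3725
c,s=np.cos(.083),np.sin(.083)
u=(W[...,0]-x0)*c+(W[...,1]-y0)*s; v=-(W[...,0]-x0)*s+(W[...,1]-y0)*c
for lo,hi in((-.12,-.01),(.02,.13)):
  k=(u>lo)&(u<hi)&(abs(v)<.1)&(W[...,2]>.172)&(W[...,2]<.2); Z=W[k][:,2]
  print('crown u',np.percentile(u[k],[3,50,97]).round(3),'v',np.percentile(v[k],[3,50,97]).round(3),'z',np.percentile(Z,[5,50,95]).round(3),k.sum())
  k=(u>lo)&(u<hi)&(abs(v)<.1)&(abs(v)>.035)&(W[...,2]>.06)&(W[...,2]<.125)
  for sg in(-1,1):
    q=k&(v*sg>0); print('  cup',sg,'v',np.percentile(v[q],[3,50,97]).round(3),'ztop',np.percentile(W[q][:,2],90).round(3))
"
```

```text
t 93.6 pos [0.535  0.1341 0.3048] yaw 1.608 tilt 0.333 F [ 0.1  0.4 -0.6] open 50.2 q6 [ 0.01  0.13  1.65  0.12  1.67 -1.63]
tool shift cm (current axes) [-52.08 -12.35  10.69] spin 1.525 world d cm [-13.08 -51.24 -13.48]
-1 189 [[-0.099, -0.071], [-0.052, -0.056], [-0.035, -0.046]] [0.07570077 0.1043084 ]
1 317 [[-0.093, 0.049], [-0.042, 0.066], [-0.034, 0.077]] [0.04328339 0.10584582]
t 93.65 pos [0.5355 0.1342 0.3047] yaw 1.608 tilt 0.333 F [ 0.5 -0.3  0.6] open 50.1 q6 [ 0.01  0.13  1.65  0.12  1.67 -1.63]
crown u [-0.08  -0.068 -0.057] v [-0.03   0.001  0.032] z [0.176 0.181 0.185] 283
  cup -1 v [-0.071 -0.055 -0.039] ztop 0.103
  cup 1 v [0.041 0.065 0.075] ztop 0.106
crown u [0.059 0.07  0.082] v [-0.03   0.001  0.031] z [0.175 0.181 0.185] 278
  cup -1 v [-0.073 -0.056 -0.039] ztop 0.105
  cup 1 v [0.04  0.064 0.075] ztop 0.106
```

View pics/fin.png

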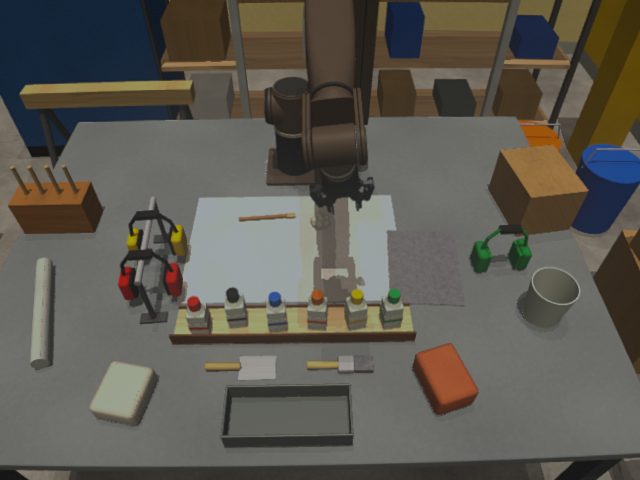

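View pics/fint.png

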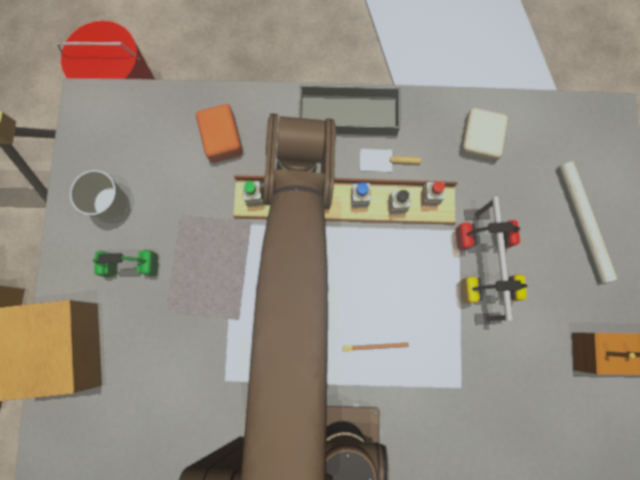

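Everything is in place: both pairs of ear defenders are centred on the bar, six bottles are upright in the lane, and the arm is clear and still. Handing in.

```bash
python3 -c "
from plant import workorder
print(workorder.sign_off())"
```

```text
the job is handed in; nothing more can be done
None
```

I hung both pairs of ear defenders over the steel rail and stood all four tipped bottles in the lane beside the two already standing. I handed the job in at about 94 s; sign-off reports no verdict.

**Ear defenders:** in the last pictures both crowns sit centred on the bar, red 70 mm to one side of its middle and yellow 68 mm to the other. Each has a cup about 45–75 mm either side of the bar. The green look-alike was not touched.

**Bottles:** red, black, blue, orange, yellow and green stand along the lane at about y = -0.227, -0.137, -0.034, 0.067, 0.163 and 0.252 m. Every cap top reads 0.13–0.135 m, which is right for a bottle upright on the lane floor. Base centres are within about 15 mm of the midline. In the final top view the arm hid orange and yellow, so their last check is from the scene camera only.

What went wrong or disagreed along the way:
- **Slip:** yellow slid out of the grip once and dropped back onto the bench from close to it. I moved it and repeated the lift.
- **Force:** pressing the shut fingertips on the bench, to try to correct tool tilt, briefly reached 46 N. That was the fingertips, not the gripper body, and below the 120 N wrist limit, but above the 40 N figure.
- **Tilt:** the tool drifted to 0.33 rad off vertical and I could not take it out. Only the yellow slip may have been affected.
- **Readings:** the two cameras disagreed by up to about 5 mm on cap positions.

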